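Clear the carving board of offcuts

ROBOT

A 6-joint arm with a two-finger parallel gripper is mounted at the origin on the work surface. World frame = base frame: x ahead of the robot, y to its left, z up, the work surface at z = 0. Lengths are in m, angles in degrees, forces in N, time in s.
With the tool pointing down it reaches from about 0.375 to 0.9 m from the base axis. Payload 3.1 kg.
Tool frame: the origin (TCP) lies at the very end of the fingers, on their centre line; the grasp point (between the pads) lies 19 mm behind it (bot.tcp_to_grasp is the distance from the TCP to the grasp point, in m); z points along the fingers, y is the line along which they close (so a half turn about z gives the same grasp; the last joint's range is limited). The gripper opens to 87 mm and grips with 3 to 60 N. Pads are 19 mm wide; open, the fingers measure 117 mm over their backs; the gripper's body (75 mm by 190 mm) begins 51 mm behind the grasp point.
Start: joints at [-10.227, 30.224, 82.088, -0, 67.689, -10.227], TCP at [0.625, 0, 0.223] pointing down, gripper open.
Joint ranges: [-176.69, 176.69], [-43.24, 126.21], [12.49, 139.97], [-82, 262], [0, 151.66], [-163.58, 163.58]. Speed limits (degrees/s): [159.86, 159.86, 180, 180, 180, 180].

INTERFACE

Orientations are given as a 3x3 rotation matrix whose columns are the frame's x, y, z axes.
In Python, from rig import telemetry, capture, camera_info, job, bot gives the robot as it stands. The module is installed in compiled form; this text tells all that it offers.
- The arm moves only by the tool carry_out, never from a script. Its argument "deltas" is a list that holds one entry, the list of rows, each a list of 7 numbers: the shift along the tool's x, y, z scaled (see below), then the turn, a rotation vector about the tool's x, y, z scaled (see below), then the closure, from -1 (fully open) to 1 (shut). In form: [[[dx, dy, dz, ax, ay, az, claw], ...]]. A call has exactly 10 rows; each row is the pose to reach, as a shift and turn from the pose commanded when the call began, along the tool's axes at that moment, turning the shorter way round; what a row does not reach only later rows make up. The controller multiplies each number of a shift by 15 cm and each number of a turn by 360 degrees. A row lasts 1/12 s, in which the tool goes at most 41.7 mm and 7.16 degrees, less where a joint would pass 70% of its speed; a pose out of reach is approached as far as the arm can. A call with a number of a shift or a turn outside -1 to 1 is refused whole. A call with a gripper value outside its range is refused whole. The fingers move at their own pace and stop on an object; the grip force is fixed at half the most. Time passes only in rows, so rows that repeat a pose let the fingers close, or fill a call up. It gives the time, the measured TCP pose, the force, the opening and the grip force at its end, in the units of the state.
- telemetry.read_state(): the state, without advancing time (a new reading comes with each control period).
- capture(name): name is "scene" or "side" or "wrist"; returns the picture (384x512x3 uint8, red, green, blue); there is no depth.
- camera_info(name): a dict with "mtx" (3x3 intrinsics, pixels), "cam_to_world" (4x4, takes a point from camera to world coordinates); the wrist camera has in their place "T_tool_cam" (4x4, takes a point from camera to tool coordinates, whose origin is the TCP and whose axes are the flange's). Camera axes: x right, y down, z forward; pixel columns grow to the right and rows downward; lengths in m; the calibration is good to about 2 mm. A picture is of the moment at which its call begins: read the wrist's pose just before it. camera_info takes no time and is no camera call.
- job.hand_in(): hands the job in; it is judged then, once.
The state is a dict: "time_s": time; "joint_positions": joint angles; "qvel": joint speeds; "tau": joint torques, N m; "position": TCP position; "tcp_rot": TCP orientation; "force": force on the tool from outside, world axes, zero at the start; "moment": the same for the moment, N m; "opening": opening from 0.0 (shut) to 1.0 (fully open); "grasp_force": force on a finger pad.
Only numpy, scipy, OpenCV 4.12 (cv2) and the standard library are available. Lean on these libraries where they do the work, as an engineer would, in place of code of your own. Each camera call takes 0.05 s, during which the arm holds its last target. There are 200 camera calls.

TASK

Clear the offcuts off the carving board into the chest: slide the chest's lid open, wipe all the offcuts off the board's open edge into the trough in front of it with the scraper block, and only when all of them lie in the trough scoop them up with the hand scoop and tip them into the chest. Do not touch the offcuts with the fingers, and leave the carved figure, the sharpening stone and the glue jar alone. When every offcut is in the chest, slide its lid fully shut, lay the scraper block (grip up) and the scoop (flat on its bottom) back on the cardboard sheet and let go of everything.

Things in the scene. Friction and masses are not known exactly. Their poses are not given: they have to be found in the camera images.
- station: Fixed wooden carving station, 280 mm (x) by 380 mm (y): a trough on the robot's side and a raised fenced board beyond it. Origin at table level; base spans x -0.14 to +0.14, y -0.18 to +0.20. x points away from the robot, y along the trough.
- trough (a point): Centre of the trough's floor, 8 mm above the table, axes as the station's. Inside it reaches 57 mm either way in x and 160 mm either way in y. Walls upright, but the +y end wall leans outward, 0.52 rad from upright; tops above the table: robot side 50 mm, +y end 71 mm, -y end 42 mm, board side 45 mm. No board stands beside its -y part (local y below -0.03).
- board (a point): Middle of the raised board's open edge (above the trough), on its top surface, 45 mm above the table; axes as the station's. Clear area: x 0 to 0.145, y -0.09 to +0.09. The other three sides have a fence 10 mm thick (30 mm at +y), 21 mm above the board at the sides, 18 mm at the back.
- bin: Fixed wooden offcut chest, open-topped box 190 (x) x 170 (y) x 80 mm high, walls 6 mm, covered by a sliding lid; origin at the centre of its underside, x the way the lid slides open, z up. Low rails (top 95 mm) run beside the lid at y = +-0.088.
- lid (a joint): The chest's sliding lid, a flat 188 x 168 x 8 mm board lying 81 to 89 mm above the table. 0 = fully shut, grows to 0.16 m = fully open (moved along the chest's +x, where it overhangs). When fully open the chest is clear from its near wall to x = +0.065. Moves with about 2 N.
- lid_grip (a point): On the upright grip on the lid (22 mm in x, 70 mm in y, from 89 to 126 mm above the table), 111 mm above the table; at x = -0.02 of the chest when shut. Axes as the chest's.
- sheet: Fixed flat cardboard sheet on the table, 250 mm (x) by 260 mm (y), 6 mm thick, on which the tools lie; origin at the centre of its underside.
- scoop: Loose aluminium hand scoop, dark wooden handle, 0.22 kg. x forward to the open lip, y across, z up; origin on the underside, mid walled part. Floor 2.5 mm thick, x -0.05 to the lip at +0.065, 104 mm wide; side walls 36 mm high, x -0.05 to +0.025; back wall 50 mm high at x = -0.05. Handle 110 x 20 (y) x 28 mm, runs back from the back wall's top, rising 0.2 rad, to x -0.158.
- scoop_grip (a point): Grip point on the scoop's handle, at x = -0.095, y = 0, z = 0.064 of the scoop; the handle is 20 mm wide here (pinch it across y).
- scraper: Loose scraper block: a wooden bar 44 mm (x) by 150 mm (y) by 28 mm high, with a dark upright grip on top, 20 mm (x) by 80 mm (y), from z = 0.028 to 0.070. Origin at the centre of the bar's underside, z up. About 0.2 kg.
- figure: Bystander: turned wooden figure, 160 mm high, 56 mm wide, standing; origin under its foot.
- stone: Bystander: grey sharpening stone, 50 x 150 x 25 mm, lying beyond the station; origin at the centre of its underside.
- glue: Bystander: glue jar, 60 mm wide, 120 mm high; origin under its foot.
- chip1: Loose bare-wood offcut, an octagonal block about 31 mm across and 24 mm high with bevelled rims, smooth and slippery, 14 g; origin at its centre, z along its axis. May be absent.
- chip2: Loose bare-wood offcut, a hexagonal block about 31 mm across and 24 mm high with bevelled rims, smooth and slippery, 14 g; origin at its centre, z along its axis. May be absent.
- chip3: Loose bare-wood offcut, an octagonal block about 31 mm across and 24 mm high with bevelled rims, smooth and slippery, 14 g; origin at its centre, z along its axis. May be absent.
- chip4: Loose bare-wood offcut, a hexagonal block about 31 mm across and 24 mm high with bevelled rims, smooth and slippery, 14 g; origin at its centre, z along its axis. May be absent.
- chip5: Loose bare-wood offcut, an octagonal block about 31 mm across and 24 mm high with bevelled rims, smooth and slippery, 14 g; origin at its centre, z along its axis. May be absent.
- chip6: Loose bare-wood offcut, a hexagonal block about 31 mm across and 24 mm high with bevelled rims, smooth and slippery, 14 g; origin at its centre, z along its axis. May be absent.
- chip7: Loose bare-wood offcut, an octagonal block about 31 mm across and 24 mm high with bevelled rims, smooth and slippery, 14 g; origin at its centre, z along its axis. May be absent.
- chip8: Loose bare-wood offcut, a hexagonal block about 31 mm across and 24 mm high with bevelled rims, smooth and slippery, 14 g; origin at its centre, z along its axis. May be absent.

How it is judged (in metres and radians):
On the way, in this order (a step that is already met when the one before it is completed fails the run):
1. all offcuts have been wiped off the board and lie in the trough (x of chip1 in the frame of station between -0.13 and -0.015 m and y of chip1 in the frame of station between -0.17 and 0.175 m and z of chip1 in the frame of station between 0 and 0.062 m and x of chip2 in the frame of station between -0.13 and -0.015 m and y of chip2 in the frame of station between -0.17 and 0.175 m and z of chip2 in the frame of station between 0 and 0.062 m and x of chip3 in the frame of station between -0.13 and -0.015 m and y of chip3 in the frame of station between -0.17 and 0.175 m and z of chip3 in the frame of station between 0 and 0.062 m and x of chip4 in the frame of station between -0.13 and -0.015 m and y of chip4 in the frame of station between -0.17 and 0.175 m and z of chip4 in the frame of station between 0 and 0.062 m and x of chip5 in the frame of station between -0.13 and -0.015 m and y of chip5 in the frame of station between -0.17 and 0.175 m and z of chip5 in the frame of station between 0 and 0.062 m and x of chip6 in the frame of station between -0.13 and -0.015 m and y of chip6 in the frame of station between -0.17 and 0.175 m and z of chip6 in the frame of station between 0 and 0.062 m and x of chip7 in the frame of station between -0.13 and -0.015 m and y of chip7 in the frame of station between -0.17 and 0.175 m and z of chip7 in the frame of station between 0 and 0.062 m and x of chip8 in the frame of station between -0.13 and -0.015 m and y of chip8 in the frame of station between -0.17 and 0.175 m and z of chip8 in the frame of station between 0 and 0.062 m), for 0.3 s.
2. the scoop carries at least one offcut clear above the trough (height (world z) of scoop above 0.07 m and ((x of chip1 in the frame of scoop between -0.05 and 0.07 m and y of chip1 in the frame of scoop between -0.05 and 0.05 m and z of chip1 in the frame of scoop between 0 and 0.06 m) or (x of chip2 in the frame of scoop between -0.05 and 0.07 m and y of chip2 in the frame of scoop between -0.05 and 0.05 m and z of chip2 in the frame of scoop between 0 and 0.06 m) or (x of chip3 in the frame of scoop between -0.05 and 0.07 m and y of chip3 in the frame of scoop between -0.05 and 0.05 m and z of chip3 in the frame of scoop between 0 and 0.06 m) or (x of chip4 in the frame of scoop between -0.05 and 0.07 m and y of chip4 in the frame of scoop between -0.05 and 0.05 m and z of chip4 in the frame of scoop between 0 and 0.06 m) or (x of chip5 in the frame of scoop between -0.05 and 0.07 m and y of chip5 in the frame of scoop between -0.05 and 0.05 m and z of chip5 in the frame of scoop between 0 and 0.06 m) or (x of chip6 in the frame of scoop between -0.05 and 0.07 m and y of chip6 in the frame of scoop between -0.05 and 0.05 m and z of chip6 in the frame of scoop between 0 and 0.06 m) or (x of chip7 in the frame of scoop between -0.05 and 0.07 m and y of chip7 in the frame of scoop between -0.05 and 0.05 m and z of chip7 in the frame of scoop between 0 and 0.06 m) or (x of chip8 in the frame of scoop between -0.05 and 0.07 m and y of chip8 in the frame of scoop between -0.05 and 0.05 m and z of chip8 in the frame of scoop between 0 and 0.06 m))), for 0.2 s.
At the end, for the whole second after the job is handed in: Every offcut lies inside the chest (centre within the walls, below the rim), the lid is shut to within 8 mm; scoop flat and scraper block upright within 0.12 rad, their origins within the outline of the cardboard sheet and at most 10 mm above its top; all released and at rest (x of chip1 in the frame of bin between -0.092 and 0.092 m and y of chip1 in the frame of bin between -0.082 and 0.082 m and z of chip1 in the frame of bin between 0 and 0.08 m and x of chip2 in the frame of bin between -0.092 and 0.092 m and y of chip2 in the frame of bin between -0.082 and 0.082 m and z of chip2 in the frame of bin between 0 and 0.08 m and x of chip3 in the frame of bin between -0.092 and 0.092 m and y of chip3 in the frame of bin between -0.082 and 0.082 m and z of chip3 in the frame of bin between 0 and 0.08 m and x of chip4 in the frame of bin between -0.092 and 0.092 m and y of chip4 in the frame of bin between -0.082 and 0.082 m and z of chip4 in the frame of bin between 0 and 0.08 m and x of chip5 in the frame of bin between -0.092 and 0.092 m and y of chip5 in the frame of bin between -0.082 and 0.082 m and z of chip5 in the frame of bin between 0 and 0.08 m and x of chip6 in the frame of bin between -0.092 and 0.092 m and y of chip6 in the frame of bin between -0.082 and 0.082 m and z of chip6 in the frame of bin between 0 and 0.08 m and x of chip7 in the frame of bin between -0.092 and 0.092 m and y of chip7 in the frame of bin between -0.082 and 0.082 m and z of chip7 in the frame of bin between 0 and 0.08 m and x of chip8 in the frame of bin between -0.092 and 0.092 m and y of chip8 in the frame of bin between -0.082 and 0.082 m and z of chip8 in the frame of bin between 0 and 0.08 m and linear speed of each of chip1, chip2, chip3, chip4, chip5, chip6, chip7, chip8, scoop, scraper below 0.03 m/s and x of scoop in the frame of sheet between -0.125 and 0.125 m and y of scoop in the frame of sheet between -0.13 and 0.13 m and z of scoop in the frame of sheet between -0.01 and 0.016 m and x of scraper in the frame of sheet between -0.125 and 0.125 m and y of scraper in the frame of sheet between -0.13 and 0.13 m and z of scraper in the frame of sheet between -0.01 and 0.016 m and angle between each of scoop, scraper's own z axis and vertical below 0.12 rad and value of joint lid below 0.008 m); the robot touches nothing.
It fails at once if the fingers handle an offcut (more than 1 N) (contact force between the fingers and chip1 above 1 N or contact force between the fingers and chip2 above 1 N or contact force between the fingers and chip3 above 1 N or contact force between the fingers and chip4 above 1 N or contact force between the fingers and chip5 above 1 N or contact force between the fingers and chip6 above 1 N or contact force between the fingers and chip7 above 1 N or contact force between the fingers and chip8 above 1 N).
It fails at once if a bystander (figure, sharpening stone, glue jar) is moved by more than 30 mm (distance of any of figure, stone, glue from where it was at the start of the episode above 0.03 m).
Of chip1, chip2, chip3, chip4, chip5, chip6, chip7, chip8 only 4 to 8 are there at a start; the rules pass over those that are not, and their reading is None.
At some moment in a run one of scoop, scraper may be knocked a few centimetres aside while the robot is not near it.
It also fails if it takes over 210 s, if anything falls off the work surface, if the arm or the gripper's body presses on something with over 40 N, if the wrist force passes 120 N, or if a joint passes its speed limit or range.

## Working session

There is one attempt and no reset: what is moved stays moved. The work goes in short steps, Python scripts to look and compute and a tool call to move; the robot and the scene stay as the last step left them, time stands still between calls to the robot, and variables do not carry over. Pictures are saved under pics/ and viewed, at most 14 in all, crops included, and the job is handed in when it is done.

Besides the shell and the picture viewer there is one more tool, called after "Request:" as name(argument=value, ...), one argument or row to a line, values as JSON. carry_out: Moves the arm, as the interface text tells. Its arguments: {"type":"object","properties":{"deltas":{"type":"array","items":{"type":"array","items":{"type":"array","items":{"type":"number"}}}}},"required":["deltas"]}

```bash
mkdir -p pics; python3 - <<'E'
from rig import telemetry, capture, camera_info
import cv2,numpy as np
np.set_printoptions(precision=4,suppress=True)
s=telemetry.read_state();print(s)
for n in("scene","side","wrist"):
    im=capture(n);cv2.imwrite(f"pics/{n}0.png",im[:,:,::-1]);print(n,camera_info(n))
E
```

```text
{'time_s': 0.0, 'joint_positions': array([-10.2272,  30.2797,  82.1575,  -0.0015,  67.6886, -10.2251]), 'qvel': array([-0.0238, -0.0168, -0.0869, -0.1816,  0.0852,  0.0726]), 'tau': array([ -0.0005, -44.0045, -17.6594,   0.0633,   0.0583,  -0.0002]), 'position': array([0.6243, 0.0002, 0.2216]), 'tcp_rot': array([[ 0.    ,  1.    , -0.0022],
       [ 1.    , -0.    ,  0.0004],
       [ 0.0004, -0.0022, -1.    ]]), 'force': array([-0.3163, -0.98  , -0.734 ]), 'moment': array([ 0.0165, -0.0164,  0.0109]), 'grasp_force': 0.0, 'opening': 0.9974837883513384}
scene {'mtx': array([[427.789 ,   0.    , 257.4283],
       [  0.    , 427.789 , 186.2325],
       [  0.    ,   0.    ,   1.    ]]), 'cam_to_world': array([[ 0.167 ,  0.5874, -0.7919,  1.4849],
       [ 0.9857, -0.1186,  0.1199, -0.1434],
       [-0.0235, -0.8006, -0.5988,  0.7673],
       [ 0.    ,  0.    ,  0.    ,  1.    ]])}
side {'mtx': array([[473.9438,   0.    , 248.4326],
       [  0.    , 473.9438, 187.1303],
       [  0.    ,   0.    ,   1.    ]]), 'cam_to_world': array([[-0.9594, -0.1624,  0.2305,  0.2446],
       [-0.2817,  0.5885, -0.7578,  1.08  ],
       [-0.0126, -0.792 , -0.6104,  0.9742],
       [ 0.    ,  0.    ,  0.    ,  1.    ]])}
wrist {'mtx': array([[289.8993,   0.    , 258.9885],
       [  0.    , 289.8993, 193.7765],
       [  0.    ,   0.    ,   1.    ]]), 'T_tool_cam': array([[ 0.0005, -0.9563, -0.2924,  0.0796],
       [ 1.    ,  0.0007, -0.0007, -0.0016],
       [ 0.0009, -0.2924,  0.9563, -0.1616],
       [ 0.    ,  0.    ,  0.    ,  1.    ]])}
```

View pics/scene0.png

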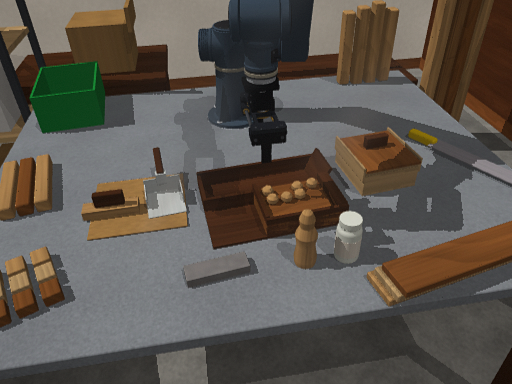

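View pics/side0.png

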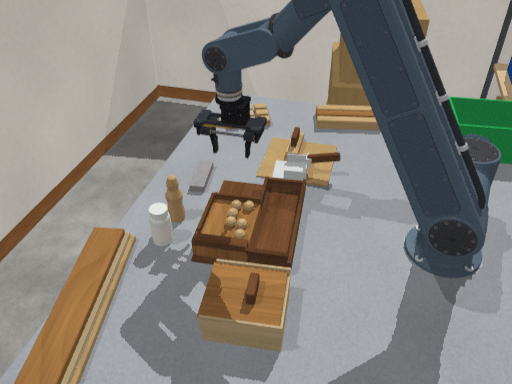

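```bash
python3 - <<'E'
import cv2,numpy as np
a=cv2.imread("pics/scene0.png");b=cv2.imread("pics/side0.png")
def crop(a,x0,y0,x1,y1,k):
    c=cv2.resize(a[y0:y1,x0:x1],None,fx=k,fy=k,interpolation=cv2.INTER_CUBIC)
    for x in range(x0,x1,20): cv2.putText(c,str(x),((x-x0)*k,8),0,.3,(0,255,255));cv2.line(c,((x-x0)*k,0),((x-x0)*k,4),(0,0,255))
    for y in range(y0,y1,20): cv2.putText(c,str(y),(0,(y-y0)*k+3),0,.3,(0,255,255))
    return c
cv2.imwrite("pics/c1.png",crop(a,80,120,440,260,2)if 0 else np.vstack([crop(a,80,130,260,240,4)[:, :720],np.zeros((8,720,3),np.uint8)]) )
cv2.imwrite("pics/c2.png",crop(a,190,125,430,275,3))
cv2.imwrite("pics/c3.png",crop(b,180,120,350,360,3)[:,:][:600] if 0 else cv2.resize(crop(b,170,120,350,350,3),(470,600)))
E
```

```text
(no output)
```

View pics/c1.png

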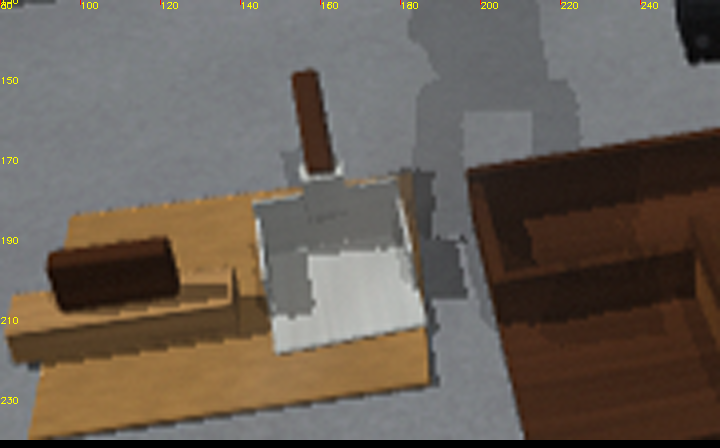

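View pics/c2.png

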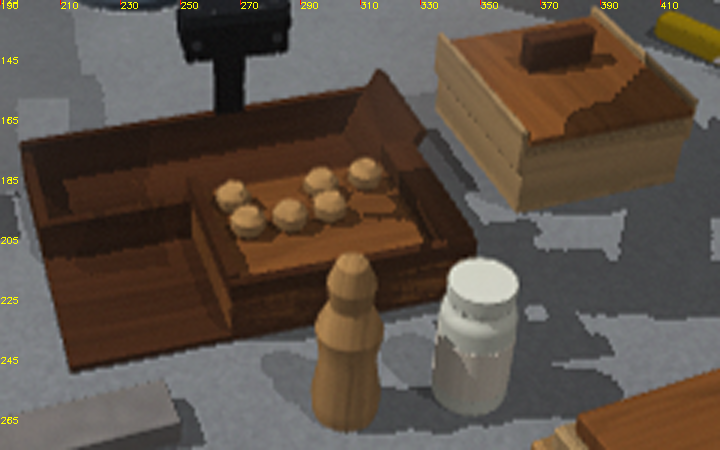

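View pics/wrist0.png

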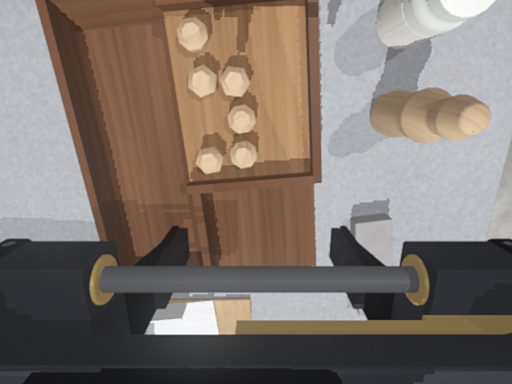

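```bash
cat > h.py <<'E'
import numpy as np,json,os,cv2
from scipy.spatial.transform import Rotation as Ro
from rig import telemetry,capture,camera_info,job,bot
np.set_printoptions(precision=4,suppress=True)
W0=([0.6243,0.0002,0.2216],[[0,1,-.0022],[1,0,.0004],[.0004,-.0022,-1]])
def pose(n,st=None):
    c=camera_info(n)
    if n!="wrist": return c["mtx"],c["cam_to_world"]
    p,R=(st["position"],st["tcp_rot"]) if isinstance(st,dict) else st
    T=np.eye(4);T[:3,:3]=R;T[:3,3]=p
    return c["mtx"],T@c["T_tool_cam"]
def ray(n,px,st=None):
    K,T=pose(n,st);d=T[:3,:3]@np.linalg.solve(K,[px[0],px[1],1]);return T[:3,3],d/np.linalg.norm(d)
def onz(n,px,z,st=None):
    o,d=ray(n,px,st);return o+d*(z-o[2])/d[2]
def tri(*rays):
    A=sum(np.eye(3)-np.outer(d,d) for o,d in rays);b=sum((np.eye(3)-np.outer(d,d))@o for o,d in rays)
    x=np.linalg.solve(A,b);return x,[float(np.linalg.norm(np.cross(x-o,d))) for o,d in rays]
R0=np.array([[0,1,0],[1,0,0],[0,0,-1.]])
def yaw(a):return Ro.from_euler('z',a,degrees=True).as_matrix()@R0
E
python3 - <<'E'
from h import *
z=lambda X,Y:(190+X/3,125+Y/3)
z1=lambda X,Y:(80+X/4,130+Y/4)
w=lambda px,zz:onz("wrist",px,zz,W0)
s=lambda px,zz:onz("scene",px,zz)
print("chips wrist",*[w(p,.062) for p in[(193,34),(203,82),(235,81),(242,119),(243,155),(209,159)]],sep="\n")
print("chips scene",*[s(z(*p),.062) for p in[(366,172),(320,180),(330,205),(290,213),(247,219),(232,193)]],sep="\n")
print("fence corner -y/back w,s",w((320,180),.066),s(z(232,280),.066),"openedge",w((188,188),.066),s(z(193,178),.066))
print("station base near -y",s(z(75,371),0.0),"board base",s(z(232,335),0))
print("robotwall top -y, +y",s(z(22,145),.05),s(z(378,70),.071),"wrist robot wall",w((42,0),.05),w((98,240),.05), "sc board wall near",s(z(45,255),.045))
print("chest lid near L,R",s(z(530,140),.089),s(z(690,108),.089),"grip top",s(z(520,40),.126),s(z(594,25),.126))
print("chest base",s(z(518,210),0),s(z(672,182),0),"rails end",s(z(518,133),.095),s(z(597,8),.095),s(z(440,35),.095),s(z(694,100),.095))
print("scraper grip top",s(z1(50,255),.076),s(z1(170,238),.076),s(z1(60,310),.034),s(z1(178,298),.034),"bar near bottom",s(z1(12,362),.006),s(z1(238,333),.006))
print("scoop lip",s(z1(275,353),.0075),s(z1(428,325),.0075),"handle end top",s(z1(305,70),.094),"base",s(z1(320,172),.06))
print("sheet",s(z1(70,216),.006),s(z1(30,438),.006),s(z1(428,386),.006))
print("figure foot",s(z(347,428),0),"head",s(z(352,265),.15),"glue",s(z(472,408),0),"stone",s(z(165,385),.025))
E
```

```text
chips wrist
[0.5566 0.1473 0.062 ]
[0.564  0.1028 0.062 ]
[0.5973 0.1037 0.062 ]
[0.6039 0.0656 0.062 ]
[0.6043 0.0267 0.062 ]
[0.5662 0.0222 0.062 ]
chips scene
[0.5643 0.1493 0.062 ]
[0.568  0.1048 0.062 ]
[0.6061 0.1046 0.062 ]
[0.6104 0.067  0.062 ]
[0.6114 0.0279 0.062 ]
[0.5714 0.0219 0.062 ]
fence corner -y/back w,s [ 0.6909 -0.0008  0.066 ] [ 0.6937 -0.0011  0.066 ] openedge [ 0.5414 -0.0104  0.066 ] [ 0.5471 -0.0099  0.066 ]
station base near -y [ 0.7075 -0.1382  0.    ] board base [ 0.6899 -0.001   0.    ]
robotwall top -y, +y [ 0.4391 -0.1622  0.05  ] [0.4084 0.2045 0.071 ] wrist robot wall [0.405  0.1803 0.05  ] [ 0.4184 -0.0835  0.05  ] sc board wall near [ 0.6055 -0.1519  0.045 ]
chest lid near L,R [0.5814 0.2978 0.089 ] [0.5614 0.4635 0.089 ] grip top [0.4683 0.3263 0.126 ] [0.4558 0.4074 0.126 ]
chest base [0.5721 0.3014 0.    ] [0.5591 0.4651 0.    ] rails end [0.5767 0.2873 0.095 ] [0.3731 0.4515 0.095 ] [0.3929 0.2731 0.095 ] [0.5577 0.4681 0.095 ]
scraper grip top [ 0.5164 -0.4436  0.076 ] [ 0.513  -0.3654  0.076 ] [ 0.5229 -0.4465  0.034 ] [ 0.5254 -0.3678  0.034 ] bar near bottom [ 0.5377 -0.4831  0.006 ] [ 0.5366 -0.3321  0.006 ]
scoop lip [ 0.5649 -0.3057  0.0075] [ 0.5555 -0.2018  0.0075] handle end top [ 0.3412 -0.2759  0.094 ] base [ 0.4301 -0.2689  0.06  ]
sheet [ 0.3707 -0.4657  0.006 ] [ 0.6176 -0.4598  0.006 ] [ 0.6171 -0.2042  0.006 ]
figure foot [0.8119 0.0688 0.    ] head [0.7891 0.0718 0.15  ] glue [ 0.81    0.1727 -0.    ] stone [ 0.7622 -0.0689  0.025 ]
```

Request:
carry_out(
  deltas=[
    [[0.8, -0.4, -1, 0, 0, 0, -1], [0.8, -0.4, -1, 0, 0, 0, -1], [0.8, -0.4, -1, 0, 0, 0, -1], [0.8, -0.4, -1, 0, 0, 0, -1], [0.8, -0.4, -1, 0, 0, 0, -1], [0.8, -0.4, -1, 0, 0, 0, -1], [0.8, -0.4, -1, 0, 0, 0, -1], [0.8, -0.4, -1, 0, 0, 0, -1], [0.8, -0.4, -1, 0, 0, 0, -1], [0.8, -0.4, -1, 0, 0, 0, -1]],
  ],
)

```text
time_s: 0.98
position: [0.5646, 0.1191, 0.3705]
tcp_rot: [[0.001, 1.0, -0.004], [1.0, -0.001, -0.0], [-0.0, -0.004, -1.0]]
force: [-0.2, 0.2, -0.4]
opening: 1.001
grasp_force: 0.0
```

```bash
python3 - <<'E'
from h import *
s=telemetry.read_state();im=capture("wrist");print(s["time_s"],s["position"],s["tcp_rot"],s["joint_positions"])
c=cv2.resize(im[:,:,::-1],(768,576),interpolation=cv2.INTER_CUBIC);cv2.imwrite("pics/w1.png",c)
np.savez("w1.npz",p=s["position"],R=s["tcp_rot"])
E
```

```text
0.9833 [0.5646 0.1191 0.3705] [[ 0.0014  1.     -0.0038]
 [ 1.     -0.0014 -0.0003]
 [-0.0003 -0.0038 -1.    ]] [ 0.8241 18.8455 77.1927 -0.0131 84.1793  0.9065]
```

View pics/w1.png

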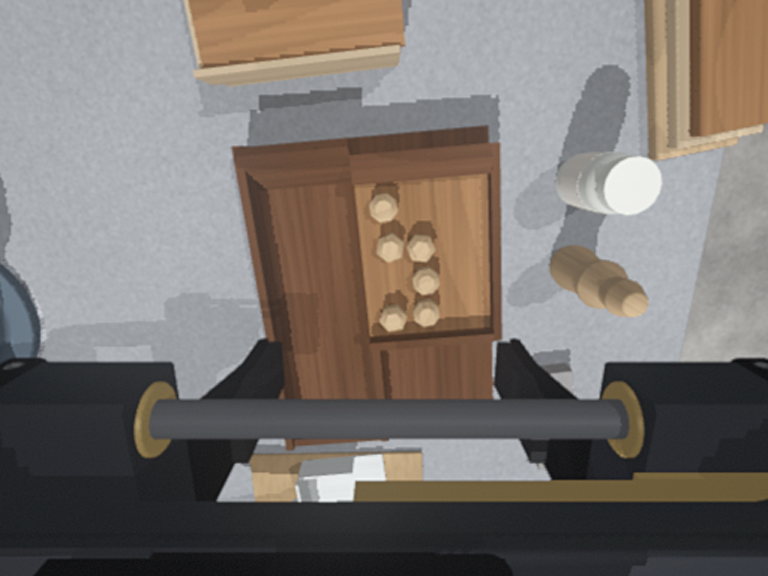

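```bash
python3 - <<'E'
from h import *
d=np.load("w1.npz");st=(d["p"],d["R"])
w=lambda X,Y,zz:onz("wrist",(X/1.5,Y/1.5),zz,st)
def sh(n,*P):
    print(n,*[w(*p)[:2] for p in P])
    a=[w(*p) for p in P]
    for i in range(len(a)-1): v=a[i+1]-a[i]; print("   ang",np.degrees(np.arctan2(v[1],v[0])).round(1),np.linalg.norm(v).round(4))
sh("robot wall top outer",(234,148,.06),(288,448,.05))
sh("open edge",(357,182,.045),(370,340,.045))
sh("back inner fence top",(490,176,.063),(492,330,.063))
sh("back outer",(498,143,.063),(500,338,.063))
sh("-y fence outer top",(372,342,.066),(500,338,.066))
sh("+y fence inner",(357,182,.066),(490,174,.066))
sh("chest near rail top(-y)",(195,72,.095),(401,48,.095))
sh("chest lid +x edge",(405,42,.089),(402,0,.089))
sh("figure",(628,303,.16),(572,262,.0));sh("glue",(632,185,.12))
for p in[(382,207),(389,247),(420,247),(425,281),(426,313),(393,319)]:print(w(*p,.066)[:2])
sh("station -y end",(290,448,.042),(388,438,.042))
E
```

```text
robot wall top outer [0.402  0.2083] [ 0.43   -0.1638]
   ang -85.7 0.3733
open edge [0.5272 0.1733] [ 0.5389 -0.0131]
   ang -86.4 0.1867
back inner fence top [0.6675 0.1802] [0.6814 0.0075]
   ang -85.4 0.1733
back outer [0.6735 0.2128] [ 0.6914 -0.0026]
   ang -85.2 0.2161
-y fence outer top [ 0.5423 -0.0065] [ 0.6906 -0.0013]
   ang 2.0 0.1484
+y fence inner [0.5288 0.1744] [0.6667 0.1823]
   ang 3.3 0.1381
chest near rail top(-y) [0.3852 0.2735] [0.5731 0.2927]
   ang 5.8 0.1889
chest lid +x edge [0.5768 0.2989] [0.5738 0.332 ]
   ang 95.2 0.0332
figure [0.7776 0.0733] [0.791  0.0735]
   ang 0.8 0.1606
glue [0.786  0.1743]
[0.5547 0.1486]
[0.5621 0.1057]
[0.5958 0.1057]
[0.6022 0.0673]
[0.6042 0.0294]
[0.5666 0.0221]
station -y end [ 0.4305 -0.1698] [ 0.5606 -0.154 ]
   ang 6.9 0.131
```

```bash
cat >> h.py <<'E'
def load(): 
    c=json.load(open("cmd.json"));return np.array(c["p"]),np.array(c["R"])
def plan(*wps):
    """wps: (pos,R); prints one row per call, remembers the pose commanded"""
    p,R=load()
    for q,Q in wps:
        t=np.round(R.T@(np.array(q)-p)/.15,3);a=np.round(Ro.from_matrix(R.T@Q).as_rotvec(degrees=True)/360,4)
        ok="" if max(abs(t))<=1 else "  TOO FAR"
        print([*map(float,t),*map(float,a)],"mm",int(np.linalg.norm(t)*150),"deg",round(float(np.linalg.norm(a)*360),1),ok)
        p=p+R@t*.15;R=R@Ro.from_rotvec(a*360,degrees=True).as_matrix()
    json.dump({"p":p.tolist(),"R":R.tolist()},open("cmd.json","w"))
def fr(o,a):
    c,s=np.cos(np.radians(a)),np.sin(np.radians(a));o=np.array(o)
    return lambda x,y,z:np.array([o[0]+c*x-s*y,o[1]+s*x+c*y,z])
ST=(0.552,0.024);SA=4.4;CH=(0.4725,0.3725);CA=6.0
S=fr(ST,SA);C=fr(CH,CA)
E
python3 - <<'E'
from h import *
json.dump({"p":[.565,.12,.373],"R":R0.tolist()},open("cmd.json","w"))
Q=yaw(6)
plan(([.5,.25,.30],Q),(C(-.02,-.003,.2),Q),(C(-.02,-.003,.099),Q))
E
```

```text
[0.867, -0.433, 0.487, 0.0, 0.0, -0.0167] mm 162 deg 6.0 
[0.811, -0.23, 0.666, 0.0, 0.0, 0.0] mm 161 deg 0.0 
[0.0, -0.0, 0.674, 0.0, 0.0, 0.0] mm 101 deg 0.0
```

Request:
carry_out(
  deltas=[
    [[0.2, -0.1, 0.12, 0, 0, -0.004, -1], [0.5, -0.25, 0.28, 0, 0, -0.01, -1], [0.867, -0.433, 0.487, 0, 0, -0.0167, -1], [0.867, -0.433, 0.487, 0, 0, -0.0167, -1], [0.867, -0.433, 0.487, 0, 0, -0.0167, -1], [0.867, -0.433, 0.487, 0, 0, -0.0167, -1], [0.867, -0.433, 0.487, 0, 0, -0.0167, -1], [0.867, -0.433, 0.487, 0, 0, -0.0167, -1], [0.867, -0.433, 0.487, 0, 0, -0.0167, -1], [0.867, -0.433, 0.487, 0, 0, -0.0167, -1]],
  ],
)

```text
time_s: 1.87
position: [0.5011, 0.249, 0.3001]
tcp_rot: [[-0.103, 0.995, 0.001], [0.995, 0.103, 0.0], [0.0, 0.001, -1.0]]
force: [0.5, 0.4, 0.4]
opening: 0.997
grasp_force: 0.0
```

Request:
carry_out(
  deltas=[
    [[0.2, -0.06, 0.17, 0, 0, 0, -1], [0.5, -0.14, 0.4, 0, 0, 0, -1], [0.811, -0.23, 0.666, 0, 0, 0, -1], [0.811, -0.23, 0.666, 0, 0, 0, -1], [0.811, -0.23, 0.666, 0, 0, 0, -1], [0.811, -0.23, 0.666, 0, 0, 0, -1], [0.811, -0.23, 0.666, 0, 0, 0, -1], [0.811, -0.23, 0.666, 0, 0, 0, -1], [0.811, -0.23, 0.666, 0, 0, 0, -1], [0.811, -0.23, 0.666, 0, 0, 0, -1]],
  ],
)

```text
time_s: 2.7
position: [0.4542, 0.3668, 0.2008]
tcp_rot: [[-0.103, 0.995, 0.002], [0.995, 0.103, 0.001], [0.001, 0.002, -1.0]]
force: [-0.4, -0.8, -0.0]
opening: 1.001
grasp_force: 0.0
```

```bash
python3 - <<'E'
from h import *
s=telemetry.read_state();im=capture("wrist");print(s["time_s"],s["position"])
sd=capture("side")
cv2.imwrite("pics/w2.png",np.vstack([im,sd])[:,:,::-1][:,:, :].copy() if 0 else cv2.resize(np.hstack([im,sd])[:,:,::-1],(800,300)))
np.savez("w2.npz",p=s["position"],R=s["tcp_rot"],im=im)
E
```

```text
2.7 [0.4542 0.3668 0.2008]
```

View pics/w2.png

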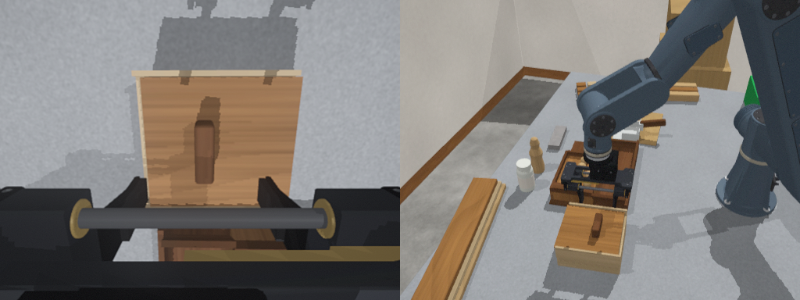

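```bash
python3 - <<'E'
from h import *
d=np.load("w2.npz");st=(d["p"],d["R"])
K,T=pose("wrist",st)
f=800/1024
def prj(P,n="wrist"):
    K,T=pose(n,st);q=np.linalg.inv(T)@np.append(P,1);u=K@q[:3];return u[:2]/u[2]*f
print("proj of lid grip guess",prj(C(-.02,0,.126)),"tcp",prj(d["p"]), "side tcp",prj(d["p"],"side"))
for p in[(195,121),(214,121),(196,183),(213,183)]:
    print(onz("wrist",(p[0]/f,p[1]/f),.126,st))
print([onz("wrist",(x/f,y/f),.095,st) for x,y in[(134,73),(301,72)]])
E
```

```text
proj of lid grip guess [202.7084 154.6456] tcp [204.5708 188.3147] side tcp [197.4281 201.6025]
[0.4407 0.4064 0.126 ]
[0.4605 0.4085 0.126 ]
[0.4485 0.3359 0.126 ]
[0.4678 0.3379 0.126 ]
[array([0.3675, 0.4478, 0.095 ]), array([0.5528, 0.4682, 0.095 ])]
```

Request:
carry_out(
  deltas=[
    [[0, 0, 0.1, 0, 0, 0, -1], [0, 0, 0.25, 0, 0, 0, -1], [0, 0, 0.4, 0, 0, 0, -1], [0, 0, 0.55, 0, 0, 0, -1], [0, 0, 0.674, 0, 0, 0, -1], [0, 0, 0.674, 0, 0, 0, -1], [0, 0, 0.674, 0, 0, 0, 1], [0, 0, 0.674, 0, 0, 0, 1], [0, 0, 0.674, 0, 0, 0, 1], [0, 0, 0.674, 0, 0, 0, 1]],
  ],
)

```text
time_s: 3.63
position: [0.4539, 0.368, 0.1001]
tcp_rot: [[-0.105, 0.994, 0.003], [0.994, 0.105, 0.001], [0.001, 0.003, -1.0]]
force: [0.0, 0.1, 0.2]
opening: 0.783
grasp_force: 0.0
```

Request:
carry_out(
  deltas=[
    [[0, 0, 0, 0, 0, 0, 1], [0, 0, 0, 0, 0, 0, 1], [0, 0.03, 0, 0, 0, 0, 1], [0, 0.08, 0, 0, 0, 0, 1], [0, 0.15, 0, 0, 0, 0, 1], [0, 0.22, 0, 0, 0, 0, 1], [0, 0.29, 0, 0, 0, 0, 1], [0, 0.36, 0, 0, 0, 0, 1], [0, 0.43, 0, 0, 0, 0, 1], [0, 0.5, 0, 0, 0, 0, 1]],
  ],
)

```text
time_s: 4.47
position: [0.5288, 0.3755, 0.0985]
tcp_rot: [[-0.105, 0.995, 0.0], [0.995, 0.105, 0.0], [0.0, 0.0, -1.0]]
force: [-2.7, 1.5, 2.0]
opening: 0.253
grasp_force: 30.0
```

Request:
carry_out(
  deltas=[
    [[0, 0.08, 0, 0, 0, 0, 1], [0, 0.16, 0, 0, 0, 0, 1], [0, 0.24, 0, 0, 0, 0, 1], [0, 0.32, 0, 0, 0, 0, 1], [0, 0.4, 0, 0, 0, 0, 1], [0, 0.47, 0, 0, 0, 0, 1], [0, 0.53, 0, 0, 0, 0, 1], [0, 0.56, 0, 0, 0, 0, 1], [0, 0.56, 0, 0, 0, 0, 1], [0, 0.56, 0, 0, 0, 0, 1]],
  ],
)

```text
time_s: 5.3
position: [0.6093, 0.3841, 0.0984]
tcp_rot: [[-0.105, 0.994, -0.005], [0.994, 0.105, -0.001], [-0.0, -0.005, -1.0]]
force: [-6.2, -0.2, 4.8]
opening: 0.251
grasp_force: 30.0
```

```bash
python3 - <<'E'
from h import *
p,R=load();p=p+R@np.array([0,1.06,0])*.15
json.dump({"p":p.tolist(),"R":R.tolist()},open("cmd.json","w"));print(p)
Q=yaw(0)
plan((p+[0,0,.14],R),([.6,.25,.33],Q),([.57,.11,.36],Q),([.54,-.03,.36],Q),([.51,-.17,.36],Q),([.49,-.31,.36],Q),([.48,-.36,.35],Q))
E
```

```text
[0.6111 0.3841 0.0989]
[0.0, 0.0, -0.933, 0.0, 0.0, 0.0] mm 139 deg 0.0 
[-0.881, -0.167, -0.607, 0.0, 0.0, 0.0167] mm 162 deg 6.0 
[-0.933, -0.2, -0.2, 0.0, 0.0, 0.0] mm 146 deg 0.0 
[-0.934, -0.2, -0.0, 0.0, 0.0, 0.0] mm 143 deg 0.0 
[-0.933, -0.2, -0.0, 0.0, 0.0, 0.0] mm 143 deg 0.0 
[-0.933, -0.134, -0.0, 0.0, 0.0, 0.0] mm 141 deg 0.0 
[-0.334, -0.066, 0.066, 0.0, 0.0, 0.0] mm 52 deg 0.0
```

Request:
carry_out(
  deltas=[
    [[0, 0, 0, 0, 0, 0, -1], [0, 0, 0, 0, 0, 0, -1], [0, 0, 0, 0, 0, 0, -1], [0, 0, 0, 0, 0, 0, -1], [0, 0, 0, 0, 0, 0, -1], [0, 0, -0.15, 0, 0, 0, -1], [0, 0, -0.4, 0, 0, 0, -1], [0, 0, -0.65, 0, 0, 0, -1], [0, 0, -0.933, 0, 0, 0, -1], [0, 0, -0.933, 0, 0, 0, -1]],
  ],
)

```text
time_s: 6.13
position: [0.6164, 0.3863, 0.2493]
tcp_rot: [[-0.105, 0.994, 0.018], [0.994, 0.105, 0.008], [0.006, 0.018, -1.0]]
force: [1.0, 0.9, 1.8]
opening: 0.926
grasp_force: 0.0
```

Request:
carry_out(
  deltas=[
    [[-0.1, -0.02, -0.07, 0, 0, 0.002, -1], [-0.25, -0.05, -0.17, 0, 0, 0.005, -1], [-0.4, -0.08, -0.28, 0, 0, 0.008, -1], [-0.55, -0.1, -0.38, 0, 0, 0.011, -1], [-0.7, -0.13, -0.48, 0, 0, 0.014, -1], [-0.881, -0.167, -0.607, 0, 0, 0.0167, -1], [-0.881, -0.167, -0.607, 0, 0, 0.0167, -1], [-0.881, -0.167, -0.607, 0, 0, 0.0167, -1], [-0.881, -0.167, -0.607, 0, 0, 0.0167, -1], [-0.881, -0.167, -0.607, 0, 0, 0.0167, -1]],
  ],
)

```text
time_s: 6.97
position: [0.5993, 0.2504, 0.3279]
tcp_rot: [[-0.001, 1.0, -0.003], [1.0, 0.001, -0.0], [-0.0, -0.003, -1.0]]
force: [0.6, -0.1, 0.5]
opening: 0.998
grasp_force: 0.0
```

Request:
carry_out(
  deltas=[
    [[-0.1, -0.02, -0.02, 0, 0, 0, -1], [-0.3, -0.06, -0.06, 0, 0, 0, -1], [-0.5, -0.1, -0.1, 0, 0, 0, -1], [-0.7, -0.15, -0.15, 0, 0, 0, -1], [-0.933, -0.2, -0.2, 0, 0, 0, -1], [-0.933, -0.2, -0.2, 0, 0, 0, -1], [-0.933, -0.2, -0.2, 0, 0, 0, -1], [-0.933, -0.2, -0.2, 0, 0, 0, -1], [-0.933, -0.2, -0.2, 0, 0, 0, -1], [-0.933, -0.2, -0.2, 0, 0, 0, -1]],
  ],
)

```text
time_s: 7.8
position: [0.5699, 0.1113, 0.3588]
tcp_rot: [[-0.002, 1.0, -0.001], [1.0, 0.002, 0.0], [0.0, -0.001, -1.0]]
force: [-0.2, 0.3, -0.3]
opening: 1.001
grasp_force: 0.0
```

Request:
carry_out(
  deltas=[
    [[-0.1, -0.02, 0, 0, 0, 0, -1], [-0.3, -0.06, 0, 0, 0, 0, -1], [-0.5, -0.1, 0, 0, 0, 0, -1], [-0.7, -0.15, 0, 0, 0, 0, -1], [-0.934, -0.2, 0, 0, 0, 0, -1], [-0.934, -0.2, 0, 0, 0, 0, -1], [-0.934, -0.2, 0, 0, 0, 0, -1], [-0.934, -0.2, 0, 0, 0, 0, -1], [-0.934, -0.2, 0, 0, 0, 0, -1], [-0.934, -0.2, 0, 0, 0, 0, -1]],
  ],
)

```text
time_s: 8.63
position: [0.5402, -0.0285, 0.3593]
tcp_rot: [[-0.002, 1.0, -0.0], [1.0, 0.002, 0.0], [0.0, -0.0, -1.0]]
force: [-0.6, 0.6, -0.3]
opening: 0.998
grasp_force: 0.0
```

Request:
carry_out(
  deltas=[
    [[-0.1, -0.02, 0, 0, 0, 0, -1], [-0.3, -0.06, 0, 0, 0, 0, -1], [-0.5, -0.1, 0, 0, 0, 0, -1], [-0.7, -0.15, 0, 0, 0, 0, -1], [-0.933, -0.2, 0, 0, 0, 0, -1], [-0.933, -0.2, 0, 0, 0, 0, -1], [-0.933, -0.2, 0, 0, 0, 0, -1], [-0.933, -0.2, 0, 0, 0, 0, -1], [-0.933, -0.2, 0, 0, 0, 0, -1], [-0.933, -0.2, 0, 0, 0, 0, -1]],
  ],
)

```text
time_s: 9.47
position: [0.5103, -0.1684, 0.3595]
tcp_rot: [[-0.002, 1.0, 0.0], [1.0, 0.002, 0.0], [0.0, 0.0, -1.0]]
force: [0.2, 0.3, -0.4]
opening: 1.003
grasp_force: 0.0
```

Request:
carry_out(
  deltas=[
    [[-0.1, -0.02, 0, 0, 0, 0, -1], [-0.3, -0.04, 0, 0, 0, 0, -1], [-0.5, -0.07, 0, 0, 0, 0, -1], [-0.7, -0.1, 0, 0, 0, 0, -1], [-0.933, -0.134, 0, 0, 0, 0, -1], [-0.933, -0.134, 0, 0, 0, 0, -1], [-0.933, -0.134, 0, 0, 0, 0, -1], [-0.933, -0.134, 0, 0, 0, 0, -1], [-0.933, -0.134, 0, 0, 0, 0, -1], [-0.933, -0.134, 0, 0, 0, 0, -1]],
  ],
)

```text
time_s: 10.3
position: [0.4903, -0.3083, 0.3597]
tcp_rot: [[-0.002, 1.0, 0.0], [1.0, 0.002, 0.0], [0.0, 0.0, -1.0]]
force: [-0.9, 0.3, -0.0]
opening: 0.998
grasp_force: 0.0
```

Request:
carry_out(
  deltas=[
    [[-0.1, -0.02, 0.02, 0, 0, 0, -1], [-0.2, -0.04, 0.04, 0, 0, 0, -1], [-0.334, -0.066, 0.066, 0, 0, 0, -1], [-0.334, -0.066, 0.066, 0, 0, 0, -1], [-0.334, -0.066, 0.066, 0, 0, 0, -1], [-0.334, -0.066, 0.066, 0, 0, 0, -1], [-0.334, -0.066, 0.066, 0, 0, 0, -1], [-0.334, -0.066, 0.066, 0, 0, 0, -1], [-0.334, -0.066, 0.066, 0, 0, 0, -1], [-0.334, -0.066, 0.066, 0, 0, 0, -1]],
  ],
)

```text
time_s: 11.13
position: [0.4802, -0.3596, 0.3499]
tcp_rot: [[-0.001, 1.0, 0.0], [1.0, 0.001, -0.0], [-0.0, 0.0, -1.0]]
force: [0.2, -0.3, 0.1]
opening: 1.002
grasp_force: 0.0
```

```bash
python3 - <<'E'
from h import *
s=telemetry.read_state();im=capture("wrist");print(s["time_s"],s["position"],s["joint_positions"])
sc=capture("scene")[:,:,::-1]
a=cv2.resize(im[:250,:,::-1],(768,375),interpolation=cv2.INTER_CUBIC);b=cv2.resize(sc[130:205,190:450],(768,222),interpolation=cv2.INTER_CUBIC)
cv2.imwrite("pics/w3.png",np.vstack([a,b]));np.savez("w3.npz",p=s["position"],R=s["tcp_rot"],im=im)
E
```

```text
11.1333 [ 0.4802 -0.3596  0.3499] [-47.4921  21.6106  76.0883   0.0024  82.2796 -47.5279]
```

View pics/w3.png

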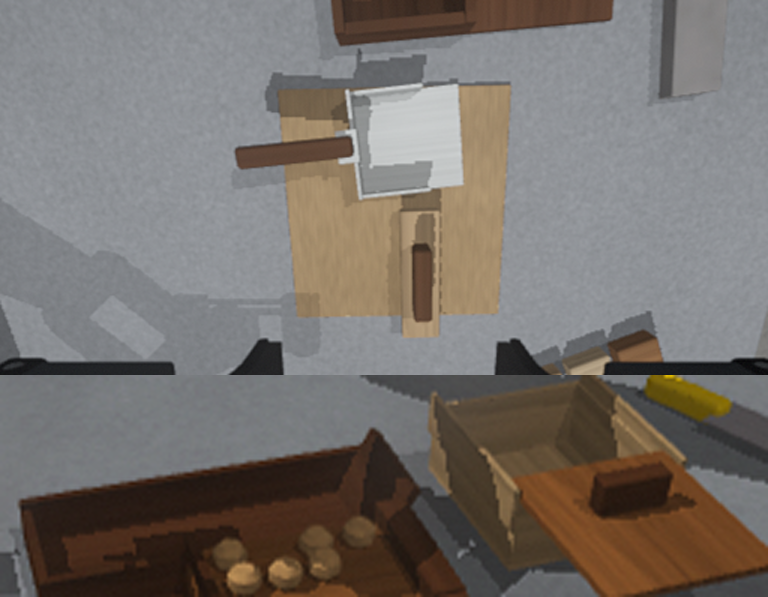

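```bash
python3 - <<'E'
from h import *
d=np.load("w3.npz");st=(d["p"],d["R"])
w=lambda X,Y,zz:onz("wrist",(X/1.5,Y/1.5),zz,st)
print("grip top",*[w(x,y,.076)[:2] for x,y in[(413,245),(429,245),(414,320),(431,321)]])
print("bar top",*[w(x,y,.034)[:2] for x,y in[(402,211),(440,211),(402,336),(440,338)]])
print("scoop lip",w(458,84,.0085),w(463,184,.0085),"back",w(347,92,.056),w(362,198,.056),"handle",w(236,157,.088),w(352,148,.07))
print("sheet",*[w(x,y,.006)[:2] for x,y in[(279,91),(510,84),(296,317),(498,312)]])
# two-view height check: grip top -y/+x corner and bar corner in scene0 vs wrist
z1=lambda X,Y:(80+X/4,130+Y/4)
for n,a,b in[("grip top +y",z1(170,238),(429,247)),("grip top -y",z1(50,255),(431,321)),("handle end",z1(300,70),(236,150)),("handle base",z1(318,173),(352,148))]:
    print(n,*tri(ray("scene",a),ray("wrist",(b[0]/1.5,b[1]/1.5),st)))
E
```

```text
grip top [ 0.5033 -0.3648] [ 0.5195 -0.3648] [ 0.5058 -0.446 ] [ 0.524  -0.4471]
bar top [ 0.493  -0.3355] [ 0.5343 -0.3355] [ 0.4945 -0.4823] [ 0.5397 -0.4848]
scoop lip [ 0.5516 -0.2056  0.0085] [ 0.5621 -0.3083  0.0085] back [ 0.4383 -0.2198  0.056 ] [ 0.4511 -0.3198  0.056 ] handle [ 0.3363 -0.2796  0.088 ] [ 0.4431 -0.2712  0.07  ]
sheet [ 0.3615 -0.2122] [ 0.6071 -0.2052] [ 0.3639 -0.4689] [ 0.6136 -0.462 ]
grip top +y [ 0.519  -0.365   0.0805] [0.0009325903132498833, 0.0009325903132498541]
grip top -y [ 0.5233 -0.4431  0.0815] [0.0017685960725896622, 0.00176859607258986]
handle end [ 0.3395 -0.2766  0.094 ] [0.0031453658698363915, 0.003145365869836403]
handle base [ 0.4427 -0.2701  0.0677] [0.0010959227199084276, 0.0010959227199083764]
```

```bash
python3 - <<'E'
from h import *
Q=yaw(2);T=yaw(SA)
g=[.514,-.407]
plan(([*g,.22],Q),([*g,.13],Q),([*g,.043],Q))
print("lift");plan(([*g,.19],Q),([.55,-.28,.2],T),([.58,-.15,.2],T),([.62,-.02,.2],T),(S(.1,.06,.2),T),(S(.1,.06,.115),T))
E
```

```text
[-0.313, 0.226, 0.867, 0.0, 0.0, -0.0056] mm 142 deg 2.0 
[-0.0, 0.0, 0.6, 0.0, 0.0, 0.0] mm 90 deg 0.0 
[-0.0, 0.0, 0.58, 0.0, 0.0, 0.0] mm 87 deg 0.0 
lift
[-0.0, 0.0, -0.98, 0.0, 0.0, 0.0] mm 147 deg 0.0 
[0.838, 0.27, -0.067, 0.0, 0.0, -0.0066] mm 132 deg 2.4 
[0.848, 0.266, 0.0, 0.0, 0.0, -0.0] mm 133 deg 0.0 
[0.844, 0.332, 0.0, 0.0, 0.0, -0.0] mm 136 deg 0.0 
[0.727, 0.237, 0.0, 0.0, 0.0, -0.0] mm 114 deg 0.0 
[0.0, 0.0, 0.567, 0.0, 0.0, -0.0] mm 85 deg 0.0
```

Request:
carry_out(
  deltas=[
    [[-0.1, 0.07, 0.25, 0, 0, -0.002, -1], [-0.2, 0.15, 0.5, 0, 0, -0.004, -1], [-0.313, 0.226, 0.867, 0, 0, -0.0056, -1], [-0.313, 0.226, 0.867, 0, 0, -0.0056, -1], [-0.313, 0.226, 1.0, 0, 0, -0.0056, -1], [-0.313, 0.226, 1.0, 0, 0, -0.0056, -1], [-0.313, 0.226, 1.0, 0, 0, -0.0056, -1], [-0.313, 0.226, 1.0, 0, 0, -0.0056, -1], [-0.313, 0.226, 1.0, 0, 0, -0.0056, -1], [-0.313, 0.226, 1.0, 0, 0, -0.0056, -1]],
  ],
)

```text
time_s: 12.07
position: [0.5146, -0.4075, 0.2017]
tcp_rot: [[-0.035, 0.999, 0.002], [0.999, 0.035, -0.003], [-0.003, 0.002, -1.0]]
force: [-0.4, -0.1, -0.2]
opening: 0.998
grasp_force: 0.0
```

Request:
carry_out(
  deltas=[
    [[0, 0, 0.15, 0, 0, 0, -1], [0, 0, 0.35, 0, 0, 0, -1], [0, 0, 0.55, 0, 0, 0, -1], [0, 0, 0.7, 0, 0, 0, -1], [0, 0, 0.82, 0, 0, 0, -1], [0, 0, 0.92, 0, 0, 0, -1], [0, 0, 1.0, 0, 0, 0, -1], [0, 0, 1.0, 0, 0, 0, -1], [0, 0, 1.0, 0, 0, 0, -1], [0, 0, 1.0, 0, 0, 0, -1]],
  ],
)

```text
time_s: 12.9
position: [0.5147, -0.4077, 0.051]
tcp_rot: [[-0.035, 0.999, 0.002], [0.999, 0.035, -0.002], [-0.002, 0.002, -1.0]]
force: [-0.6, -1.0, 0.1]
opening: 0.999
grasp_force: 0.0
```

Request:
carry_out(
  deltas=[
    [[0, 0, 0.047, 0, 0, 0, -1], [0, 0, 0.047, 0, 0, 0, 1], [0, 0, 0.047, 0, 0, 0, 1], [0, 0, 0.047, 0, 0, 0, 1], [0, 0, 0.047, 0, 0, 0, 1], [0, 0, 0.047, 0, 0, 0, 1], [0, 0, 0.047, 0, 0, 0, 1], [0, 0, 0.047, 0, 0, 0, 1], [0, 0, 0.047, 0, 0, 0, 1], [0, 0, 0.047, 0, 0, 0, 1]],
  ],
)

```text
time_s: 13.73
position: [0.5139, -0.4069, 0.0425]
tcp_rot: [[-0.035, 0.999, -0.0], [0.999, 0.035, 0.0], [0.0, -0.0, -1.0]]
force: [0.5, -0.1, 0.8]
opening: 0.405
grasp_force: 0.0
```

Request:
carry_out(
  deltas=[
    [[0, 0, 0, 0, 0, 0, 1], [0, 0, 0, 0, 0, 0, 1], [0, 0, 0, 0, 0, 0, 1], [0, 0, 0, 0, 0, 0, 1], [0, 0, -0.1, 0, 0, 0, 1], [0, 0, -0.3, 0, 0, 0, 1], [0, 0, -0.55, 0, 0, 0, 1], [0, 0, -0.8, 0, 0, 0, 1], [0, 0, -0.98, 0, 0, 0, 1], [0, 0, -0.98, 0, 0, 0, 1]],
  ],
)

```text
time_s: 14.57
position: [0.5167, -0.4099, 0.1966]
tcp_rot: [[-0.035, 0.999, 0.009], [0.999, 0.035, -0.01], [-0.01, 0.008, -1.0]]
force: [1.4, -0.8, -0.8]
opening: 0.227
grasp_force: 30.0
```

Request:
carry_out(
  deltas=[
    [[0.1, 0.03, -0.01, 0, 0, -0.001, 1], [0.25, 0.08, -0.02, 0, 0, -0.002, 1], [0.4, 0.13, -0.03, 0, 0, -0.003, 1], [0.55, 0.18, -0.04, 0, 0, -0.005, 1], [0.7, 0.22, -0.06, 0, 0, -0.0066, 1], [0.838, 0.27, -0.067, 0, 0, -0.0066, 1], [0.838, 0.27, -0.067, 0, 0, -0.0066, 1], [0.838, 0.27, -0.067, 0, 0, -0.0066, 1], [0.838, 0.27, -0.067, 0, 0, -0.0066, 1], [0.838, 0.27, -0.067, 0, 0, -0.0066, 1]],
  ],
)

```text
time_s: 15.4
position: [0.5494, -0.2802, 0.1985]
tcp_rot: [[-0.076, 0.997, -0.002], [0.997, 0.076, 0.001], [0.001, -0.002, -1.0]]
force: [0.1, -0.1, -1.8]
opening: 0.225
grasp_force: 30.0
```

Request:
carry_out(
  deltas=[
    [[0.1, 0.03, 0, 0, 0, 0, 1], [0.25, 0.08, 0, 0, 0, 0, 1], [0.4, 0.13, 0, 0, 0, 0, 1], [0.55, 0.18, 0, 0, 0, 0, 1], [0.7, 0.22, 0, 0, 0, 0, 1], [0.848, 0.266, 0, 0, 0, 0, 1], [0.848, 0.266, 0, 0, 0, 0, 1], [0.848, 0.266, 0, 0, 0, 0, 1], [0.848, 0.266, 0, 0, 0, 0, 1], [0.848, 0.266, 0, 0, 0, 0, 1]],
  ],
)

```text
time_s: 16.23
position: [0.58, -0.1511, 0.1996]
tcp_rot: [[-0.075, 0.997, 0.0], [0.997, 0.075, -0.0], [-0.0, 0.0, -1.0]]
force: [0.6, -1.0, -1.5]
opening: 0.225
grasp_force: 30.0
```

Request:
carry_out(
  deltas=[
    [[0.1, 0.04, 0, 0, 0, 0, 1], [0.25, 0.1, 0, 0, 0, 0, 1], [0.4, 0.16, 0, 0, 0, 0, 1], [0.55, 0.22, 0, 0, 0, 0, 1], [0.7, 0.28, 0, 0, 0, 0, 1], [0.844, 0.332, 0, 0, 0, 0, 1], [0.844, 0.332, 0, 0, 0, 0, 1], [0.844, 0.332, 0, 0, 0, 0, 1], [0.844, 0.332, 0, 0, 0, 0, 1], [0.844, 0.332, 0, 0, 0, 0, 1]],
  ],
)

```text
time_s: 17.07
position: [0.6198, -0.0216, 0.1995]
tcp_rot: [[-0.075, 0.997, -0.0], [0.997, 0.075, -0.0], [-0.0, -0.0, -1.0]]
force: [0.1, 0.2, -1.3]
opening: 0.225
grasp_force: 30.0
```

Request:
carry_out(
  deltas=[
    [[0.1, 0.03, 0, 0, 0, 0, 1], [0.25, 0.08, 0, 0, 0, 0, 1], [0.4, 0.13, 0, 0, 0, 0, 1], [0.55, 0.18, 0, 0, 0, 0, 1], [0.727, 0.237, 0, 0, 0, 0, 1], [0.727, 0.237, 0, 0, 0, 0, 1], [0.727, 0.237, 0, 0, 0, 0, 1], [0.727, 0.237, 0, 0, 0, 0, 1], [0.727, 0.237, 0, 0, 0, 0, 1], [0.727, 0.237, 0, 0, 0, 0, 1]],
  ],
)

```text
time_s: 17.9
position: [0.647, 0.0899, 0.1996]
tcp_rot: [[-0.075, 0.997, -0.0], [0.997, 0.075, -0.0], [-0.0, -0.0, -1.0]]
force: [-0.8, -0.8, -2.1]
opening: 0.225
grasp_force: 30.0
```

```bash
python3 - <<'E'
from h import *
s=telemetry.read_state();im=capture("wrist");print(s["time_s"],s["position"],s["opening"],s["grasp_force"])
sc=capture("scene")[:,:,::-1]
a=cv2.resize(im[:,:,::-1],(512,384));b=cv2.resize(sc[125:270,200:390],(512,391),interpolation=cv2.INTER_CUBIC)[:384]
cv2.imwrite("pics/w4.png",cv2.resize(np.hstack([a,b]),(800,300)));np.savez("w4.npz",p=s["position"],R=s["tcp_rot"],im=im)
E
```

```text
17.9 [0.647  0.0899 0.1996] 0.22456223810142498 29.981731886509806
```

View pics/w4.png

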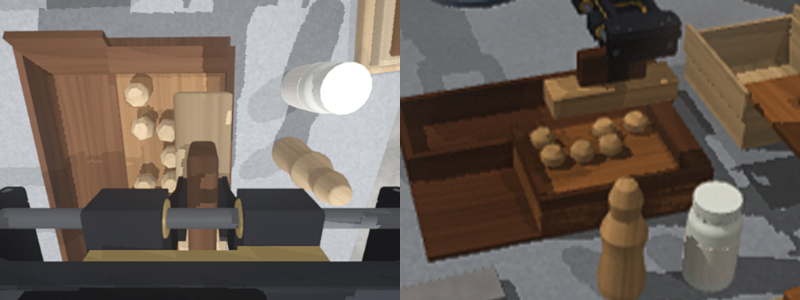

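```bash
python3 - <<'E'
from h import *
d=np.load("w4.npz");st=(d["p"],d["R"]);f=800/1024
w=lambda X,Y,zz:onz("wrist",(X/f,Y/f),zz,st)
c,s=np.cos(np.radians(SA)),np.sin(np.radians(SA))
B=S(-.015,.06,0)
def loc(p):v=p-B;return np.array([c*v[0]+s*v[1],-s*v[0]+c*v[1]])
for n,a in dict(chipA=(138,92,.068),chipB=(142,124,.068),chipC=(167,125,.068),chipD=(171,156,.068),edge=(117,75,.045),backtop_in=(226,73,.063),back_out=(233,40,.063),bar_front=(176,94,.1921),bar_back=(232,93,.1921),barf2=(178,180,.1921)).items():print(n,loc(w(*a)))
print(loc(d["p"]))
plan((S(.099,.057,.115),yaw(SA)),(S(.099,.057,.083),yaw(SA)))
E
```

```text
chipA [0.0323 0.0664]
chipB [0.0341 0.0259]
chipC [0.0667 0.0245]
chipD [ 0.0701 -0.0181]
edge [-0.      0.0873]
backtop_in [0.1424 0.0889]
back_out [0.1497 0.1262]
bar_front [0.094  0.0699]
bar_back [0.1346 0.0705]
barf2 [0.0932 0.0021]
[ 0.1147 -0.0016]
[-0.02, -0.007, 0.0, 0.0, 0.0, -0.0] mm 3 deg 0.0 
[0.0, 0.0, 0.213, 0.0, 0.0, -0.0] mm 31 deg 0.0
```

Request:
carry_out(
  deltas=[
    [[-0.02, -0.007, 0.08, 0, 0, 0, 1], [-0.02, -0.007, 0.2, 0, 0, 0, 1], [-0.02, -0.007, 0.35, 0, 0, 0, 1], [-0.02, -0.007, 0.48, 0, 0, 0, 1], [-0.02, -0.007, 0.58, 0, 0, 0, 1], [-0.02, -0.007, 0.65, 0, 0, 0, 1], [-0.02, -0.007, 0.7, 0, 0, 0, 1], [-0.02, -0.007, 0.74, 0, 0, 0, 1], [-0.02, -0.007, 0.77, 0, 0, 0, 1], [-0.02, -0.007, 0.78, 0, 0, 0, 1]],
  ],
)

```text
time_s: 18.83
position: [0.6464, 0.0883, 0.0825]
tcp_rot: [[-0.077, 0.997, 0.0], [0.997, 0.077, -0.0], [-0.0, 0.0, -1.0]]
force: [-0.6, 0.1, -1.4]
opening: 0.228
grasp_force: 30.0
```

Request:
carry_out(
  deltas=[
    [[0, -0.02, 0, 0, 0, 0, 1], [0, -0.05, 0, 0, 0, 0, 1], [0, -0.09, 0, 0, 0, 0, 1], [0, -0.13, 0, 0, 0, 0, 1], [0, -0.17, 0, 0, 0, 0, 1], [0, -0.21, 0, 0, 0, 0, 1], [0, -0.25, 0, 0, 0, 0, 1], [0, -0.29, 0, 0, 0, 0, 1], [0, -0.33, 0, 0, 0, 0, 1], [0, -0.37, 0, 0, 0, 0, 1]],
  ],
)

```text
time_s: 19.67
position: [0.5903, 0.0841, 0.0826]
tcp_rot: [[-0.077, 0.997, -0.0], [0.997, 0.077, 0.0], [0.0, -0.0, -1.0]]
force: [0.9, -0.6, -1.4]
opening: 0.224
grasp_force: 30.0
```

Request:
carry_out(
  deltas=[
    [[0, -0.04, 0, 0, 0, 0, 1], [0, -0.08, 0, 0, 0, 0, 1], [0, -0.12, 0, 0, 0, 0, 1], [0, -0.16, 0, 0, 0, 0, 1], [0, -0.21, 0, 0, 0, 0, 1], [0, -0.26, 0, 0, 0, 0, 1], [0, -0.31, 0, 0, 0, 0, 1], [0, -0.36, 0, 0, 0, 0, 1], [0, -0.41, 0, 0, 0, 0, 1], [0, -0.44, 0, 0, 0, 0, 1]],
  ],
)

```text
time_s: 20.5
position: [0.5236, 0.0791, 0.0826]
tcp_rot: [[-0.077, 0.997, -0.001], [0.997, 0.077, 0.0], [0.0, -0.001, -1.0]]
force: [-0.5, 0.2, -2.2]
opening: 0.229
grasp_force: 30.0
```

```bash
python3 - <<'E'
from h import *
p,R=load();p=p+R@np.array([0,-.81,0])*.15;json.dump({"p":p.tolist(),"R":R.tolist()},open("cmd.json","w"))
s=telemetry.read_state();print(s["time_s"],s["position"],p,s["force"])
sc=capture("scene")[:,:,::-1];sd=capture("side")[:,:,::-1]
a=cv2.resize(sc[130:270,190:390],(550,385),interpolation=cv2.INTER_CUBIC);b=cv2.resize(sd[150:290,170:330],(440,385),interpolation=cv2.INTER_CUBIC)
cv2.imwrite("pics/w5.png",cv2.resize(np.hstack([a,b]),(800,311)))
E
```

```text
20.5 [0.5236 0.0791 0.0826] [0.5251 0.0791 0.0831] [-0.5257  0.1961 -2.1981]
```

View pics/w5.png

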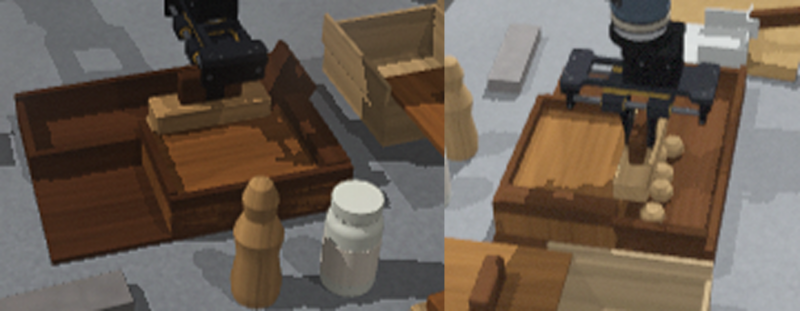

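```bash
python3 - <<'E'
from h import *
p,R=load();Q=yaw(2)
plan((p+[.02,0,0.12],R),([.52,-.06,.27],R));print()
plan(([.51,-.2,.25],R),([.514,-.33,.22],Q),([.514,-.407,.14],Q),([.514,-.407,.0445],Q))
E
```

```text
[-0.01, 0.133, -0.8, 0.0, 0.0, 0.0] mm 121 deg 0.0 
[-0.912, -0.238, -0.446, 0.0, 0.0, 0.0] mm 156 deg 0.0 

[-0.925, -0.138, 0.133, 0.0, 0.0, 0.0] mm 141 deg 0.0 
[-0.866, -0.04, 0.2, 0.0, 0.0, 0.0066] mm 133 deg 2.4 
[-0.513, -0.018, 0.533, 0.0, 0.0, 0.0] mm 110 deg 0.0 
[-0.0, 0.0, 0.637, 0.0, 0.0, 0.0] mm 95 deg 0.0
```

Request:
carry_out(
  deltas=[
    [[0, 0.03, -0.01, 0, 0, 0, 1], [-0.01, 0.07, -0.03, 0, 0, 0, 1], [-0.01, 0.133, -0.1, 0, 0, 0, 1], [-0.01, 0.133, -0.3, 0, 0, 0, 1], [-0.01, 0.133, -0.5, 0, 0, 0, 1], [-0.01, 0.133, -0.7, 0, 0, 0, 1], [-0.01, 0.133, -0.8, 0, 0, 0, 1], [-0.01, 0.133, -0.8, 0, 0, 0, 1], [-0.01, 0.133, -0.8, 0, 0, 0, 1], [-0.01, 0.133, -0.8, 0, 0, 0, 1]],
  ],
)

```text
time_s: 21.43
position: [0.5446, 0.0791, 0.2016]
tcp_rot: [[-0.077, 0.997, -0.002], [0.997, 0.077, 0.0], [0.0, -0.002, -1.0]]
force: [-0.4, 0.6, -2.1]
opening: 0.228
grasp_force: 30.0
```

Request:
carry_out(
  deltas=[
    [[-0.1, -0.03, -0.05, 0, 0, 0, 1], [-0.25, -0.07, -0.13, 0, 0, 0, 1], [-0.4, -0.11, -0.2, 0, 0, 0, 1], [-0.55, -0.15, -0.28, 0, 0, 0, 1], [-0.7, -0.19, -0.36, 0, 0, 0, 1], [-0.912, -0.238, -0.446, 0, 0, 0, 1], [-0.912, -0.238, -0.446, 0, 0, 0, 1], [-0.912, -0.238, -0.446, 0, 0, 0, 1], [-0.912, -0.238, -0.446, 0, 0, 0, 1], [-0.912, -0.238, -0.446, 0, 0, 0, 1]],
  ],
)

```text
time_s: 22.27
position: [0.5191, -0.0589, 0.2679]
tcp_rot: [[-0.077, 0.997, -0.003], [0.997, 0.077, 0.002], [0.002, -0.003, -1.0]]
force: [0.3, 0.4, -1.2]
opening: 0.228
grasp_force: 30.0
```

```bash
python3 - <<'E'
from h import *
s=telemetry.read_state();im=capture("wrist");print(s["time_s"],s["position"])
sc=capture("scene")[:,:,::-1];sd=capture("side")[:,:,::-1]
a=cv2.resize(im[:,:,::-1],(448,336));b=cv2.resize(sd[150:290,170:330],(384,336),interpolation=cv2.INTER_CUBIC)
cv2.imwrite("pics/w6.png",cv2.resize(np.hstack([a,b]),(800,323)));np.savez("w6.npz",p=s["position"],R=s["tcp_rot"],im=im)
E
```

```text
22.2667 [ 0.5191 -0.0589  0.2679]
```

View pics/w6.png

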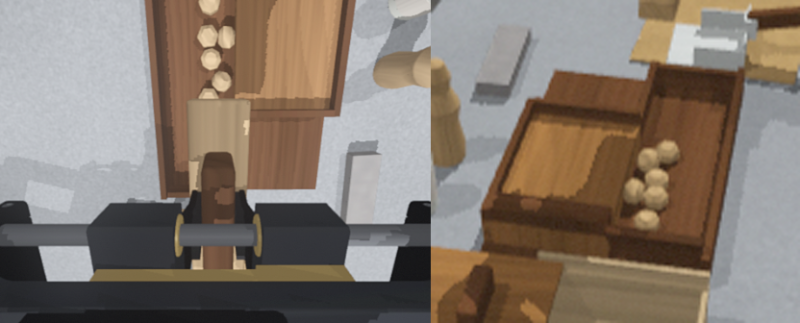

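```bash
python3 - <<'E'
from h import *
d=np.load("w6.npz");st=(d["p"],d["R"]);f=448/512*800/832
w=lambda X,Y,zz:onz("wrist",(X/f,Y/f),zz,st)
c,s=np.cos(np.radians(SA)),np.sin(np.radians(SA));B=S(0,0,0)
def loc(p):v=p-B;return np.array([c*v[0]+s*v[1],-s*v[0]+c*v[1]])
for n,*a in[("c",208,3,.03),("c",208,37,.03),("c",227,37,.03),("c",211,60,.03),("c",221,81,.03),("c",207,95,.03),
 ("rw out",147,0,.05),("rw out",161,196,.05),("rw in",154,0,.05),("rw in",167,185,.05),("edge",237,0,.045),("edge",246,100,.045),("-yfence out",327,117,.066),("-y fence/edge",250,114,.066),("-yend out",161,196,.042),("slab corner",316,189,.008)]:print(n,loc(w(*a)))
im=d["im"];hsv=cv2.cvtColor(im,cv2.COLOR_RGB2HSV);print(hsv[int(37/f),int(208/f)],hsv[int(60/f),int(211/f)])
E
```

```text
c [-0.0562  0.1167]
c [-0.0566  0.0728]
c [-0.0285  0.0728]
c [-0.0524  0.0413]
c [-0.0371  0.0111]
c [-0.0591 -0.0099]
rw out [-0.1379  0.1143]
rw out [-0.1383 -0.1748]
rw in [-0.1285  0.1143]
rw in [-0.1269 -0.1547]
edge [-0.0158  0.1158]
edge [ 0.0011 -0.0169]
-yfence out [ 0.1188 -0.0401]
-y fence/edge [ 0.0054 -0.0359]
-yend out [-0.1403 -0.1785]
slab corner [ 0.1411 -0.179 ]
[ 18  71 222] [ 18  65 238]
```

Request:
carry_out(
  deltas=[
    [[-0.1, -0.014, 0.014, 0, 0, 0, 1], [-0.25, -0.04, 0.04, 0, 0, 0, 1], [-0.4, -0.06, 0.06, 0, 0, 0, 1], [-0.55, -0.08, 0.08, 0, 0, 0, 1], [-0.7, -0.1, 0.1, 0, 0, 0, 1], [-0.925, -0.138, 0.133, 0, 0, 0, 1], [-0.925, -0.138, 0.133, 0, 0, 0, 1], [-0.925, -0.138, 0.133, 0, 0, 0, 1], [-0.925, -0.138, 0.133, 0, 0, 0, 1], [-0.925, -0.138, 0.133, 0, 0, 0, 1]],
  ],
)

```text
time_s: 23.25
position: [0.51, -0.1985, 0.2494]
tcp_rot: [[-0.078, 0.997, -0.001], [0.997, 0.078, 0.001], [0.001, -0.0, -1.0]]
force: [-0.7, 0.3, -2.6]
opening: 0.227
grasp_force: 30.0
```

Request:
carry_out(
  deltas=[
    [[-0.1, -0.005, 0.02, 0, 0, 0.001, 1], [-0.25, -0.01, 0.06, 0, 0, 0.002, 1], [-0.4, -0.02, 0.09, 0, 0, 0.003, 1], [-0.55, -0.025, 0.12, 0, 0, 0.005, 1], [-0.7, -0.03, 0.16, 0, 0, 0.0066, 1], [-0.866, -0.04, 0.2, 0, 0, 0.0066, 1], [-0.866, -0.04, 0.2, 0, 0, 0.0066, 1], [-0.866, -0.04, 0.2, 0, 0, 0.0066, 1], [-0.866, -0.04, 0.2, 0, 0, 0.0066, 1], [-0.866, -0.04, 0.2, 0, 0, 0.0066, 1]],
  ],
)

```text
time_s: 24.08
position: [0.514, -0.3288, 0.2197]
tcp_rot: [[-0.036, 0.999, -0.0], [0.999, 0.036, 0.0], [0.0, -0.0, -1.0]]
force: [0.9, 0.3, -1.3]
opening: 0.227
grasp_force: 30.0
```

Request:
carry_out(
  deltas=[
    [[-0.1, -0.004, 0.1, 0, 0, 0, 1], [-0.25, -0.01, 0.25, 0, 0, 0, 1], [-0.4, -0.014, 0.4, 0, 0, 0, 1], [-0.513, -0.018, 0.533, 0, 0, 0, 1], [-0.513, -0.018, 0.533, 0, 0, 0, 1], [-0.513, -0.018, 0.533, 0, 0, 0, 1], [-0.513, -0.018, 0.533, 0, 0, 0, 1], [-0.513, -0.018, 0.533, 0, 0, 0, 1], [-0.513, -0.018, 0.533, 0, 0, 0, 1], [-0.513, -0.018, 0.533, 0, 0, 0, 1]],
  ],
)

```text
time_s: 24.92
position: [0.5146, -0.4064, 0.141]
tcp_rot: [[-0.036, 0.999, 0.001], [0.999, 0.036, -0.001], [-0.001, 0.001, -1.0]]
force: [-1.0, 0.1, -2.0]
opening: 0.228
grasp_force: 30.0
```

```bash
python3 - <<'E'
from h import *
s=telemetry.read_state();im=capture("scene");print(s["time_s"],s["position"],s["opening"])
hsv=cv2.cvtColor(im,cv2.COLOR_RGB2HSV);cv2.imwrite("pics/s7.png",im[:,:,::-1])
o=cv2.imread("pics/scene0.png")[:,:,::-1]
D=np.abs(im.astype(int)-o.astype(int)).sum(2)[125:240,80:200]>60
ys,xs=np.nonzero(D);print("diff cols",np.bincount(xs//10),"rows",np.bincount(ys//10))
E
```

```text
24.9167 [ 0.5146 -0.4064  0.141 ] 0.22836636555210968
diff cols [865 923 894 723 592 286 211 192 352 436 304 369] rows [702 663 440 393 491 552 407 700 832 655 233  79]
```

```bash
python3 - <<'E'
from h import *
for n in("pics/scene0.png","pics/s7.png"):
    im=cv2.imread(n);h=cv2.cvtColor(im,cv2.COLOR_BGR2HSV)
    m=(h[:,:,1]<25)&(h[:,:,2]>170);m[:150]=0;m[240:]=0;m[:,:120]=0;m[:,200:]=0
    ys,xs=np.nonzero(m);print(n,len(xs),xs.min(),xs.max(),ys.min(),ys.max(),xs.mean(),ys.mean())
E
```

```text
pics/scene0.png 601 144 185 172 217 167.3477537437604 203.92013311148085
pics/s7.png 98 144 172 172 217 161.19387755102042 198.6326530612245
```

Request:
carry_out(
  deltas=[
    [[0, 0, 0.15, 0, 0, 0, 1], [0, 0, 0.3, 0, 0, 0, 1], [0, 0, 0.45, 0, 0, 0, 1], [0, 0, 0.54, 0, 0, 0, 1], [0, 0, 0.59, 0, 0, 0, 1], [0, 0, 0.62, 0, 0, 0, 1], [0, 0, 0.637, 0, 0, 0, 1], [0, 0, 0.637, 0, 0, 0, 1], [0, 0, 0.637, 0, 0, 0, -1], [0, 0, 0.637, 0, 0, 0, -1]],
  ],
)

```text
time_s: 25.8
position: [0.5148, -0.4078, 0.0455]
tcp_rot: [[-0.035, 0.999, 0.002], [0.999, 0.035, -0.002], [-0.002, 0.002, -1.0]]
force: [0.5, 0.1, 0.3]
opening: 0.309
grasp_force: 0.0
```

Request:
carry_out(
  deltas=[
    [[0, 0, 0, 0, 0, 0, -1], [0, 0, 0, 0, 0, 0, -1], [0, 0, 0, 0, 0, 0, -1], [0, 0, 0, 0, 0, 0, -1], [0, 0, -0.1, 0, 0, 0, -1], [0, 0, -0.3, 0, 0, 0, -1], [0, 0, -0.5, 0, 0, 0, -1], [0, 0, -0.7, 0, 0, 0, -1], [0, 0, -0.9, 0, 0, 0, -1], [0, 0, -1, 0, 0, 0, -1]],
  ],
)

```text
time_s: 26.63
position: [0.5153, -0.4082, 0.1984]
tcp_rot: [[-0.035, 0.999, 0.004], [0.999, 0.035, -0.005], [-0.005, 0.004, -1.0]]
force: [0.0, -0.1, -0.1]
opening: 0.982
grasp_force: 0.0
```

```bash
python3 - <<'E'
from h import *
p,R=load();p=p+[0,0,.15];json.dump({"p":p.tolist(),"R":R.tolist()},open("cmd.json","w"));print(p)
plan(([.48,-.34,.33],yaw(0)))
E
```

```text
[ 0.514  -0.4069  0.1945]
[0.454, -0.211, -0.903, 0.0, 0.0, 0.0056] mm 154 deg 2.0
```

Request:
carry_out(
  deltas=[
    [[0.1, -0.05, -0.2, 0, 0, 0.001, -1], [0.25, -0.1, -0.45, 0, 0, 0.003, -1], [0.35, -0.16, -0.7, 0, 0, 0.0056, -1], [0.454, -0.211, -0.903, 0, 0, 0.0056, -1], [0.454, -0.211, -0.903, 0, 0, 0.0056, -1], [0.454, -0.211, -0.903, 0, 0, 0.0056, -1], [0.454, -0.211, -0.903, 0, 0, 0.0056, -1], [0.454, -0.211, -0.903, 0, 0, 0.0056, -1], [0.454, -0.211, -0.903, 0, 0, 0.0056, -1], [0.454, -0.211, -0.903, 0, 0, 0.0056, -1]],
  ],
)

```text
time_s: 27.47
position: [0.4796, -0.34, 0.3276]
tcp_rot: [[0.0, 1.0, -0.002], [1.0, -0.0, 0.002], [0.002, -0.002, -1.0]]
force: [0.5, -0.2, -0.3]
opening: 1.0
grasp_force: 0.0
```

```bash
python3 - <<'E'
from h import *
s=telemetry.read_state();im=capture("wrist");print(s["time_s"],s["position"])
np.savez("w8.npz",p=s["position"],R=s["tcp_rot"],im=im);cv2.imwrite("pics/w8.png",cv2.resize(im[:250,:,::-1],(768,375),interpolation=cv2.INTER_CUBIC))
E
```

```text
27.4667 [ 0.4796 -0.34    0.3276]
```

View pics/w8.png

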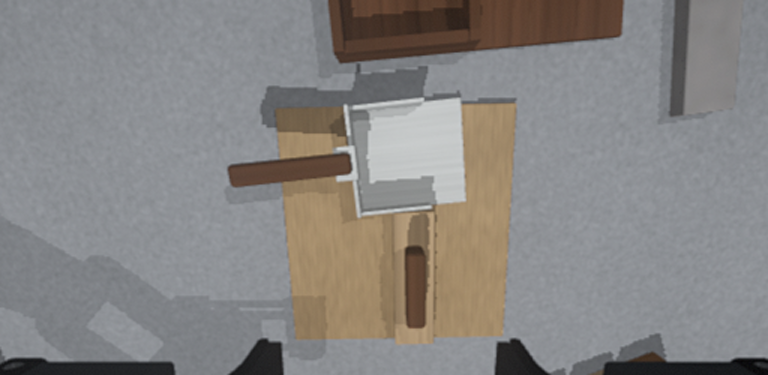

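```bash
python3 - <<'E'
from h import *
d=np.load("w8.npz");st=(d["p"],d["R"]);im=d["im"]
h=cv2.cvtColor(im,cv2.COLOR_RGB2HSV)
m=((h[:,:,1]>110)&(h[:,:,2]<140)&(h[:,:,0]<20)).astype(np.uint8);m[:80]=0;m[150:]=0;m[:,:140]=0;m[:,250:]=0
cs,_=cv2.findContours(m,0,2);c=max(cs,key=cv2.contourArea);print(cv2.minAreaRect(c),cv2.boundingRect(c))
ys,xs=np.nonzero(m);
for x0 in(155,165,180,200,215,228):
    y=ys[xs==x0];zz=.095-(x0-155)/(230-155)*.02
    a=onz("wrist",(x0,y.min()),zz,st);b=onz("wrist",(x0,y.max()+1),zz,st);print(x0,a[:2],b[:2],"mid",((a+b)/2)[:2])
w=lambda X,Y,zz:onz("wrist",(X/1.5,Y/1.5),zz,st)[:2]
print("lip",w(460,96,.0085),w(466,203,.0085),"back top",w(346,106,.056),w(359,217,.056))
E
```

```text
((208.91177368164062, 116.64707946777344), (1.697749376296997, 10.186494827270508), 75.96376037597656) (204, 116, 11, 3)Traceback (most recent call last):
  File "<stdin>", line 9, in <module>
    return umr_minimum(a, axis, None, out, keepdims, initial, where)
ValueError: zero-size array to reduction operation minimum which has no identity
```

```bash
python3 - <<'E'
from h import *
d=np.load("w8.npz");st=(d["p"],d["R"]);im=d["im"]
h=cv2.cvtColor(im,cv2.COLOR_RGB2HSV);print(h[112,[160,180,200,220]],h[100,[300]],h[150,210])
m=((h[:,:,2]<150)&(h[:,:,1]>85)).astype(np.uint8);m[:95]=0;m[128:]=0;m[:,:140]=0;m[:,234:]=0
cs,_=cv2.findContours(m,0,2);c=max(cs,key=cv2.contourArea);print(cv2.minAreaRect(c),cv2.boundingRect(c))
ys,xs=np.nonzero(m)
for x0 in(156,165,180,200,215,228):
    y=ys[xs==x0]
    if len(y)==0:continue
    zz=.095-(x0-155)/(230-155)*.02
    a=onz("wrist",(x0,y.min()),zz,st);b=onz("wrist",(x0,y.max()+1),zz,st);print(x0,a[:2],b[:2],"mid",((a+b)/2)[:2])
w=lambda X,Y,zz:onz("wrist",(X/1.5,Y/1.5),zz,st)[:2]
print("lip",w(460,96,.0085),w(466,203,.0085),"back top",w(346,106,.056),w(359,217,.056))
E
```

```text
[[ 10  98  91]
 [ 10 103  94]
 [ 11 108  92]
 [ 10 106  94]] [[ 90   4 200]] [ 17  89 164]
((193.0, 114.5), (25.0, 80.0), 90.0) (153, 102, 81, 26)
156 [ 0.3422 -0.2672] [ 0.3405 -0.2838] mid [ 0.3413 -0.2755]
165 [ 0.3534 -0.266 ] [ 0.3518 -0.2827] mid [ 0.3526 -0.2743]
180 [ 0.3723 -0.2635] [ 0.3709 -0.2816] mid [ 0.3716 -0.2725]
200 [ 0.3981 -0.2584] [ 0.3963 -0.2898] mid [ 0.3972 -0.2741]
215 [ 0.4177 -0.2571] [ 0.4162 -0.2901] mid [ 0.417  -0.2736]
228 [ 0.4352 -0.2467] [ 0.4339 -0.2904] mid [ 0.4345 -0.2685]
lip [ 0.5497 -0.1996] [ 0.5613 -0.3068] back top [ 0.4379 -0.2141] [ 0.4479 -0.316 ]
```

```bash
python3 - <<'E'
from h import *
g=[.397,-.269]
plan(([.45,-.31,.27],yaw(-42)),([*g,.19],yaw(-84)),([*g,.052],yaw(-84)))
E
```

```text
[0.2, -0.2, 0.4, 0.0, 0.0, 0.1167] mm 73 deg 42.0 
[-0.033, -0.445, 0.533, 0.0, 0.0, 0.1166] mm 104 deg 42.0 
[-0.0, 0.0, 0.92, 0.0, 0.0, 0.0] mm 138 deg 0.0
```

Request:
carry_out(
  deltas=[
    [[0.03, -0.03, 0.06, 0, 0, 0.018, -1], [0.06, -0.06, 0.12, 0, 0, 0.036, -1], [0.1, -0.1, 0.2, 0, 0, 0.054, -1], [0.13, -0.13, 0.26, 0, 0, 0.072, -1], [0.16, -0.16, 0.33, 0, 0, 0.09, -1], [0.2, -0.2, 0.4, 0, 0, 0.1067, -1], [0.2, -0.2, 0.4, 0, 0, 0.1167, -1], [0.2, -0.2, 0.4, 0, 0, 0.1167, -1], [0.2, -0.2, 0.4, 0, 0, 0.1167, -1], [0.2, -0.2, 0.4, 0, 0, 0.1167, -1]],
  ],
)

```text
time_s: 28.35
position: [0.4503, -0.3105, 0.2696]
tcp_rot: [[0.668, 0.744, 0.0], [0.744, -0.668, -0.0], [-0.0, 0.001, -1.0]]
force: [-0.2, -0.4, -0.2]
opening: 0.995
grasp_force: 0.0
```

Request:
carry_out(
  deltas=[
    [[-0.01, -0.06, 0.08, 0, 0, 0.018, -1], [-0.01, -0.13, 0.16, 0, 0, 0.036, -1], [-0.02, -0.2, 0.24, 0, 0, 0.054, -1], [-0.02, -0.28, 0.33, 0, 0, 0.072, -1], [-0.03, -0.36, 0.43, 0, 0, 0.09, -1], [-0.033, -0.445, 0.533, 0, 0, 0.1066, -1], [-0.033, -0.445, 0.533, 0, 0, 0.1166, -1], [-0.033, -0.445, 0.533, 0, 0, 0.1166, -1], [-0.033, -0.445, 0.533, 0, 0, 0.1166, -1], [-0.033, -0.445, 0.533, 0, 0, 0.1166, -1]],
  ],
)

```text
time_s: 29.18
position: [0.398, -0.27, 0.1902]
tcp_rot: [[0.994, 0.107, 0.002], [0.107, -0.994, -0.002], [0.001, 0.002, -1.0]]
force: [0.4, -0.5, 0.8]
opening: 1.003
grasp_force: 0.0
```

```bash
python3 - <<'E'
from h import *
s=telemetry.read_state();im=capture("wrist");print(s["time_s"],s["position"],s["tcp_rot"],s["joint_positions"])
st=s
h=cv2.cvtColor(im,cv2.COLOR_RGB2HSV)
m=((h[:,:,2]<120)&(h[:,:,1]>85)&(h[:,:,0]<20)).astype(np.uint8)
n,l,a,c=cv2.connectedComponentsWithStats(m)
for i in range(1,n):
    if a[i,4]>150:print(a[i],c[i],onz("wrist",c[i],.084,s))
cv2.imwrite("pics/w9.png",im[:,:,::-1])
E
```

```text
29.1833 [ 0.398  -0.27    0.1902] [[ 0.9943  0.1066  0.0017]
 [ 0.1066 -0.9943 -0.0019]
 [ 0.0015  0.0021 -1.    ]] [-47.4988  21.903  104.4451  -0.0023  53.5054  36.3811]
[    0     0   175   145 23677] [86.0654 71.2134] [ 0.4882 -0.1126  0.084 ]
[ 344   74  100   30 2346] [392.7801  89.1402] [ 0.5022 -0.3771  0.084 ]
[ 247  144   20  109 2022] [256.6014 196.8477] [ 0.3917 -0.2695  0.084 ]
```

Request:
carry_out(
  deltas=[
    [[0, 0, 0.15, 0, 0, 0, -1], [0, 0, 0.35, 0, 0, 0, -1], [0, 0, 0.55, 0, 0, 0, -1], [0, 0, 0.7, 0, 0, 0, -1], [0, 0, 0.82, 0, 0, 0, -1], [0, 0, 0.89, 0, 0, 0, -1], [0, 0, 0.92, 0, 0, 0, -1], [0, 0, 0.92, 0, 0, 0, -1], [0, 0, 0.92, 0, 0, 0, 1], [0, 0, 0.92, 0, 0, 0, 1]],
  ],
)

```text
time_s: 30.07
position: [0.3977, -0.2697, 0.0524]
tcp_rot: [[0.994, 0.105, 0.002], [0.105, -0.994, -0.002], [0.001, 0.002, -1.0]]
force: [-0.0, 0.3, 0.2]
opening: 0.922
grasp_force: 0.0
```

Request:
carry_out(
  deltas=[
    [[0, 0, 0, 0, 0, 0, 1], [0, 0, 0, 0, 0, 0, 1], [0, 0, 0, 0, 0, 0, 1], [0, 0, 0, 0, 0, 0, 1], [0, 0, 0, 0, 0, 0, 1], [0, 0, 0, 0, 0, 0, 1], [0, 0, 0, 0, 0, 0, 1], [0, 0, 0, 0, 0, 0, 1], [0, 0, 0, 0, 0, 0, 1], [0, 0, 0, 0, 0, 0, 1]],
  ],
)

```text
time_s: 30.9
position: [0.3969, -0.2688, 0.0515]
tcp_rot: [[0.994, 0.105, -0.0], [0.105, -0.994, 0.0], [-0.0, -0.0, -1.0]]
force: [0.3, -0.6, -0.1]
opening: 0.224
grasp_force: 30.0
```

Request:
carry_out(
  deltas=[
    [[0, 0, 0, 0, 0, 0, 1], [0, 0, -0.05, 0, 0, 0, 1], [0, 0, -0.12, 0, 0, 0, 1], [0, 0, -0.2, 0, 0, 0, 1], [0, 0, -0.3, 0, 0, 0, 1], [0, 0, -0.4, 0, 0, 0, 1], [0, 0, -0.5, 0, 0, 0, 1], [0, 0, -0.6, 0, 0, 0, 1], [0, 0, -0.67, 0, 0, 0, 1], [0, 0, -0.7, 0, 0, 0, 1]],
  ],
)

```text
time_s: 31.73
position: [0.3972, -0.2692, 0.1581]
tcp_rot: [[0.994, 0.105, 0.001], [0.105, -0.994, -0.002], [0.001, 0.002, -1.0]]
force: [0.4, 0.3, -2.2]
opening: 0.225
grasp_force: 30.0
```

```bash
python3 - <<'E'
from h import *
s=telemetry.read_state();im=capture("wrist");sd=capture("side");print(s["time_s"],s["position"],s["opening"],s["moment"])
cv2.imwrite("pics/w10.png",cv2.resize(np.hstack([im,sd])[:,:,::-1],(800,300)));cv2.imwrite("pics/sd10.png",sd[:,:,::-1]);cv2.imwrite("pics/wr10.png",im[:,:,::-1])
E
```

```text
31.7333 [ 0.3972 -0.2692  0.1581] 0.22510372428558462 [ 0.0236  0.2276 -0.0022]
```

```bash
python3 - <<'E'
from h import *
s=telemetry.read_state();T=np.eye(4)
sd=cv2.imread("pics/sd10.png")
def prj(P,n):
    K,M=pose(n,s);q=np.linalg.inv(M)@np.append(P,1);u=K@q[:3];return u[:2]/u[2]
p,R=s["position"],s["tcp_rot"]
X,Y,Z=R[:,0],-R[:,1],-R[:,2]   # scoop axes
def sc(v,pitch):
    c,t=np.cos(pitch),np.sin(pitch);d=np.array(v)-[-.095,0,.064];d=np.array([c*d[0]-t*d[2],d[1],t*d[0]+c*d[2]])
    return p+Z*.019+X*d[0]+Y*d[1]+Z*d[2]
for pt in(0,-.1,-.2):
    print(pt,"side lip",[prj(sc(v,pt),"side").round(1) for v in((.065,.052,.002),(.065,-.052,.002),(-.05,.052,.05),(-.158,0,.077))],"wrist",[prj(sc(v,pt),"wrist").round(1) for v in((.025,.052,.036),(.025,-.052,.036),(-.05,.052,.05),(-.05,-.052,.05))])
h=cv2.cvtColor(sd,cv2.COLOR_BGR2HSV)
m=((h[:,:,1]<30)&(h[:,:,2]>150)).astype(np.uint8)
n,l,a,c=cv2.connectedComponentsWithStats(m)
for i in range(1,n):
    x,y,w,hh,A=a[i]
    if A>60 and x>230 and x<360 and 60<y<220:
        print("side comp",a[i]);ys,xs=np.nonzero(l==i);j=np.argmin(xs);k=np.argmax(ys);print((xs[j],ys[j]),(xs[k],ys[k]))
wr=cv2.imread("pics/wr10.png");h=cv2.cvtColor(wr,cv2.COLOR_BGR2HSV);print("wrist white comps")
m=((h[:,:,1]<30)&(h[:,:,2]>190)).astype(np.uint8);n,l,a,c=cv2.connectedComponentsWithStats(m)
for i in range(1,n):
    if a[i,4]>200:print(a[i])
E
```

```text
0 side lip [array([272. , 150.1]), array([276.2, 133.9]), array([307.8, 140.7]), array([343.3, 128. ])] wrist [array([157.6,  22.4]), array([357.2,  22.5]), array([163. , 169.3]), array([351.8, 169.4])]
-0.1 side lip [array([274. , 154.2]), array([278.1, 137.9]), array([308.2, 141.9]), array([343. , 126.2])] wrist [array([165.3,  34.9]), array([349.8,  35. ]), array([165.8, 170.4]), array([349.1, 170.5])]
-0.2 side lip [array([276.4, 158.2]), array([280.4, 141.7]), array([308.8, 143.1]), array([342.5, 124.5])] wrist [array([171.8,  47.7]), array([343.5,  47.7]), array([168.3, 172.3]), array([346.7, 172.4])]
side comp [  296   133   127   208 13789]
(np.int64(296), np.int64(322)) (np.int64(298), np.int64(340))
side comp [  357   182   155   202 11469]
(np.int64(357), np.int64(383)) (np.int64(357), np.int64(383))
wrist white comps
[  175     0   168   139 15057]
[161  27  14 112 593]
[342  26  15 135 689]
```

```bash
python3 - <<'E'
from h import *
p,R=load();p=p+[0,0,.105];json.dump({"p":p.tolist(),"R":R.tolist()},open("cmd.json","w"))
plan(([.44,-.24,.2],yaw(-40)),(S(-.072,-.2,.2),yaw(SA)),(S(-.072,-.2,.075),yaw(SA)))
E
```

```text
[0.305, -0.162, -0.287, 0.0, 0.0, -0.1222] mm 67 deg 44.0 
[0.54, 0.03, 0.0, 0.0, 0.0, -0.1233] mm 81 deg 44.4 
[-0.0, 0.0, 0.834, 0.0, 0.0, -0.0] mm 125 deg 0.0
```

Request:
carry_out(
  deltas=[
    [[0.03, -0.02, -0.06, 0, 0, -0.012, 1], [0.06, -0.04, -0.12, 0, 0, -0.026, 1], [0.1, -0.06, -0.18, 0, 0, -0.042, 1], [0.14, -0.08, -0.22, 0, 0, -0.058, 1], [0.18, -0.1, -0.25, 0, 0, -0.074, 1], [0.22, -0.12, -0.27, 0, 0, -0.09, 1], [0.26, -0.14, -0.287, 0, 0, -0.104, 1], [0.29, -0.155, -0.287, 0, 0, -0.115, 1], [0.305, -0.162, -0.287, 0, 0, -0.1222, 1], [0.305, -0.162, -0.287, 0, 0, -0.1222, 1]],
  ],
)

```text
time_s: 32.67
position: [0.4397, -0.2392, 0.1985]
tcp_rot: [[0.642, 0.767, -0.002], [0.767, -0.642, 0.001], [-0.0, -0.002, -1.0]]
force: [-0.6, 0.8, -2.0]
opening: 0.227
grasp_force: 30.0
```

Request:
carry_out(
  deltas=[
    [[0.05, 0.003, 0, 0, 0, -0.012, 1], [0.11, 0.006, 0, 0, 0, -0.026, 1], [0.18, 0.01, 0, 0, 0, -0.042, 1], [0.25, 0.014, 0, 0, 0, -0.058, 1], [0.32, 0.018, 0, 0, 0, -0.074, 1], [0.39, 0.022, 0, 0, 0, -0.09, 1], [0.45, 0.026, 0, 0, 0, -0.104, 1], [0.5, 0.028, 0, 0, 0, -0.116, 1], [0.54, 0.03, 0, 0, 0, -0.1233, 1], [0.54, 0.03, 0, 0, 0, -0.1233, 1]],
  ],
)

```text
time_s: 33.5
position: [0.4956, -0.18, 0.1988]
tcp_rot: [[-0.077, 0.997, -0.001], [0.997, 0.077, 0.001], [0.001, -0.001, -1.0]]
force: [-0.6, -0.7, -2.8]
opening: 0.228
grasp_force: 30.0
```

```bash
cat >> h.py <<'E'
c_,s_=np.cos(np.radians(SA)),np.sin(np.radians(SA))
def loc(p):v=np.array(p)-S(0,0,0);return np.array([c_*v[0]+s_*v[1],-s_*v[0]+c_*v[1],v[2]])
def chips(n,z=.03,vis=None):
    s=telemetry.read_state();im=capture(n);h=cv2.cvtColor(im,cv2.COLOR_RGB2HSV)
    m=((h[:,:,0]>13)&(h[:,:,0]<24)&(h[:,:,1]>45)&(h[:,:,1]<100)&(h[:,:,2]>175)).astype(np.uint8)
    k,l,a,c=cv2.connectedComponentsWithStats(m)
    for i in range(1,k):
        if a[i,4]>40:print(n,a[i],c[i].round(),loc(onz(n,c[i],z,s)))
    return im,s
E
python3 - <<'E'
from h import *
im,s=chips("wrist");print(s["time_s"],loc(s["position"]),s["tcp_rot"][:,1])
im2,_=chips("side")
cv2.imwrite("pics/wr11.png",im[:,:,::-1]);cv2.imwrite("pics/sd11.png",im2[:,:,::-1])
E
```

```text
wrist [ 153  188   77   52 1807] [190. 210.] [-0.157  -0.2408  0.03  ]
wrist [ 279  196   67   55 2568] [313. 218.] [-0.008  -0.2506  0.03  ]
wrist [279 303  12  17 134] [284. 314.] [-0.0396 -0.3911  0.03  ]
33.5 [-0.0719 -0.1991  0.1988] [ 0.997   0.0771 -0.0008]
side [497  70  11  26 154] [502.  80.] [-0.9265 -1.1178  0.03  ]
side [240 104  12   5  47] [246. 106.] [ 0.1668 -0.6619  0.03  ]
side [323 105  41   5  99] [343. 107.] [-0.2318 -0.731   0.03  ]
side [242 110  12   5  51] [248. 112.] [ 0.1481 -0.6114  0.03  ]
side [243 117  12   5  55] [248. 119.] [ 0.1338 -0.5592  0.03  ]
side [320 117  46   4 116] [343. 118.] [-0.2396 -0.6333  0.03  ]
side [ 61 232  68 152 631] [ 94. 310.] [0.309  0.4374 0.03  ]
side [283 277   7  36  91] [286. 294.] [-0.1437  0.2949  0.03  ]
side [264 312  12  14 130] [270. 318.] [-0.1165  0.3748  0.03  ]
side [199 315  36   7  73] [216. 318.] [0.0095 0.3994 0.03  ]
```

Request:
carry_out(
  deltas=[
    [[0, 0, 0.08, 0, 0, 0, 1], [0, 0, 0.2, 0, 0, 0, 1], [0, 0, 0.33, 0, 0, 0, 1], [0, 0, 0.46, 0, 0, 0, 1], [0, 0, 0.58, 0, 0, 0, 1], [0, 0, 0.68, 0, 0, 0, 1], [0, 0, 0.75, 0, 0, 0, 1], [0, 0, 0.8, 0, 0, 0, 1], [0, 0, 0.834, 0, 0, 0, 1], [0, 0, 0.834, 0, 0, 0, 1]],
  ],
)

```text
time_s: 34.43
position: [0.4952, -0.1809, 0.0738]
tcp_rot: [[-0.076, 0.997, -0.001], [0.997, 0.076, 0.001], [0.001, -0.001, -1.0]]
force: [-0.6, -0.4, -3.3]
opening: 0.226
grasp_force: 30.0
```

Request:
carry_out(
  deltas=[
    [[0, 0, 0.01, 0, 0, 0, 1], [0, 0, 0.02, 0, 0, 0, 1], [0, 0, 0.035, 0, 0, 0, 1], [0, 0, 0.05, 0, 0, 0, 1], [0, 0, 0.065, 0, 0, 0, 1], [0, 0, 0.08, 0, 0, 0, 1], [0, 0, 0.095, 0, 0, 0, 1], [0, 0, 0.107, 0, 0, 0, 1], [0, 0, 0.107, 0, 0, 0, 1], [0, 0, 0.107, 0, 0, 0, 1]],
  ],
)

```text
time_s: 35.27
position: [0.4954, -0.1808, 0.0583]
tcp_rot: [[-0.077, 0.997, -0.0], [0.997, 0.077, 0.0], [0.0, -0.0, -1.0]]
force: [0.1, -1.4, -2.3]
opening: 0.232
grasp_force: 30.0
```

Request:
carry_out(
  deltas=[
    [[0, 0, 0.005, 0, 0, 0, 1], [0, 0, 0.01, 0, 0, 0, 1], [0, 0, 0.015, 0, 0, 0, 1], [0, 0, 0.02, 0, 0, 0, 1], [0, 0, 0.02, 0, 0, 0, 1], [0, 0, 0.02, 0, 0, 0, 1], [0, 0, 0.02, 0, 0, 0, 1], [0, 0, 0.02, 0, 0, 0, 1], [0, 0, 0.02, 0, 0, 0, 1], [0, 0, 0.02, 0, 0, 0, 1]],
  ],
)

```text
time_s: 36.1
position: [0.4955, -0.1809, 0.0555]
tcp_rot: [[-0.077, 0.997, 0.0], [0.997, 0.077, -0.0], [-0.0, 0.0, -1.0]]
force: [-0.7, 0.3, -3.1]
opening: 0.224
grasp_force: 30.0
```

```bash
python3 - <<'E'
from h import *
for i in range(3):
    s=telemetry.read_state();im=capture("wrist");print(s["force"],s["moment"],s["position"])
E
```

```text
[-0.6594  0.3089 -3.0589] [-0.2232 -0.034   0.0265] [ 0.4955 -0.1809  0.0555]
[ 0.3539 -0.549  -2.9309] [-0.2104 -0.0215 -0.0294] [ 0.4955 -0.1809  0.0555]
[ 0.431  -0.0398 -2.7653] [-0.1638 -0.0164  0.0081] [ 0.4955 -0.1808  0.0555]
```

Request:
carry_out(
  deltas=[
    [[0, 0, 0.004, 0, 0, 0, 1], [0, 0, 0.008, 0, 0, 0, 1], [0, 0, 0.012, 0, 0, 0, 1], [0, 0, 0.016, 0, 0, 0, 1], [0, 0, 0.02, 0, 0, 0, 1], [0, 0, 0.02, 0, 0, 0, 1], [0, 0, 0.02, 0, 0, 0, 1], [0, 0, 0.02, 0, 0, 0, 1], [0, 0, 0.02, 0, 0, 0, 1], [0, 0, 0.02, 0, 0, 0, 1]],
  ],
)

```text
time_s: 37.08
position: [0.4958, -0.1812, 0.0535]
tcp_rot: [[-0.077, 0.997, 0.001], [0.997, 0.077, -0.001], [-0.001, 0.001, -1.0]]
force: [-1.0, -0.8, 6.6]
opening: 0.228
grasp_force: 30.0
```

```bash
python3 - <<'E'
from h import *
for i in range(3):
    s=telemetry.read_state();im=capture("wrist");print(s["force"],s["moment"],s["position"])
E
```

```text
[-0.9683 -0.7817  6.5885] [0.1015 0.3725 0.0242] [ 0.4958 -0.1812  0.0535]
[-0.3959 -1.0663  6.3004] [0.0105 0.293  0.0194] [ 0.4958 -0.1812  0.0535]
[-0.6901 -1.2477  6.1451] [0.0404 0.3682 0.0307] [ 0.4958 -0.1812  0.0534]
```

Request:
carry_out(
  deltas=[
    [[0, 0, -0.005, 0, 0, 0, 1], [0, 0, -0.005, 0, -0.002, 0, 1], [0, 0, -0.005, 0, -0.0042, 0, 1], [0.02, 0, -0.005, 0, -0.0042, 0, 1], [0.06, 0, -0.005, 0, -0.0042, 0, 1], [0.1, 0, -0.005, 0, -0.0042, 0, 1], [0.15, 0, -0.005, 0, -0.0042, 0, 1], [0.2, 0, -0.005, 0, -0.0042, 0, 1], [0.25, 0, -0.005, 0, -0.0042, 0, 1], [0.25, 0, -0.005, 0, -0.0042, 0, 1]],
  ],
)

```text
time_s: 38.07
position: [0.4926, -0.1415, 0.0535]
tcp_rot: [[-0.077, 0.997, 0.002], [0.997, 0.077, -0.026], [-0.026, 0.0, -1.0]]
force: [1.2, -0.4, 4.0]
opening: 0.232
grasp_force: 30.0
```

```bash
python3 - <<'E'
from h import *
for i in range(3):
    s=telemetry.read_state();im=capture("wrist");print(s["force"],s["moment"],loc(s["position"]))
E
```

```text
[ 1.2023 -0.4325  3.9636] [ 0.1954 -0.2318 -0.0386] [-0.0719 -0.1605  0.0535]
[2.0425 1.1533 5.0596] [ 0.3906 -0.3065 -0.0446] [-0.0719 -0.1606  0.0534]
[2.1401 1.8959 4.4751] [ 0.6226 -0.3878 -0.1399] [-0.072  -0.1607  0.0533]
```

Request:
carry_out(
  deltas=[
    [[0.03, 0, -0.001, 0, 0, 0, 1], [0.07, 0, -0.002, 0, 0, 0, 1], [0.11, 0, -0.003, 0, 0, 0, 1], [0.15, 0, -0.004, 0, 0, 0, 1], [0.2, 0, -0.005, 0, 0, 0, 1], [0.25, 0, -0.006, 0, 0, 0, 1], [0.3, 0, -0.008, 0, 0, 0, 1], [0.35, 0, -0.009, 0, 0, 0, 1], [0.4, 0, -0.01, 0, 0, 0, 1], [0.45, 0, -0.012, 0, 0, 0, 1]],
  ],
)

```text
time_s: 39.05
position: [0.488, -0.0768, 0.0535]
tcp_rot: [[-0.077, 0.997, 0.003], [0.997, 0.077, -0.028], [-0.028, 0.001, -1.0]]
force: [0.6, -4.2, 5.3]
opening: 0.227
grasp_force: 30.0
```

Request:
carry_out(
  deltas=[
    [[0.03, 0, -0.001, 0, 0, 0, 1], [0.06, 0, -0.002, 0, 0, 0, 1], [0.09, 0, -0.002, 0, 0, 0, 1], [0.12, 0, -0.003, 0, 0, 0, 1], [0.15, 0, -0.004, 0, 0, 0, 1], [0.18, 0, -0.005, 0, 0, 0, 1], [0.21, 0, -0.005, 0, 0, 0, 1], [0.24, 0, -0.006, 0, 0, 0, 1], [0.27, 0, -0.007, 0, 0, 0, 1], [0.3, 0, -0.008, 0, 0, 0, 1]],
  ],
)

```text
time_s: 39.88
position: [0.4844, -0.032, 0.0535]
tcp_rot: [[-0.077, 0.997, 0.003], [0.997, 0.077, -0.028], [-0.028, 0.001, -1.0]]
force: [-0.2, -5.6, 5.9]
opening: 0.229
grasp_force: 30.0
```

```bash
python3 - <<'E'
from h import *
s=telemetry.read_state();im,_=chips("wrist");print(s["force"],s["moment"],loc(s["position"]),s["time_s"])
a=im[:250,:,::-1];sd=capture("side")[:,:,::-1];
cv2.imwrite("pics/wr12.png",np.hstack([cv2.resize(a,(512,250)),cv2.resize(sd[190:290,190:305],(287,250))]))
E
```

```text
[-0.2476 -5.5791  5.8577] [-0.6459 -0.017   0.029 ] [-0.0717 -0.0507  0.0535] 39.8833
```

View pics/wr12.png

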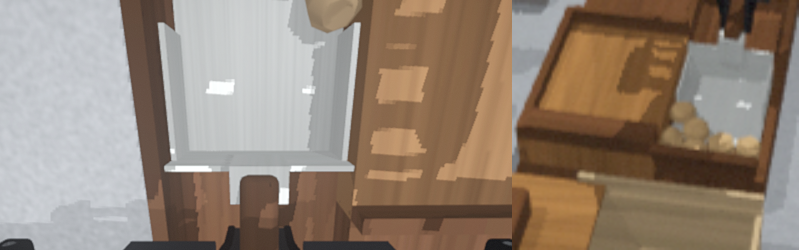

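Request:
carry_out(
  deltas=[
    [[0.02, 0, 0, 0, 0, 0, 1], [0.045, 0, -0.001, 0, 0, 0, 1], [0.07, 0, -0.002, 0, 0, 0, 1], [0.095, 0, -0.002, 0, 0, 0, 1], [0.12, 0, -0.003, 0, 0, 0, 1], [0.145, 0, -0.004, 0, 0, 0, 1], [0.17, 0, -0.004, 0, 0, 0, 1], [0.19, 0, -0.005, 0, 0, 0, 1], [0.21, 0, -0.005, 0, 0, 0, 1], [0.22, 0, -0.006, 0, 0, 0, 1]],
  ],
)

```text
time_s: 40.82
position: [0.4818, 0.0011, 0.0535]
tcp_rot: [[-0.077, 0.997, 0.003], [0.997, 0.077, -0.028], [-0.028, 0.001, -1.0]]
force: [0.9, -4.6, 5.4]
opening: 0.227
grasp_force: 30.0
```

```bash
python3 - <<'E'
from h import *
s=telemetry.read_state();im,_=chips("side");print(s["force"],s["moment"],loc(s["position"]),s["time_s"])
E
```

```text
side [497  70  11  26 153] [502.  80.] [-0.9266 -1.1174  0.03  ]
side [240 104  12   5  47] [246. 106.] [ 0.1668 -0.6619  0.03  ]
side [317 105  34   4  83] [333. 107.] [-0.1928 -0.7258  0.03  ]
side [242 110  12   5  51] [248. 112.] [ 0.1481 -0.6114  0.03  ]
side [243 117  12   5  55] [248. 119.] [ 0.1338 -0.5592  0.03  ]
side [335 117  22   4  58] [345. 118.] [-0.2458 -0.6354  0.03  ]
side [ 61 232  68 152 637] [ 94. 311.] [0.3089 0.4381 0.03  ]
side [256 277  34  52 374] [274. 313.] [-0.1237  0.3591  0.03  ]
side [199 315  22   5  45] [209. 317.] [0.0269 0.3999 0.03  ]
[ 0.8755 -4.5905  5.4191] [-0.6068 -0.1603 -0.0566] [-0.0717 -0.0174  0.0535] 40.8167
```

Request:
carry_out(
  deltas=[
    [[0.015, 0, 0, 0, 0, 0, 1], [0.03, 0, -0.001, 0, 0, 0, 1], [0.045, 0, -0.001, 0, 0.003, 0, 1], [0.06, 0, -0.002, 0, 0.007, 0, 1], [0.075, 0, -0.002, 0, 0.012, 0, 1], [0.095, 0, -0.003, 0, 0.017, 0, 1], [0.115, 0, -0.003, 0, 0.022, 0, 1], [0.135, 0, -0.004, 0, 0.027, 0, 1], [0.16, 0, -0.004, 0, 0.032, 0, 1], [0.185, 0, -0.005, 0, 0.037, 0, 1]],
  ],
)

```text
time_s: 41.7
position: [0.4829, 0.0196, 0.0536]
tcp_rot: [[-0.085, 0.996, -0.007], [0.978, 0.085, 0.188], [0.188, 0.009, -0.982]]
force: [-6.0, -39.2, 13.6]
opening: 0.23
grasp_force: 30.1
```

Request:
carry_out(
  deltas=[
    [[-0.02, 0, -0.004, 0, 0, 0, 1], [-0.04, 0, -0.0075, 0, 0, 0, 1], [-0.04, 0, -0.0075, 0, 0, 0, 1], [-0.04, 0, -0.0075, 0, 0, 0, 1], [-0.04, 0, -0.0075, 0, 0, 0, 1], [-0.04, 0, -0.0075, 0, 0, 0, 1], [-0.04, 0, -0.0075, 0, 0, 0, 1], [-0.04, 0, -0.0075, 0, 0, 0, 1], [-0.04, 0, -0.0075, 0, 0, 0, 1], [-0.04, 0, -0.0075, 0, 0, 0, 1]],
  ],
)

```text
time_s: 42.53
position: [0.4817, 0.0195, 0.0533]
tcp_rot: [[-0.078, 0.997, -0.011], [0.977, 0.079, 0.197], [0.197, 0.005, -0.98]]
force: [-1.0, -14.2, 7.9]
opening: 0.23
grasp_force: 29.9
```

```bash
python3 - <<'E'
from h import *
s=telemetry.read_state();im=capture("wrist");sd=capture("side");sc=capture("scene");print(s["force"],s["moment"],loc(s["position"]),s["time_s"])
cv2.imwrite("pics/wr13.png",im[:,:,::-1]);cv2.imwrite("pics/sd13.png",sd[:,:,::-1]);cv2.imwrite("pics/sc13.png",sc[:,:,::-1])
def prj(P,n):
    K,M=pose(n,s);q=np.linalg.inv(M)@np.append(P,1);u=K@q[:3];return u[:2]/u[2]
h=cv2.cvtColor(im,cv2.COLOR_RGB2HSV)
m=((h[:,:,1]<30)&(h[:,:,2]>120)).astype(np.uint8);m[:,:150]=0;m[:,370:]=0;n,l,a,c=cv2.connectedComponentsWithStats(m)
for i in range(1,n):
    if a[i,4]>100:print("white",a[i])
m=((h[:,:,0]>12)&(h[:,:,0]<25)&(h[:,:,1]>45)&(h[:,:,1]<120)&(h[:,:,2]>130)).astype(np.uint8);m[170:]=0
n,l,a,c=cv2.connectedComponentsWithStats(m)
for i in range(1,n):
    if a[i,4]>100:print("wood",a[i],c[i].round())
E
```

```text
[ -0.9863 -14.2052   7.9223] [-2.3811  0.251   0.1172] [-0.0704  0.0009  0.0533] 42.5333
white [  170    20   178   196 18332]
white [238  20  73  56 746]
wood [ 218    0  129  109 8576] [286.  53.]
wood [  349     0   163   170 23668] [432.  85.]
wood [ 171   18   45   55 1792] [194.  44.]
wood [443  83   7  30 106] [446.  98.]
```

Request:
carry_out(
  deltas=[
    [[0, 0, -0.012, 0, 0.003, 0, 1], [0.01, 0, -0.024, 0, 0.006, 0, 1], [0.02, 0, -0.036, 0, 0.01, 0, 1], [0.03, 0, -0.048, 0, 0.014, 0, 1], [0.04, 0, -0.06, 0, 0.018, 0, 1], [0.05, 0, -0.072, 0, 0.022, 0, 1], [0.06, 0, -0.084, 0, 0.026, 0, 1], [0.07, 0, -0.096, 0, 0.03, 0, 1], [0.08, 0, -0.11, 0, 0.034, 0, 1], [0.08, 0, -0.116, 0, 0.036, 0, 1]],
  ],
)

```text
time_s: 43.52
position: [0.4782, 0.0321, 0.0725]
tcp_rot: [[-0.068, 0.997, -0.034], [0.904, 0.076, 0.421], [0.422, -0.002, -0.906]]
force: [0.9, 0.0, -3.3]
opening: 0.223
grasp_force: 30.0
```

```bash
python3 - <<'E'
from h import *
s=telemetry.read_state();im=capture("wrist");sd=capture("side");sc=capture("scene");print(s["force"],s["moment"],loc(s["position"]),s["time_s"],s["tcp_rot"][:,0])
a=cv2.resize(im[:250,:,::-1],(480,300)[:2]);b=cv2.resize(sd[170:290,190:318,::-1],(320,300),interpolation=cv2.INTER_CUBIC)
cv2.imwrite("pics/v14.png",np.hstack([a,b]));cv2.imwrite("pics/wr14.png",im[:,:,::-1]);cv2.imwrite("pics/sd14.png",sd[:,:,::-1])
h=cv2.cvtColor(im,cv2.COLOR_RGB2HSV)
for nm,m in(("white",(h[:,:,1]<30)&(h[:,:,2]>120)),("wood",(h[:,:,0]>12)&(h[:,:,0]<25)&(h[:,:,1]>45)&(h[:,:,1]<120)&(h[:,:,2]>130))):
    m=m.astype(np.uint8);m[220:]=0;m[:,:150]=0;m[:,345:]=0;n,l,a,c=cv2.connectedComponentsWithStats(m)
    for i in range(1,n):
        if a[i,4]>100:print(nm,a[i],c[i].round())
E
```

```text
[ 0.8511  0.0223 -3.3016] [-0.8744 -0.1799 -0.1003] [-0.073   0.0138  0.0725] 43.5167 [-0.0683  0.9039  0.4223]
white [ 150    0   29  220 4229] [159. 102.]
white [  177    80   165   140 12458] [254. 164.]
white [266  91  37  26 270] [285. 103.]
wood [ 229   63  105   83 5642] [284. 102.]
wood [335  68  10 152 988] [341. 132.]
wood [ 190   75   37   42 1150] [209.  95.]
```

View pics/v14.png

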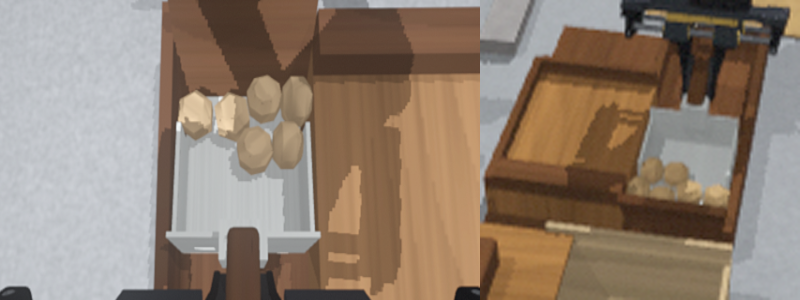

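```bash
cat >> h.py <<'E'
def prj(P,n,s):
    K,M=pose(n,s);q=np.linalg.inv(M)@np.append(P,1);u=K@q[:3];return u[:2]/u[2]
def scp(v,pitch,s):
    """scoop-frame point to world, scoop pitched (nose up +) by pitch about the grip relative to the tool"""
    p,R=np.array(s["position"]),np.array(s["tcp_rot"]);X,Y,Z=R[:,0],-R[:,1],-R[:,2]
    c,t=np.cos(pitch),np.sin(pitch);d=np.array(v)-[-.095,0,.064];d=[c*d[0]-t*d[2],d[1],t*d[0]+c*d[2]]
    return p+Z*.019+X*d[0]+Y*d[1]+Z*d[2]
E
python3 - <<'E'
from h import *
s=telemetry.read_state()
for pt in(0,-.2,-.3,-.4,-.5,-.6):
    print(pt,[prj(scp(v,pt,s),"wrist",s).round(0) for v in((.025,.052,.036),(.025,-.052,.036),(-.05,.052,.05),(-.05,-.052,.05))],"lip",loc(scp((.065,0,0),pt,s)),"back",loc(scp((-.05,0,0),pt,s)))
E
```

```text
0 [array([163.,  24.]), array([362.,  24.]), array([168., 170.]), array([356., 171.])] lip [-0.0731  0.1779  0.0989] back [-0.0733  0.0736  0.0505]
-0.2 [array([177.,  49.]), array([347.,  49.]), array([173., 173.]), array([351., 173.])] lip [-0.0732  0.1763  0.0646] back [-0.0733  0.0645  0.0379]
-0.3 [array([182.,  62.]), array([342.,  62.]), array([175., 176.]), array([349., 176.])] lip [-0.0733  0.173   0.0477] back [-0.0733  0.059   0.0323]
-0.4 [array([186.,  75.]), array([337.,  75.]), array([178., 179.]), array([346., 179.])] lip [-0.0733  0.1679  0.0312] back [-0.0733  0.053   0.0272]
-0.5 [array([190.,  87.]), array([333.,  88.]), array([179., 183.]), array([344., 183.])] lip [-0.0733  0.1613  0.0153] back [-0.0733  0.0465  0.0228]
-0.6 [array([194., 100.]), array([329., 100.]), array([181., 187.]), array([342., 187.])] lip [-0.0734  0.1531  0.0002] back [-0.0733  0.0397  0.0191]
```

Request:
carry_out(
  deltas=[
    [[-0.01, 0, 0.005, 0, 0, 0, 1], [-0.02, 0, 0.013, 0, 0, 0, 1], [-0.03, 0, 0.021, 0, 0, 0, 1], [-0.04, 0, 0.03, 0, 0, 0, 1], [-0.05, 0, 0.04, 0, 0, 0, 1], [-0.06, 0, 0.05, 0, 0, 0, 1], [-0.073, 0, 0.062, 0, 0, 0, 1], [-0.073, 0, 0.062, 0, 0, 0, 1], [-0.073, 0, 0.062, 0, 0, 0, 1], [-0.073, 0, 0.062, 0, 0, 0, 1]],
  ],
)

```text
time_s: 44.5
position: [0.4795, 0.0254, 0.0596]
tcp_rot: [[-0.07, 0.997, -0.033], [0.905, 0.077, 0.418], [0.419, -0.0, -0.908]]
force: [-1.7, -1.3, -0.1]
opening: 0.228
grasp_force: 30.0
```

```bash
python3 - <<'E'
from h import *
s=telemetry.read_state();print(s["force"],s["moment"],loc(s["position"]),s["joint_positions"])
E
```

```text
[-1.6965 -1.2895 -0.1198] [-0.1972  0.1536  0.2449] [-0.0722  0.007   0.0596] [-24.6247  39.4002 108.098   29.0427  48.981  -51.4547]
```

Request:
carry_out(
  deltas=[
    [[0, 0, 0, 0, 0, 0, -1], [0, 0, 0, 0, 0, 0, -1], [0, 0, 0, 0, 0, 0, -1], [0, 0, 0, 0, 0, 0, -1], [0, 0, 0, 0, 0, 0, -1], [0, 0, 0, 0, 0, 0, -1], [0, 0, -0.1, 0, 0, 0, -1], [0, 0, -0.3, 0, 0, 0, -1], [0, 0, -0.5, 0, 0, 0, -1], [0, 0, -0.7, 0, 0, 0, -1]],
  ],
)

```text
time_s: 45.33
position: [0.4825, -0.0186, 0.1558]
tcp_rot: [[-0.069, 0.997, -0.033], [0.905, 0.077, 0.418], [0.419, -0.001, -0.908]]
force: [0.2, -0.7, 0.4]
opening: 0.899
grasp_force: 0.0
```

```bash
python3 - <<'E'
from h import *
s=telemetry.read_state();print(s["force"],loc(s["position"]),s["position"])
# commanded pose: take measured, after adding the constant lag
R=np.array(s["tcp_rot"]);
# nearest known orientation: yaw SA then pitch th about tool y
th=np.arctan2(R[2,0],-R[2,2]);print("pitch",np.degrees(th))
json.dump({"p":list(map(float,s["position"])),"R":R.tolist()},open("cmd.json","w"))
plan((S(-.072,-.04,.2),yaw(SA)))
E
```

```text
[ 0.1898 -0.6978  0.4128] [-0.0725 -0.0372  0.1558] [ 0.4825 -0.0186  0.1558]
pitch 24.800247362097444
[0.107, 0.003, -0.275, -0.0002, -0.0689, -0.0] mm 44 deg 24.8
```

Request:
carry_out(
  deltas=[
    [[0.02, 0.001, -0.06, 0, -0.012, 0, -1], [0.04, 0.001, -0.12, 0, -0.025, 0, -1], [0.06, 0.002, -0.18, 0, -0.04, 0, -1], [0.08, 0.002, -0.23, 0, -0.054, 0, -1], [0.107, 0.003, -0.275, 0, -0.0689, 0, -1], [0.107, 0.003, -0.275, 0, -0.0689, 0, -1], [0.107, 0.003, -0.275, 0, -0.0689, 0, -1], [0.107, 0.003, -0.275, 0, -0.0689, 0, -1], [0.107, 0.003, -0.275, 0, -0.0689, 0, -1], [0.107, 0.003, -0.275, 0, -0.0689, 0, -1]],
  ],
)

```text
time_s: 46.17
position: [0.4835, -0.022, 0.1984]
tcp_rot: [[-0.075, 0.997, -0.002], [0.997, 0.075, 0.001], [0.001, -0.001, -1.0]]
force: [0.7, 0.3, 0.3]
opening: 0.997
grasp_force: 0.0
```

```bash
python3 - <<'E'
from h import *
s=telemetry.read_state();im=capture("wrist");print(loc(s["position"]),s["tcp_rot"],s["time_s"])
cv2.imwrite("pics/wr15.png",im[:,:,::-1])
h=cv2.cvtColor(im,cv2.COLOR_RGB2HSV)
def comps(nm,m,amin=150):
    n,l,a,c=cv2.connectedComponentsWithStats(m.astype(np.uint8))
    for i in range(1,n):
        if a[i,4]>amin and 100<c[i][0]<420:print(nm,a[i],c[i].round(),loc(onz("wrist",c[i],.035,s)))
comps("wood",(h[:,:,0]>12)&(h[:,:,0]<25)&(h[:,:,1]>45)&(h[:,:,1]<110)&(h[:,:,2]>130))
wm=(h[:,:,1]<40)&(h[:,:,2]>100);comps("white",wm)
comps("handle",(h[:,:,2]<110)&(h[:,:,1]>85)&(h[:,:,0]<20)&(h[:,:,2]>40))
for col in range(200,330,10):
    r=np.nonzero(wm[:,col])[0]
    print(col,r.min() if len(r) else None, r.max() if len(r) else None)
E
```

```text
[-0.0718 -0.0407  0.1984] [[-0.0747  0.9972 -0.0015]
 [ 0.9972  0.0747  0.0005]
 [ 0.0006 -0.0015 -1.    ]] 46.1667
wood [204   0  28  36 779] [218.  17.] [-0.1147  0.1225  0.035 ]
wood [235   1  29  36 742] [249.  18.] [-0.0839  0.1212  0.035 ]
wood [ 254    0   64   62 2354] [284.  29.] [-0.0485  0.1118  0.035 ]
wood [ 166  294  171   41 4927] [238. 312.] [-0.1029 -0.2264  0.035 ]
white [ 204    0  109  128 8035] [255.  72.] [-0.0776  0.0722  0.035 ]
white [ 187  292  181   29 1316] [310. 301.] [-0.0067 -0.2084  0.035 ]
white [144 309  23  26 420] [157. 323.] [-0.2125 -0.2441  0.035 ]
handle [  201     0   285   266 10235] [318. 169.] [-0.007  -0.0312  0.035 ]
200 197 293
210 0 293
220 0 294
230 0 294
240 0 295
250 0 295
260 0 296
270 20 296
280 20 297
290 9 297
300 55 298
310 30 298
320 281 299
```

```bash
python3 - <<'E'
from h import *
s=telemetry.read_state();im=cv2.imread("pics/wr15.png")[:,:,::-1]
h=cv2.cvtColor(im,cv2.COLOR_RGB2HSV);wm=(h[:,:,1]<40)&(h[:,:,2]>100)
n,l,a,c=cv2.connectedComponentsWithStats(wm.astype(np.uint8));i=max(range(1,n),key=lambda k:a[k,4] if a[k,1]<50 and 150<c[k][0]<350 else 0)
for col in(206,210,220,230,240,280,290,300,306,310):
    r=np.nonzero(l[:,col]==i)[0];print(col,r.max(),loc(onz("wrist",(col,r.max()+.5),.058,s)).round(4))
for row in(60,80,100,110):
    q=np.nonzero(l[row]==i)[0];print(row,q.min(),q.max())
dk=(h[:,:,1]>70)&(h[:,:,2]<130)&(h[:,:,0]<20)
for row in range(115,200,10):
    print(row,im[row,258],''.join('#' if dk[row,x] else '.' for x in range(225,295)))
E
```

```text
206 111 [-0.1269  0.0331  0.058 ]
210 112 [-0.1229  0.0322  0.058 ]
220 112 [-0.1129  0.0321  0.058 ]
230 112 [-0.1029  0.0321  0.058 ]
240 112 [-0.0928  0.0321  0.058 ]
280 112 [-0.0527  0.0321  0.058 ]
290 111 [-0.0427  0.033   0.058 ]
300 111 [-0.0327  0.033   0.058 ]
306 111 [-0.0266  0.033   0.058 ]
310 111 [-0.0226  0.033   0.058 ]
60 206 311
80 207 310
100 208 308
110 206 311
115 [121  91  75] #################........##################........###################
125 [119  88  72] #################........##################........########.##########
135 [118  87  69] ######################################################################
145 [115  84  66] ######################################################################
155 [116  84  66] ######################################################################
165 [115  83  64] ######################################################################
175 [114  81  62] ######################.###############################################
185 [114  81  63] ######################.###############################################
195 [115  82  63] #####################...##############################################
```

```bash
python3 - <<'E'
from h import *
Q=yaw(SA)@Ro.from_euler('y',-12,degrees=True).as_matrix()
t=S(-.0738,-.0005,.0515);up=-Q[:,2]
plan((t+up*.12,Q),(t,Q))
E
```

```text
[0.429, -0.012, 0.207, -0.0, -0.0333, -0.0] mm 71 deg 12.0 
[0.0, 0.0, 0.8, -0.0, -0.0, -0.0] mm 120 deg 0.0
```

Request:
carry_out(
  deltas=[
    [[0.08, -0.002, 0.04, 0, -0.006, 0, -1], [0.16, -0.004, 0.08, 0, -0.012, 0, -1], [0.25, -0.007, 0.12, 0, -0.02, 0, -1], [0.34, -0.01, 0.16, 0, -0.027, 0, -1], [0.429, -0.012, 0.207, 0, -0.0333, 0, -1], [0.429, -0.012, 0.207, 0, -0.0333, 0, -1], [0.429, -0.012, 0.207, 0, -0.0333, 0, -1], [0.429, -0.012, 0.207, 0, -0.0333, 0, -1], [0.429, -0.012, 0.207, 0, -0.0333, 0, -1], [0.429, -0.012, 0.207, 0, -0.0333, 0, -1]],
  ],
)

```text
time_s: 47.05
position: [0.4775, 0.0417, 0.1684]
tcp_rot: [[-0.073, 0.997, 0.016], [0.975, 0.075, -0.208], [-0.208, 0.001, -0.978]]
force: [-0.2, 0.8, 0.8]
opening: 1.001
grasp_force: 0.0
```

Request:
carry_out(
  deltas=[
    [[0, 0, 0.1, 0, 0, 0, -1], [0, 0, 0.25, 0, 0, 0, -1], [0, 0, 0.4, 0, 0, 0, -1], [0, 0, 0.53, 0, 0, 0, -1], [0, 0, 0.64, 0, 0, 0, -1], [0, 0, 0.72, 0, 0, 0, -1], [0, 0, 0.77, 0, 0, 0, -1], [0, 0, 0.8, 0, 0, 0, -1], [0, 0, 0.8, 0, 0, 0, -1], [0, 0, 0.8, 0, 0, 0, 1]],
  ],
)

```text
time_s: 47.88
position: [0.4793, 0.0177, 0.051]
tcp_rot: [[-0.074, 0.997, 0.017], [0.975, 0.076, -0.208], [-0.208, 0.001, -0.978]]
force: [0.2, -0.2, 0.4]
opening: 0.978
grasp_force: 0.0
```

Request:
carry_out(
  deltas=[
    [[0, 0, 0, 0, 0, 0, 1], [0, 0, 0, 0, 0, 0, 1], [0, 0, 0, 0, 0, 0, 1], [0, 0, 0, 0, 0, 0, 1], [0, 0, 0, 0, 0, 0, 1], [0, 0, 0, 0, 0, 0, 1], [0, 0, 0, 0, 0, 0, 1], [0, 0, 0, 0, 0, 0, 1], [0, 0, 0, 0, 0, 0, 1], [0, 0, 0, 0, 0, 0, 1]],
  ],
)

```text
time_s: 48.72
position: [0.4789, 0.018, 0.0506]
tcp_rot: [[-0.075, 0.997, 0.016], [0.975, 0.077, -0.208], [-0.208, -0.0, -0.978]]
force: [-0.1, 1.0, 0.2]
opening: 0.252
grasp_force: 0.5
```

```bash
python3 - <<'E'
from h import *
s=telemetry.read_state();im=capture("wrist");print(s["force"],s["moment"],loc(s["position"]),s["time_s"],s["opening"])
cv2.imwrite("pics/wr16.png",im[:,:,::-1])
h=cv2.cvtColor(im,cv2.COLOR_RGB2HSV)
for nm,m in(("wood",(h[:,:,0]>12)&(h[:,:,0]<25)&(h[:,:,1]>45)&(h[:,:,1]<110)&(h[:,:,2]>130)),("white",(h[:,:,1]<40)&(h[:,:,2]>100))):
    m=m.astype(np.uint8);m[220:]=0;n,l,a,c=cv2.connectedComponentsWithStats(m)
    for i in range(1,n):
        if a[i,4]>150 and 150<c[i][0]<380:print(nm,a[i],c[i].round())
E
```

```text
[-0.0831  1.0199  0.164 ] [ 0.1636 -0.1239  0.0001] [-0.0734 -0.0004  0.0506] 48.7167 0.2518777502709191
wood [ 145    0   61   38 1772] [176.  15.]
wood [ 210    0   62   40 1836] [241.  16.]
wood [346   0  35  12 286] [363.   5.]
wood [ 251   17  111   74 5666] [307.  54.]
wood [361 160  22  42 199] [370. 176.]
white [  146     0   230   220 32343] [256. 119.]
```

Request:
carry_out(
  deltas=[
    [[0, 0, 0, 0, 0, 0, 1], [0, 0, 0, 0, 0, 0, 1], [0, 0, 0, 0, 0, 0, 1], [0.001, 0, 0.009, 0, 0.006, 0, 1], [0.003, 0, 0.018, 0, 0.012, 0, 1], [0.006, 0, 0.029, 0, 0.019, 0, 1], [0.009, 0, 0.041, 0, 0.027, 0, 1], [0.012, 0, 0.055, 0, 0.035, 0, 1], [0.014, 0, 0.07, 0, 0.043, 0, 1], [0.017, 0, 0.082, 0, 0.05, 0, 1]],
  ],
)

```text
time_s: 49.6
position: [0.4792, 0.0173, 0.0381]
tcp_rot: [[-0.077, 0.997, -0.007], [0.991, 0.077, 0.105], [0.106, 0.001, -0.994]]
force: [-0.3, -1.7, -2.4]
opening: 0.229
grasp_force: 30.0
```

```bash
cat >> h.py <<'E'
def look(tag,wr=220):
    s=telemetry.read_state();im=capture("wrist");R=s["tcp_rot"];print(s["time_s"],"F",s["force"],"M",s["moment"],"loc",loc(s["position"]),"pitch",np.degrees(np.arctan2(R[2,0],-R[2,2])).round(1),"open",round(s["opening"],3))
    cv2.imwrite(f"pics/{tag}.png",im[:,:,::-1]);h=cv2.cvtColor(im,cv2.COLOR_RGB2HSV)
    for nm,m in(("wood",(h[:,:,0]>12)&(h[:,:,0]<25)&(h[:,:,1]>45)&(h[:,:,1]<110)&(h[:,:,2]>120)),("white",(h[:,:,1]<40)&(h[:,:,2]>100))):
        m=m.astype(np.uint8);m[wr:]=0;n,l,a,c=cv2.connectedComponentsWithStats(m)
        for i in range(1,n):
            if a[i,4]>150 and 140<c[i][0]<380:print(nm,a[i],c[i].round())
    return s,im
E
python3 -c "
from h import *
look('wr17')"
```

```text
49.6 F [-0.2805 -1.7295 -2.4125] M [-0.5351  0.0487  0.0527] loc [-0.0731 -0.0011  0.0381] pitch 6.1 open 0.229
wood [ 144    0   63   39 1839] [176.  15.]
wood [ 210    0   62   41 1860] [240.  16.]
wood [280   0  37   9 194] [297.   3.]
wood [ 327    0   60   31 1371] [354.  12.]
wood [ 249   28  108   68 5359] [304.  62.]
white [  145     0   229   220 31768] [254. 119.]
```

Request:
carry_out(
  deltas=[
    [[0.015, 0, 0, 0, 0.003, 0, 1], [0.03, 0, 0.001, 0, 0.007, 0, 1], [0.045, 0, 0.003, 0, 0.011, 0, 1], [0.065, 0, 0.005, 0, 0.016, 0, 1], [0.085, 0, 0.007, 0, 0.021, 0, 1], [0.105, 0, 0.009, 0, 0.026, 0, 1], [0.125, 0, 0.012, 0, 0.031, 0, 1], [0.145, 0, 0.015, 0, 0.036, 0, 1], [0.159, 0, 0.017, 0, 0.039, 0, 1], [0.159, 0, 0.017, 0, 0.039, 0, 1]],
  ],
)

```text
time_s: 50.48
position: [0.4768, 0.0415, 0.0375]
tcp_rot: [[-0.071, 0.997, -0.027], [0.937, 0.076, 0.341], [0.342, -0.001, -0.94]]
force: [0.7, 0.3, -3.4]
opening: 0.224
grasp_force: 30.0
```

```bash
python3 -c "
from h import *
look('wr18')"
```

```text
50.4833 F [ 0.6684  0.2677 -3.3961] M [-0.6467 -0.0627 -0.0097] loc [-0.0737  0.0232  0.0375] pitch 20.0 open 0.224
wood [ 147    0   61   46 2275] [178.  19.]
wood [ 325    0   61   41 1918] [353.  17.]
wood [ 248   67   96  106 6290] [296. 127.]
wood [ 194  119   53   50 1957] [220. 144.]
white [    0     0   374   220 62531] [161. 105.]
```

```bash
cat >> h.py <<'E'
def scoop(lip,th,a):
    t=np.radians(th);f=-.149*np.cos(t)-.0426*np.sin(t);u=-.149*np.sin(t)+.0426*np.cos(t)
    fw=np.array([-np.sin(np.radians(a)),np.cos(np.radians(a)),0])
    return np.array(lip)+fw*f+[0,0,u],yaw(a)@Ro.from_euler('y',th-12,degrees=True).as_matrix()
E
python3 - <<'E'
from h import *
p,Q=scoop(S(-.0737,.1725,.080),32,SA)
print(p,telemetry.read_state()["position"],telemetry.read_state()["tcp_rot"]-Q)
json.dump({"p":[.477,.0415,.038],"R":Q.tolist()},open("cmd.json","w"))
plan(scoop(S(-.0737,.1725,.195),32,SA),scoop(C(-.012,-.048,.195),32,5))
plan(scoop(C(-.012,-.048,.165),12,6),scoop(C(-.012,-.048,.135),-8,6),scoop(C(-.012,-.045,.125),-25,6),scoop(C(-.012,-.045,.125),-40,6))
E
```

```text
[0.4767 0.0418 0.0372] [0.4768 0.0415 0.0376] [[ 0.0005  0.     -0.0007]
 [ 0.0003 -0.0002 -0.0008]
 [-0.0008 -0.0009 -0.0003]]
[0.263, -0.002, -0.714, 0.0, 0.0, 0.0] mm 114 deg 0.0 
[0.831, 0.081, 0.302, 0.0006, -0.0, -0.0016] mm 133 deg 0.6 
[0.019, 0.018, -0.16, 0.0005, -0.0556, -0.0027] mm 24 deg 20.0 
[0.086, -0.0, -0.148, -0.0, -0.0555, 0.0] mm 25 deg 20.0 
[0.108, -0.0, -0.242, -0.0, -0.0472, 0.0] mm 39 deg 17.0 
[0.053, -0.0, -0.265, -0.0, -0.0417, 0.0] mm 40 deg 15.0
```

Request:
carry_out(
  deltas=[
    [[0.005, 0, -0.014, 0, 0, 0, 1], [0.021, 0, -0.057, 0, 0, 0, 1], [0.047, 0, -0.129, 0, 0, 0, 1], [0.084, -0.001, -0.228, 0, 0, 0, 1], [0.132, -0.001, -0.357, 0, 0, 0, 1], [0.179, -0.002, -0.486, 0, 0, 0, 1], [0.216, -0.002, -0.585, 0, 0, 0, 1], [0.242, -0.002, -0.657, 0, 0, 0, 1], [0.258, -0.002, -0.7, 0, 0, 0, 1], [0.263, -0.002, -0.714, 0, 0, 0, 1]],
  ],
)

```text
time_s: 51.37
position: [0.477, 0.0422, 0.154]
tcp_rot: [[-0.073, 0.997, -0.024], [0.937, 0.077, 0.34], [0.341, 0.003, -0.94]]
force: [0.6, -0.8, -2.4]
opening: 0.227
grasp_force: 30.0
```

```bash
python3 -c "
from h import *
look('wr19');chips('side')"
```

```text
51.3667 F [ 0.6362 -0.7604 -2.41  ] M [-0.6166 -0.0594  0.0352] loc [-0.0734  0.0239  0.154 ] pitch 19.9 open 0.227
wood [ 150    0   60   49 2393] [180.  20.]
wood [ 323    0   60   43 1665] [352.  15.]
wood [ 248   69   95  104 6116] [295. 127.]
wood [ 194  121   53   49 1917] [220. 145.]
white [    0     0   512   220 78027] [211. 100.]
side [497  70  11  26 154] [502.  80.] [-0.9265 -1.1178  0.03  ]
side [240 104  12   5  47] [246. 106.] [ 0.1668 -0.6619  0.03  ]
side [333 106  34   4  80] [351. 107.] [-0.2635 -0.7333  0.03  ]
side [242 110  12   5  51] [248. 112.] [ 0.1481 -0.6114  0.03  ]
side [243 117  12   5  55] [248. 119.] [ 0.1338 -0.5592  0.03  ]
side [318 116  53   6 139] [346. 118.] [-0.2487 -0.6347  0.03  ]
side [ 61 232  68 152 624] [ 94. 310.] [0.3092 0.4358 0.03  ]
side [265 277  25  52 257] [278. 311.] [-0.1336  0.3491  0.03  ]
side [199 307  44  15 199] [226. 314.] [-0.0102  0.3828  0.03  ]
```

Request:
carry_out(
  deltas=[
    [[0.017, 0.002, 0.006, 0, 0, 0, 1], [0.066, 0.006, 0.024, 0, 0, 0, 1], [0.15, 0.015, 0.054, 0, 0, 0, 1], [0.266, 0.026, 0.097, 0, 0, -0.0005, 1], [0.416, 0.04, 0.151, 0.0003, 0, -0.0008, 1], [0.565, 0.055, 0.205, 0.0004, 0, -0.001, 1], [0.681, 0.066, 0.248, 0.0005, 0, -0.0013, 1], [0.765, 0.075, 0.278, 0.0006, 0, -0.0016, 1], [0.814, 0.079, 0.296, 0.0006, 0, -0.0016, 1], [0.831, 0.081, 0.302, 0.0006, 0, -0.0016, 1]],
  ],
)

```text
time_s: 52.3
position: [0.4774, 0.1769, 0.1516]
tcp_rot: [[-0.083, 0.996, -0.033], [0.936, 0.089, 0.341], [0.343, -0.003, -0.939]]
force: [-0.3, -0.3, -2.7]
opening: 0.229
grasp_force: 30.0
```

Request:
carry_out(
  deltas=[
    [[0.001, 0.001, -0.01, 0, -0.003, 0, 1], [0.003, 0.003, -0.025, 0, -0.008, 0, 1], [0.005, 0.005, -0.045, 0, -0.015, -0.001, 1], [0.008, 0.008, -0.07, 0.0002, -0.023, -0.001, 1], [0.01, 0.01, -0.09, 0.0003, -0.031, -0.0015, 1], [0.013, 0.013, -0.11, 0.0004, -0.039, -0.002, 1], [0.015, 0.015, -0.13, 0.0005, -0.045, -0.0022, 1], [0.017, 0.016, -0.145, 0.0005, -0.05, -0.0025, 1], [0.018, 0.018, -0.155, 0.0005, -0.054, -0.0027, 1], [0.019, 0.018, -0.16, 0.0005, -0.0556, -0.0027, 1]],
  ],
)

```text
time_s: 53.13
position: [0.4813, 0.1701, 0.1756]
tcp_rot: [[-0.104, 0.995, -0.002], [0.995, 0.104, -0.001], [-0.001, -0.002, -1.0]]
force: [0.4, -0.0, -4.5]
opening: 0.226
grasp_force: 30.0
```

```bash
python3 -c "
from h import *
s,_=look('wr20');print(s['joint_positions'],s['position'],scoop(C(-.012,-.048,.165),12,6)[0])"
```

```text
53.1333 F [ 0.3922 -0.0463 -4.4644] M [-0.275  -0.0278  0.0338] loc [-0.0593  0.1511  0.1756] pitch -0.0 open 0.226
wood [150   0  17  43 521] [157.  21.]
wood [ 323    0   60   45 1899] [351.  17.]
wood [ 178   64   56   57 2343] [205.  92.]
wood [ 248   69   95  104 6155] [295. 128.]
wood [ 194  120   53   50 1937] [220. 145.]
white [    0     0   512   220 80385] [218. 109.]
[  6.9234  25.3426 101.1252  -0.0344  53.6348   0.9672] [0.4813 0.1701 0.1756] [0.4817 0.1698 0.1757]
```

Request:
carry_out(
  deltas=[
    [[0.005, 0, -0.008, 0, -0.003, 0, 1], [0.012, 0, -0.02, 0, -0.008, 0, 1], [0.022, 0, -0.038, 0, -0.014, 0, 1], [0.033, 0, -0.056, 0, -0.021, 0, 1], [0.044, 0, -0.075, 0, -0.028, 0, 1], [0.055, 0, -0.094, 0, -0.035, 0, 1], [0.066, 0, -0.112, 0, -0.042, 0, 1], [0.075, 0, -0.13, 0, -0.048, 0, 1], [0.082, 0, -0.142, 0, -0.053, 0, 1], [0.086, 0, -0.148, 0, -0.0555, 0, 1]],
  ],
)

```text
time_s: 54.02
position: [0.48, 0.1832, 0.1974]
tcp_rot: [[-0.098, 0.995, 0.034], [0.935, 0.104, -0.34], [-0.342, -0.002, -0.94]]
force: [0.3, -0.9, -3.8]
opening: 0.223
grasp_force: 30.0
```

Request:
carry_out(
  deltas=[
    [[0.01, 0, -0.02, 0, -0.004, 0, 1], [0.02, 0, -0.045, 0, -0.009, 0, 1], [0.032, 0, -0.07, 0, -0.014, 0, 1], [0.043, 0, -0.098, 0, -0.019, 0, 1], [0.055, 0, -0.125, 0, -0.024, 0, 1], [0.067, 0, -0.15, 0, -0.029, 0, 1], [0.08, 0, -0.178, 0, -0.034, 0, 1], [0.09, 0, -0.205, 0, -0.039, 0, 1], [0.1, 0, -0.23, 0, -0.044, 0, 1], [0.108, 0, -0.242, 0, -0.0472, 0, 1]],
  ],
)

```text
time_s: 54.85
position: [0.4777, 0.2109, 0.2264]
tcp_rot: [[-0.083, 0.995, 0.062], [0.794, 0.104, -0.598], [-0.602, -0.0, -0.799]]
force: [1.1, 0.4, -2.7]
opening: 0.229
grasp_force: 30.0
```

```bash
python3 -c "
from h import *
s,_=look('wr21');print(s['joint_positions'],s['position'],scoop(C(-.012,-.045,.125),-25,6)[0])"
```

```text
54.85 F [ 1.1318  0.3952 -2.7463] M [ 0.5794  0.1014 -0.0406] loc [-0.0598  0.1921  0.2264] pitch -37.0 open 0.229
wood [133   0  31  24 655] [149.  12.]
wood [ 172   15   60   62 2727] [201.  45.]
wood [ 191   81   54   52 2127] [217. 107.]
wood [ 248   80   53   55 2126] [274. 107.]
wood [360 174  17  24 163] [368. 185.]
white [    0     0   512   220 85479] [228. 108.]
[ 30.0606  32.5997  88.3264 -34.0767  78.4849  36.9337] [0.4777 0.2109 0.2264] [0.4775 0.2101 0.2266]
```

Chips are sliding off; joints have room. Continue to -40 then further to -55.

Request:
carry_out(
  deltas=[
    [[0.005, 0, -0.02, 0, -0.004, 0, 1], [0.01, 0, -0.05, 0, -0.008, 0, 1], [0.016, 0, -0.08, 0, -0.013, 0, 1], [0.022, 0, -0.11, 0, -0.018, 0, 1], [0.028, 0, -0.14, 0, -0.023, 0, 1], [0.034, 0, -0.17, 0, -0.028, 0, 1], [0.04, 0, -0.2, 0, -0.033, 0, 1], [0.046, 0, -0.23, 0, -0.037, 0, 1], [0.053, 0, -0.265, 0, -0.0417, 0, 1], [0.053, 0, -0.265, 0, -0.0417, 0, 1]],
  ],
)

```text
time_s: 55.73
position: [0.4746, 0.2416, 0.253]
tcp_rot: [[-0.065, 0.994, 0.083], [0.613, 0.105, -0.783], [-0.788, -0.0, -0.616]]
force: [-1.1, 0.2, -2.7]
opening: 0.226
grasp_force: 30.0
```

```bash
python3 -c "
from h import *
s,_=look('wr22',300);print(s['joint_positions'],s['position'],scoop(C(-.012,-.045,.125),-40,6)[0])
plan(scoop(C(-.012,-.045,.13),-52,6))"
```

```text
55.7333 F [-1.06    0.208  -2.7384] M [ 0.8398  0.0271 -0.009 ] loc [-0.0605  0.2229  0.253 ] pitch -52.0 open 0.226
wood [199 199  30  11 280] [215. 204.]
wood [289 216  32  19 471] [304. 225.]
wood [ 154  219   76   31 1312] [194. 230.]
white [     0      0    512    267 102699] [246. 120.]
[ 37.2307  38.429   81.37   -42.4109  92.75    41.9868] [0.4746 0.2416 0.253 ] [0.4743 0.2402 0.2534]
[0.011, -0.0, -0.233, -0.0, -0.0333, 0.0] mm 34 deg 12.0
```

```bash
python3 - <<'E'
from h import *
p,Q=scoop(C(-.012,-.045,.125),-40,6);json.dump({"p":p.tolist(),"R":Q.tolist()},open("cmd.json","w"))
plan(scoop(C(-.012,-.06,.17),-20,6),scoop(C(-.012,-.1,.21),0,6),scoop(C(-.0,-.2,.22),12,6))
E
```

```text
[-0.26, 0.0, 0.251, 0.0, 0.0556, -0.0] mm 54 deg 20.0 
[-0.33, -0.0, 0.272, 0.0, 0.0555, -0.0] mm 64 deg 20.0 
[-0.658, 0.08, 0.289, 0.0, 0.0333, -0.0] mm 108 deg 12.0
```

Request:
carry_out(
  deltas=[
    [[-0.04, 0, 0.04, 0, 0.009, 0, 1], [-0.09, 0, 0.085, 0, 0.019, 0, 1], [-0.14, 0, 0.13, 0, 0.03, 0, 1], [-0.19, 0, 0.18, 0, 0.04, 0, 1], [-0.23, 0, 0.22, 0, 0.05, 0, 1], [-0.26, 0, 0.251, 0, 0.0556, 0, 1], [-0.26, 0, 0.251, 0, 0.0556, 0, 1], [-0.26, 0, 0.251, 0, 0.0556, 0, 1], [-0.26, 0, 0.251, 0, 0.0556, 0, 1], [-0.26, 0, 0.251, 0, 0.0556, 0, 1]],
  ],
)

```text
time_s: 56.62
position: [0.4798, 0.1876, 0.2606]
tcp_rot: [[-0.09, 0.994, 0.055], [0.843, 0.105, -0.527], [-0.53, -0.001, -0.848]]
force: [-0.0, -0.2, -3.2]
opening: 0.224
grasp_force: 30.0
```

Request:
carry_out(
  deltas=[
    [[-0.05, 0, 0.04, 0, 0.009, 0, 1], [-0.11, 0, 0.09, 0, 0.019, 0, 1], [-0.17, 0, 0.14, 0, 0.03, 0, 1], [-0.23, 0, 0.19, 0, 0.04, 0, 1], [-0.29, 0, 0.24, 0, 0.05, 0, 1], [-0.33, 0, 0.272, 0, 0.0555, 0, 1], [-0.33, 0, 0.272, 0, 0.0555, 0, 1], [-0.33, 0, 0.272, 0, 0.0555, 0, 1], [-0.33, 0, 0.272, 0, 0.0555, 0, 1], [-0.33, 0, 0.272, 0, 0.0555, 0, 1]],
  ],
)

```text
time_s: 57.45
position: [0.4865, 0.1249, 0.2523]
tcp_rot: [[-0.104, 0.994, 0.021], [0.973, 0.106, -0.207], [-0.208, -0.001, -0.978]]
force: [-0.2, 0.0, -2.7]
opening: 0.226
grasp_force: 30.0
```

Request:
carry_out(
  deltas=[
    [[-0.08, 0.01, 0.03, 0, 0.004, 0, 1], [-0.2, 0.02, 0.09, 0, 0.01, 0, 1], [-0.32, 0.04, 0.14, 0, 0.017, 0, 1], [-0.44, 0.05, 0.19, 0, 0.024, 0, 1], [-0.56, 0.07, 0.25, 0, 0.03, 0, 1], [-0.658, 0.08, 0.289, 0, 0.0333, 0, 1], [-0.658, 0.08, 0.289, 0, 0.0333, 0, 1], [-0.658, 0.08, 0.289, 0, 0.0333, 0, 1], [-0.658, 0.08, 0.289, 0, 0.0333, 0, 1], [-0.658, 0.08, 0.289, 0, 0.0333, 0, 1]],
  ],
)

```text
time_s: 58.28
position: [0.5093, 0.0215, 0.2308]
tcp_rot: [[-0.107, 0.994, -0.001], [0.994, 0.107, -0.0], [0.0, -0.001, -1.0]]
force: [0.4, -0.7, -2.9]
opening: 0.228
grasp_force: 30.0
```

```bash
python3 - <<'E'
from h import *
s,_=look('wr23')
cc,ss=np.cos(np.radians(CA)),np.sin(np.radians(CA))
def locC(p):v=p-C(0,0,0);return np.array([cc*v[0]+ss*v[1],-ss*v[0]+cc*v[1]])
for n in("scene","side"):
    im=capture(n);cv2.imwrite(f"pics/{n}23.png",im[:,:,::-1]);g=cv2.cvtColor(im,cv2.COLOR_RGB2GRAY)
    q=np.array([prj(C(x,y,.08),n,s) for x,y in((-.09,-.08),(.065,-.08),(.065,.08),(-.09,.08))]);print(n,q.round().tolist())
    x0,y0=np.floor(q.min(0)).astype(int)-3;x1,y1=np.ceil(q.max(0)).astype(int)+6
    # compact brightness map of the chest opening
    for y in range(y0,y1,2):print(y,' '.join('%2d'%(g[y,x]//10) for x in range(x0,x1,2)))
E
```

```text
58.2833 F [ 0.3885 -0.6607 -2.8709] M [-0.1539 -0.0119  0.0903] loc [-0.0427  0.0008  0.2308] pitch 0.0 open 0.228
white [    0     0   512   220 92565] [227. 107.]
scene [[339.0, 140.0], [362.0, 167.0], [413.0, 158.0], [386.0, 132.0]]
129 12 12 12 12 12 11 11 11 12 11 11 11 12 11 12 11 12 12 12 12 12 12  8  8  8  7 10 13  7  7  7  7  7  7  7  7  7 10 17 17 11  8
131 11 12 11 11 11 11 11 11 11 11 11 11 11 11 12 11 11 12 11 12 12 12 12 12 12 11 10 10 13  8  6  6  7  7  7  7  7 17 18 17 17 17
133 11 12 11 11 11 12 11 11 11 11 11 12 11 11 12 11 12 12 12 12 13 13 13 10  9 12 10 10 10 12 12 12 12  8  8  8  9 12 14 16 18 18
135 11 11 11 11 11 11 11 11 11 11 11 12 12 12 12 12 13 11  9  7  7  7  7  7  6 10 12 10 10 10  7 12 12 12 12 10 11 11 12 12 13 14
137 10 12 11 11 11 11 12 12 12 12 12 11  9  7  7  7  7  7  7  7  7  7  6  7  5  9  9 11 11 11  5  7 11 12 12 10 10 10 10 11 12 12
139 10 11 12 12 12 10  9  7  7  7  7  7  7  7  7  7  7  7  6  6  6  6  6  7  6 10  9  9 11 11  5  5  7 10 12 12 13 10 10  7 10 11
141 10 10 11 10  7  7  7  7  7  7  7  7  7  7  7  7  7  7  7  7  7  7  7  6  5 10 10
[... 6283 characters left out ...]
18 18 18 12 12 12 18 14 13 14 14 14
324 11 11 11 11 11 11 11 11 11 11 11 11 11 11 11 11 10 10 10 10 10 10 10 11 11 12 12 12 17 17 17 18 18 18 12 13 13 18 12 14 14 14 14
326 11 11 11 11 11 10 10 11 11 11 11 11 11 10 10 11 11 11 11 11 11 10 11 10 10 11 11 11 13 14 16 16 17 17 17 16 16 18 11 14 14 14 14
328 10 10 10 10 10 10 10 11 11 11 11 11 11 11 11 11 11 11 11 10 11 11 10 11 11 11 11 11 11 11 11 11 11 11 12 14 14 16 11 14 14 14 14
330 10 10 10 10 10 10 10 10 10 11 11 11 10 11 11 11 11 11 11 11 11 11 11 11 11 10 10 10 10 11 11 11 11 11 11 11 11 11 11 14 14 14 14
332 10 10 10 10 10 10 10 10 10 10 10 10 10 10 10 10 11 11 11 10 11 11 11 11 11 11 11 11 11 11 11 10 10 10 10 11 10 11 11 14 14 14 14
```

```bash
python3 - <<'E'
from h import *
s=telemetry.read_state()
for n in("scene","side"):
    im=cv2.imread(f"pics/{n}23.png");h=cv2.cvtColor(im,cv2.COLOR_BGR2HSV)
    ref=cv2.imread(f"pics/{n}0.png")
    m=((h[:,:,0]>11)&(h[:,:,0]<26)&(h[:,:,1]>40)&(h[:,:,1]<125)&(h[:,:,2]>100)).astype(np.uint8)
    hr=cv2.cvtColor(ref,cv2.COLOR_BGR2HSV);r=((hr[:,:,0]>11)&(hr[:,:,0]<26)&(hr[:,:,1]>40)&(hr[:,:,1]<125)&(hr[:,:,2]>100)).astype(np.uint8)
    new=m&(1-cv2.dilate(r,np.ones((3,3),np.uint8)));k,l,a,c=cv2.connectedComponentsWithStats(cv2.morphologyEx(new,cv2.MORPH_OPEN,np.ones((2,2),np.uint8)))
    for i in range(1,k):
        if a[i,4]>25:print(n,a[i],h[int(c[i][1]),int(c[i][0])],loc(onz(n,c[i],.02,s)))
E
```

```text
scene [386 133  10  25 175] [ 17 113 129] [-0.1583  0.4645  0.02  ]
scene [360 158  16   7  84] [ 17 110 174] [-0.0907  0.3527  0.02  ]
scene [172 175  12   8  44] [ 16 121 147] [-0.1584 -0.2379  0.02  ]
side [ 347    2   54  112 2725] [ 19 118 112] [-0.3608 -1.2646  0.02  ]
side [241 105   9  16 115] [ 19  76 199] [ 0.1615 -0.6317  0.02  ]
side [378 118   6  11  49] [ 17 108 149] [-0.3876 -0.6459  0.02  ]
side [277 155  59  26 673] [ 19 108 189] [-0.1162 -0.2918  0.02  ]
side [ 215  266   72   59 3238] [ 17 107 148] [-0.0594  0.307   0.02  ]
```

```bash
python3 - <<'E'
from h import *
for n in("scene0","scene23"):
    im=cv2.imread(f"pics/{n}.png");h=cv2.cvtColor(im,cv2.COLOR_BGR2HSV);m=(h[:,:,2]<75)&(h[:,:,1]>90);m[:,:84]=0;m[:,135:]=0;m[:180]=0;m[225:]=0
    ys,xs=np.nonzero(m);print(n,len(xs),xs.mean(),ys.mean(),xs.min(),xs.max())
p,Q=scoop(C(-.0,-.2,.22),12,6);print(p,telemetry.read_state()["position"])
Y=lambda a,b:yaw(a)@Ro.from_euler('y',b,degrees=True).as_matrix()
t=fr((.4915,-.262),6)(-.084,0,.0496)
plan(([.48,-.1,.25],Y(-24,0)),([.43,-.21,.24],Y(-54,-4)),(t+[0,0,.1],Y(-84,-12)),(t+[0,0,.012],Y(-84,-12)),(t,Y(-84,-12)))
E
```

```text
scene0 506 107.71739130434783 199.37549407114625 87 132
scene23 488 116.25 196.06147540983608 91 133
[0.5096 0.0198 0.2307] [0.5095 0.0213 0.231 ]
[-0.774, -0.28, -0.128, 0.0, 0.0, 0.0833] mm 124 deg 30.0 
[-0.805, -0.006, 0.066, 0.0029, -0.0108, 0.0833] mm 121 deg 30.3 
[-0.315, 0.241, 0.627, 0.0116, -0.0218, 0.0826] mm 111 deg 31.0 
[0.123, -0.0, 0.573, 0.0, 0.0, 0.0] mm 87 deg 0.0 
[0.016, -0.0, 0.078, 0.0, 0.0, 0.0] mm 11 deg 0.0
```

```bash
python3 - <<'E'
from h import *
s=telemetry.read_state()
for n in("scene0","s7","scene23"):
    im=cv2.imread(f"pics/{n}.png");h=cv2.cvtColor(im,cv2.COLOR_BGR2HSV);print(n)
    for y in range(176,232,3):print(y,' '.join('%2d'%(h[y,x,2]//10) for x in range(72,190,3)))
for n in("side0","side23"):
    im=cv2.imread(f"pics/{n}.png");h=cv2.cvtColor(im,cv2.COLOR_BGR2HSV);print(n)
    for y in range(122,186,3):print(y,' '.join('%2d'%(h[y,x,2]//10) for x in range(250,345,3)))
E
```

```text
scene0
176 12 12 13 12 12 13 12 12 12 12 12 12 13 12 12 12 12 12 12 13 13 13 13 12 13 13 12 11  9  9 10 10 11 11 10 10  9  7  7 10
179 12 13 13 13 12 12 12 12 12 12 13 13 13 12 12 13 13 12 12 14 13 14 16 15 16 15 15 13  9  9  9 10 10 10 10 10 10  7  7 10
182 13 12 12 12 12 12 12 13 13 12 12 14 13 15 15 15 15 15 15 15 14 15 15 15  9  9 10 10  9 10 10 10 10 10 10 10 16  8  6 10
185 12 12 12 12 12 12 13 13 13 14 14 14 14 15 15 15 15 15 15 15 15 15 15 15 20  9  9 10  9  9 10 10 10 10 10 10 15  9  6 10
188 12 12 12 12 12 12 12 12 13 15 14 15 15 14 14 14 14 14 15 15 15 15 15 16 18  9 10  9 10 10 10 10 10 10 10 10  9  9  6  9
191 12 12 13 12 12 12 12 13 13 13 10  9  6  6  6  6  6 16 15 15 15 15 15 15 15  9  9  9 11 10 10 11 11 11 13 13 10  9  7  7
194 12 12 12 12 12 12 12  6  6  6  6  6  5  5  4  3  3  8 15 15 15 15 15 15 13 11 11 11 11 18 18 17 17 17 17 17 15  9  7  7
197 12 12 12 12 12 12 13  3  3  3  3  3  3  2  3  3  3  2 15 13 15 15 10 15 12  9 11 11 11 18 17 17 17 17 17 18 15  9  7  7
200 12 12 12 12 12 13 13  2  3  3  3  3  3  3  3  3  3  3 16 16 16 16  6 15 12  9 11 11 11 18 17 17 1
[... 9698 characters left out ...]

167 14 14 14 14 14 14 14 14 14 14 14 13 18 18 18 18 18 18 18 18 18 18 18 19 19 18 18 18 17 16 17 17
170 13 14 14 14 13 13 13 14 14 14 14 14 18 18 17 18 18 18 18 18 18 18 18 18 18 19 18 14 17 17 17 17
173 12 14 14 14 14 13 14 14 14 14 14 14 18 18 18 18 18 18 18 18 18 18 19 18 18 18 18 16 17 17 17 17
176 12 13 14 14 14 14 14 14 14 14 14 14 18 18 18 18 18 18 19 18 18 19 18 18 18 18 19 17 16 17 17 17
179 12 12 14 14 14 14 14 15 14 14 14 12 13 14 16 17 18 18 13 18 18 18 19 18 18 18 18 17 17 17 17 17
182 12 15 15 15 15 15 15 15 15 15 15 12  5  5  5  6  7  8 10 17 18 19 18 18 18 18 14 17 16 17 17 17
185 12 15 15 15 15 15 15 20 21 15 15 12  6  6  6  6  6  6 10 16 13 13 10 11 12 16 14 16 16 16 17 17
```

```bash
python3 - <<'E'
from h import *
a=onz("scene",(95,207.5),.034)
for q in((104,204.3),(105,204)):print(onz("scene",q,.034)-a)
f=lambda n:cv2.matchTemplate(cv2.imread(f"pics/{n}.png")[170:235,70:190],cv2.imread("pics/scene0.png")[190:208,90:128],cv2.TM_CCOEFF_NORMED)
for n in("scene0","scene23"):print(cv2.minMaxLoc(f(n)))
E
```

```text
[-0.0095  0.0227  0.    ]
[-0.0103  0.0253  0.    ]
(-0.5984801054000854, 1.0, (81, 27), (20, 20))
(-0.43852823972702026, 0.9358383417129517, (60, 41), (29, 17))
```

```bash
python3 - <<'E'
from h import *
p,Q=scoop(C(-.0,-.2,.22),12,6);json.dump({"p":p.tolist(),"R":Q.tolist()},open("cmd.json","w"))
Y=lambda a,b:yaw(a)@Ro.from_euler('y',b,degrees=True).as_matrix()
t=fr((.497,-.235),3)(-.084,0,.0496)
plan(([.48,-.09,.25],Y(-25,0)),([.44,-.19,.24],Y(-56,-4)),(t+[0,0,.1],Y(-87,-12)),(t+[0,0,.012],Y(-87,-12)),(t,Y(-87,-12)))
E
```

```text
[-0.708, -0.273, -0.129, 0.0, 0.0, 0.0861] mm 115 deg 31.0 
[-0.716, 0.04, 0.067, 0.003, -0.0108, 0.0861] mm 108 deg 31.3 
[-0.29, 0.173, 0.624, 0.012, -0.0217, 0.0853] mm 106 deg 32.0 
[0.122, 0.0, 0.574, -0.0, -0.0, 0.0] mm 88 deg 0.0 
[0.017, 0.0, 0.078, -0.0, -0.0, 0.0] mm 11 deg 0.0
```

Request:
carry_out(
  deltas=[
    [[-0.1, -0.04, -0.02, 0, 0, 0.012, 1], [-0.22, -0.08, -0.04, 0, 0, 0.026, 1], [-0.34, -0.13, -0.06, 0, 0, 0.042, 1], [-0.46, -0.18, -0.08, 0, 0, 0.057, 1], [-0.58, -0.22, -0.11, 0, 0, 0.071, 1], [-0.66, -0.26, -0.129, 0, 0, 0.081, 1], [-0.708, -0.273, -0.129, 0, 0, 0.0861, 1], [-0.708, -0.273, -0.129, 0, 0, 0.0861, 1], [-0.708, -0.273, -0.129, 0, 0, 0.0861, 1], [-0.708, -0.273, -0.129, 0, 0, 0.0861, 1]],
  ],
)

```text
time_s: 59.27
position: [0.4799, -0.0888, 0.2499]
tcp_rot: [[0.421, 0.907, -0.001], [0.907, -0.421, 0.001], [0.0, -0.001, -1.0]]
force: [-0.2, -0.4, -2.2]
opening: 0.224
grasp_force: 30.0
```

Request:
carry_out(
  deltas=[
    [[-0.1, 0.005, 0.01, 0, -0.002, 0.012, 1], [-0.22, 0.01, 0.02, 0.001, -0.003, 0.026, 1], [-0.34, 0.02, 0.03, 0.0015, -0.005, 0.042, 1], [-0.46, 0.025, 0.04, 0.002, -0.007, 0.057, 1], [-0.58, 0.03, 0.055, 0.0025, -0.009, 0.071, 1], [-0.66, 0.035, 0.06, 0.003, -0.01, 0.081, 1], [-0.716, 0.04, 0.067, 0.003, -0.0108, 0.0861, 1], [-0.716, 0.04, 0.067, 0.003, -0.0108, 0.0861, 1], [-0.716, 0.04, 0.067, 0.003, -0.0108, 0.0861, 1], [-0.716, 0.04, 0.067, 0.003, -0.0108, 0.0861, 1]],
  ],
)

```text
time_s: 60.1
position: [0.4402, -0.1887, 0.24]
tcp_rot: [[0.826, 0.561, -0.058], [0.559, -0.828, -0.038], [-0.069, -0.001, -0.998]]
force: [0.2, 0.5, -3.2]
opening: 0.225
grasp_force: 30.0
```

Request:
carry_out(
  deltas=[
    [[-0.04, 0.02, 0.08, 0.002, -0.003, 0.012, 1], [-0.09, 0.05, 0.18, 0.004, -0.006, 0.026, 1], [-0.14, 0.08, 0.28, 0.006, -0.01, 0.042, 1], [-0.19, 0.11, 0.38, 0.008, -0.014, 0.057, 1], [-0.24, 0.14, 0.5, 0.01, -0.018, 0.071, 1], [-0.27, 0.16, 0.58, 0.011, -0.02, 0.08, 1], [-0.29, 0.173, 0.624, 0.012, -0.0217, 0.0853, 1], [-0.29, 0.173, 0.624, 0.012, -0.0217, 0.0853, 1], [-0.29, 0.173, 0.624, 0.012, -0.0217, 0.0853, 1], [-0.29, 0.173, 0.624, 0.012, -0.0217, 0.0853, 1]],
  ],
)

```text
time_s: 60.93
position: [0.4137, -0.2385, 0.1502]
tcp_rot: [[0.977, 0.054, -0.207], [0.053, -0.999, -0.011], [-0.207, -0.0, -0.978]]
force: [-0.2, 0.3, -2.4]
opening: 0.228
grasp_force: 30.0
```

Request:
carry_out(
  deltas=[
    [[0.01, 0, 0.06, 0, 0, 0, 1], [0.03, 0, 0.15, 0, 0, 0, 1], [0.055, 0, 0.26, 0, 0, 0, 1], [0.08, 0, 0.37, 0, 0, 0, 1], [0.1, 0, 0.46, 0, 0, 0, 1], [0.112, 0, 0.53, 0, 0, 0, 1], [0.122, 0, 0.574, 0, 0, 0, 1], [0.122, 0, 0.574, 0, 0, 0, 1], [0.122, 0, 0.574, 0, 0, 0, 1], [0.122, 0, 0.574, 0, 0, 0, 1]],
  ],
)

```text
time_s: 61.77
position: [0.4137, -0.2394, 0.0623]
tcp_rot: [[0.977, 0.053, -0.207], [0.051, -0.999, -0.012], [-0.207, 0.001, -0.978]]
force: [0.7, 0.1, -3.1]
opening: 0.226
grasp_force: 30.0
```

```bash
python3 -c "
from h import *
s,_=look('wr24');print(s['position'],s['tcp_rot'])"
```

```text
61.7667 F [ 0.6641  0.1431 -3.1207] M [0.0749 0.0139 0.0266] loc [-0.1581 -0.252   0.0623] pitch -11.9 open 0.226
wood [220 199  10  21 172] [224. 209.]
white [131   0  20  34 495] [141.  15.]
white [    0     0   372   220 44475] [248. 107.]
[ 0.4137 -0.2394  0.0623] [[ 0.977   0.0525 -0.2067]
 [ 0.0512 -0.9986 -0.0116]
 [-0.207   0.0008 -0.9783]]
```

Request:
carry_out(
  deltas=[
    [[0.003, 0, 0.015, 0, 0, 0, 1], [0.007, 0, 0.03, 0, 0, 0, 1], [0.01, 0, 0.045, 0, 0, 0, 1], [0.013, 0, 0.06, 0, 0, 0, 1], [0.015, 0, 0.07, 0, 0, 0, 1], [0.017, 0, 0.078, 0, 0, 0, 1], [0.017, 0, 0.078, 0, 0, 0, 1], [0.017, 0, 0.078, 0, 0, 0, -1], [0.017, 0, 0.078, 0, 0, 0, -1], [0.017, 0, 0.078, 0, 0, 0, -1]],
  ],
)

```text
time_s: 62.65
position: [0.4137, -0.2393, 0.0499]
tcp_rot: [[0.977, 0.052, -0.207], [0.051, -0.999, -0.011], [-0.207, 0.0, -0.978]]
force: [0.2, 0.3, -0.1]
opening: 0.372
grasp_force: 0.0
```

Request:
carry_out(
  deltas=[
    [[0, 0, 0, 0, 0, 0, -1], [0, 0, 0, 0, 0, 0, -1], [0, 0, 0, 0, 0, 0, -1], [0, 0, 0, 0, 0, 0, -1], [0, 0, -0.08, 0, 0, 0, -1], [0, 0, -0.2, 0, 0, 0, -1], [0, 0, -0.4, 0, 0, 0, -1], [0, 0, -0.6, 0, 0, 0, -1], [0, 0, -0.8, 0, 0, 0, -1], [0, 0, -1, 0, 0, 0, -1]],
  ],
)

```text
time_s: 63.48
position: [0.4443, -0.2371, 0.1979]
tcp_rot: [[0.977, 0.052, -0.208], [0.051, -0.999, -0.01], [-0.208, -0.001, -0.978]]
force: [0.8, 0.0, -0.7]
opening: 0.986
grasp_force: 0.0
```

```bash
python3 - <<'E'
from h import *
s=telemetry.read_state();print(s["position"],s["opening"])
p,R=load();p=p-R[:,2]*.15;json.dump({"p":p.tolist(),"R":R.tolist()},open("cmd.json","w"));print(p)
plan(([.46,-.25,.3],yaw(-44)),([.48,-.3,.35],yaw(0)))
E
```

```text
[ 0.4443 -0.2371  0.1979] 0.9864352919694025
[ 0.4443 -0.2377  0.1964]
[-0.046, 0.087, -0.697, -0.0125, 0.0317, -0.119] mm 105 deg 44.6 
[-0.147, 0.328, -0.333, -0.0, 0.0, -0.1222] mm 73 deg 44.0
```

Request:
carry_out(
  deltas=[
    [[0, 0.01, -0.15, -0.002, 0.004, -0.017, -1], [-0.01, 0.03, -0.3, -0.004, 0.008, -0.034, -1], [-0.02, 0.05, -0.45, -0.006, 0.013, -0.051, -1], [-0.03, 0.07, -0.6, -0.008, 0.018, -0.068, -1], [-0.046, 0.087, -0.697, -0.01, 0.023, -0.085, -1], [-0.046, 0.087, -0.697, -0.012, 0.028, -0.103, -1], [-0.046, 0.087, -0.697, -0.0125, 0.0317, -0.119, -1], [-0.046, 0.087, -0.697, -0.0125, 0.0317, -0.119, -1], [-0.046, 0.087, -0.697, -0.0125, 0.0317, -0.119, -1], [-0.046, 0.087, -0.697, -0.0125, 0.0317, -0.119, -1]],
  ],
)

```text
time_s: 64.32
position: [0.4599, -0.2496, 0.2999]
tcp_rot: [[0.696, 0.718, -0.001], [0.718, -0.696, 0.0], [-0.001, -0.001, -1.0]]
force: [-1.2, 0.0, 0.6]
opening: 0.997
grasp_force: 0.0
```

Request:
carry_out(
  deltas=[
    [[-0.02, 0.05, -0.05, 0, 0, -0.018, -1], [-0.04, 0.1, -0.1, 0, 0, -0.036, -1], [-0.07, 0.16, -0.16, 0, 0, -0.054, -1], [-0.1, 0.22, -0.22, 0, 0, -0.072, -1], [-0.12, 0.28, -0.28, 0, 0, -0.09, -1], [-0.147, 0.328, -0.333, 0, 0, -0.108, -1], [-0.147, 0.328, -0.333, 0, 0, -0.1222, -1], [-0.147, 0.328, -0.333, 0, 0, -0.1222, -1], [-0.147, 0.328, -0.333, 0, 0, -0.1222, -1], [-0.147, 0.328, -0.333, 0, 0, -0.1222, -1]],
  ],
)

```text
time_s: 65.15
position: [0.48, -0.2992, 0.3494]
tcp_rot: [[0.002, 1.0, -0.002], [1.0, -0.002, 0.001], [0.001, -0.002, -1.0]]
force: [0.2, -0.1, 0.2]
opening: 0.998
grasp_force: 0.0
```

```bash
python3 - <<'E'
from h import *
s=telemetry.read_state();im=capture("wrist");h=cv2.cvtColor(im,cv2.COLOR_RGB2HSV);print(s["position"])
cv2.imwrite("pics/wr25.png",im[:,:,::-1])
def comps(nm,m,z,amin=120):
    m=m.astype(np.uint8);m[238:]=0;n,l,a,c=cv2.connectedComponentsWithStats(m)
    for i in range(1,n):
        if a[i,4]>amin:
            x,y,w,hh,A=a[i];print(nm,a[i],onz("wrist",(x,y),z,s)[:2],onz("wrist",(x+w,y+hh),z,s)[:2])
comps("white",(h[:,:,1]<25)&(h[:,:,2]>165),.02)
comps("dark",(h[:,:,1]>85)&(h[:,:,2]<115)&(h[:,:,0]<20),.076)
comps("bar/sheet",(h[:,:,0]>12)&(h[:,:,0]<24)&(h[:,:,1]>70)&(h[:,:,2]>140),.02,400)
# any offcut in the trough
comps("chip?",(h[:,:,0]>13)&(h[:,:,0]<24)&(h[:,:,1]>45)&(h[:,:,1]<100)&(h[:,:,2]>190),.02)
E
```

```text
[ 0.48   -0.2992  0.3494]
white [ 240   80   69   66 3308] [ 0.4476 -0.1811] [ 0.5618 -0.2852]
white [228 108  59  45 255] [ 0.4272 -0.2236] [ 0.525 -0.297]
dark [  218     0   187    72 11626] [ 0.4245 -0.0881] [ 0.6807 -0.1756]
dark [162 113  75  17 984] [ 0.3373 -0.2299] [ 0.4454 -0.2542]
dark [269 185  14  52 665] [ 0.4931 -0.338 ] [ 0.5168 -0.4266]
bar/sheet [  191    97   147   141 12799] [ 0.3683 -0.2065] [ 0.6238 -0.4553]
bar/sheet [189 100  46  14 546] [ 0.3647 -0.2111] [ 0.4384 -0.233 ]
```

```bash
python3 - <<'E'
from h import *
Q=yaw(6)
plan(([.49,-.16,.37],yaw(0)),([.49,-.02,.37],yaw(0)),([.48,.12,.37],yaw(3)),([.47,.25,.37],Q))
E
```

```text
[0.933, 0.066, -0.133, -0.0, -0.0, 0.0] mm 141 deg 0.0 
[0.934, 0.0, -0.0, -0.0, -0.0, 0.0] mm 140 deg 0.0 
[0.933, -0.066, -0.0, -0.0, -0.0, -0.0083] mm 140 deg 3.0 
[0.869, -0.022, 0.0, -0.0, -0.0, -0.0084] mm 130 deg 3.0
```

Request:
carry_out(
  deltas=[
    [[0.1, 0.01, -0.02, 0, 0, 0, -1], [0.3, 0.02, -0.05, 0, 0, 0, -1], [0.5, 0.04, -0.08, 0, 0, 0, -1], [0.7, 0.05, -0.1, 0, 0, 0, -1], [0.933, 0.066, -0.133, 0, 0, 0, -1], [0.933, 0.066, -0.133, 0, 0, 0, -1], [0.933, 0.066, -0.133, 0, 0, 0, -1], [0.933, 0.066, -0.133, 0, 0, 0, -1], [0.933, 0.066, -0.133, 0, 0, 0, -1], [0.933, 0.066, -0.133, 0, 0, 0, -1]],
  ],
)

```text
time_s: 66.03
position: [0.49, -0.1606, 0.3698]
tcp_rot: [[0.002, 1.0, -0.001], [1.0, -0.002, 0.0], [0.0, -0.001, -1.0]]
force: [1.1, -0.0, -0.2]
opening: 0.999
grasp_force: 0.0
```

Request:
carry_out(
  deltas=[
    [[0.1, 0, 0, 0, 0, 0, -1], [0.3, 0, 0, 0, 0, 0, -1], [0.5, 0, 0, 0, 0, 0, -1], [0.7, 0, 0, 0, 0, 0, -1], [0.934, 0, 0, 0, 0, 0, -1], [0.934, 0, 0, 0, 0, 0, -1], [0.934, 0, 0, 0, 0, 0, -1], [0.934, 0, 0, 0, 0, 0, -1], [0.934, 0, 0, 0, 0, 0, -1], [0.934, 0, 0, 0, 0, 0, -1]],
  ],
)

```text
time_s: 66.87
position: [0.4903, -0.0212, 0.3699]
tcp_rot: [[0.003, 1.0, -0.001], [1.0, -0.003, -0.0], [-0.0, -0.001, -1.0]]
force: [0.5, 0.2, 0.6]
opening: 0.999
grasp_force: 0.0
```

Request:
carry_out(
  deltas=[
    [[0.1, -0.01, 0, 0, 0, -0.001, -1], [0.3, -0.02, 0, 0, 0, -0.003, -1], [0.5, -0.04, 0, 0, 0, -0.005, -1], [0.7, -0.05, 0, 0, 0, -0.007, -1], [0.933, -0.066, 0, 0, 0, -0.0083, -1], [0.933, -0.066, 0, 0, 0, -0.0083, -1], [0.933, -0.066, 0, 0, 0, -0.0083, -1], [0.933, -0.066, 0, 0, 0, -0.0083, -1], [0.933, -0.066, 0, 0, 0, -0.0083, -1], [0.933, -0.066, 0, 0, 0, -0.0083, -1]],
  ],
)

```text
time_s: 67.7
position: [0.4806, 0.1188, 0.37]
tcp_rot: [[-0.05, 0.999, -0.001], [0.999, 0.05, -0.0], [-0.0, -0.001, -1.0]]
force: [-0.7, -0.3, 0.5]
opening: 0.997
grasp_force: 0.0
```

Request:
carry_out(
  deltas=[
    [[0.1, 0, 0, 0, 0, -0.001, -1], [0.3, -0.01, 0, 0, 0, -0.003, -1], [0.5, -0.015, 0, 0, 0, -0.005, -1], [0.7, -0.02, 0, 0, 0, -0.007, -1], [0.869, -0.022, 0, 0, 0, -0.0084, -1], [0.869, -0.022, 0, 0, 0, -0.0084, -1], [0.869, -0.022, 0, 0, 0, -0.0084, -1], [0.869, -0.022, 0, 0, 0, -0.0084, -1], [0.869, -0.022, 0, 0, 0, -0.0084, -1], [0.869, -0.022, 0, 0, 0, -0.0084, -1]],
  ],
)

```text
time_s: 68.53
position: [0.4705, 0.249, 0.3702]
tcp_rot: [[-0.103, 0.995, -0.0], [0.995, 0.103, -0.0], [-0.0, -0.001, -1.0]]
force: [0.2, -0.8, 0.1]
opening: 0.999
grasp_force: 0.0
```

```bash
python3 - <<'E'
from h import *
s=telemetry.read_state();im=capture("wrist");cv2.imwrite("pics/wr26.png",im[:,:,::-1]);print(s["position"])
q=np.array([prj(C(x,y,.02),"wrist",s) for x,y in((-.09,-.08),(.065,-.08),(.065,.08),(-.09,.08))]);print(q.round().tolist())
q2=np.array([prj(C(x,y,.08),"wrist",s) for x,y in((-.09,-.08),(.065,-.08),(.065,.08),(-.09,.08))]);print(q2.round().tolist())
x0,y0=q2.min(0).astype(int)-2;x1,y1=q2.max(0).astype(int)+2;x0=max(x0,0);y0=max(y0,0)
g=cv2.cvtColor(im,cv2.COLOR_RGB2HSV)
ch="0123456789abcdefghijklmnop"
for y in range(y0,y1,3):print(y,''.join(ch[g[y,x,2]//10] for x in range(x0,x1,2)),''.join(ch[g[y,x,1]//10] for x in range(x0,x1,2)))
E
```

```text
[0.4705 0.249  0.3702]
[[217.0, 128.0], [307.0, 128.0], [311.0, 23.0], [212.0, 23.0]]
[[211.0, 131.0], [313.0, 130.0], [319.0, 11.0], [205.0, 11.0]]
8 gggggggggggggggggggggggggggggggggghgghhhhhhhhhhhhhhhhhhhhef 666666666666666666666666666666666666666666666666666666666ac
11 iihiiiiijiiiiiijiiiiiijjiiiiikjiiiijkjiiiijkjiiiijkjiiiiidf 656666665666666566666656666666666666666666666666666666666bb
14 hhhhhhhhhhhhhhhhhhhhhhhhhhhhhhhhhhhhhhgggggggggggggggghgfeg 666666666666666666666666666666666666666666666666666666666cb
17 gacgggggggggggggggggffffffffffffffffffffffffffffffffffffeeg 666666666666666666666666666666666666666666666666666666666cb
20 iabacgggggggggggggggggggggggggggggggggggggggggggggggggggfeg 666666666666666666666666666666666666666666666666666666667cb
23 ibbbbbcgggggggggggggggggggggggggggggggggggggggggggggggggeef 666666666666666666666666666666666666666666666666666666667bb
26 ibcbaaaabeffffffccddcccbacffffffffffffeccccbbbeggggeccccbff 666666666666666678888887776666666666666788887766666678888bb
29 jbcbcdddddjjjjjgdfijihhhecjiiiiiiiiiiieeggffcccihhhddefgdfg 6666666666656666887777787766
[... 3524 characters left out ...]
gedddddddddddddbhhhh 1556666666666666666666666666788888888666676666666666678bbbb
119 gkkdccdgggggggggggggggggggedddcdeeddfgggedddddddddddddchhgh 1556666666666666666666666666678888887666666666676766668bbbb
122 fjkfccdggggggggggggggggfgfgecdcddeffffffddddcddcccddcdbgggg 1456666666666666666666666666667778766666667666666666669bbbb
125 fjkfcccgggggggggggggggggggggggffggggggfgedddddddddccdddhhhh 1456666666666666666666666666666666666666666666666666669bbbb
128 fikecccddddddddddddddddddddddddddcccccccccccbbbbbbbbbbcgggg 135666666666666666666666666766777777777666766666666666abbbb
131 fieeddddddddddddddddddddddddddddddddddddddeeeeeeeeeeecdgggg 136666666666666666666666666666766666666767666666666666bbbbb
```

```bash
python3 - <<'E'
from h import *
Q=yaw(6)
plan(([.55,.33,.29],Q),([.6111,.3841,.2],Q),([.6111,.3841,.0995],Q))
E
```

```text
[0.475, 0.587, 0.533, -0.0, -0.0, 0.0] mm 138 deg 0.0 
[0.316, 0.443, 0.6, -0.0, -0.0, 0.0] mm 121 deg 0.0 
[-0.001, -0.0, 0.67, -0.0, -0.0, 0.0] mm 100 deg 0.0
```

Request:
carry_out(
  deltas=[
    [[0.06, 0.07, 0.06, 0, 0, 0, -1], [0.16, 0.2, 0.18, 0, 0, 0, -1], [0.27, 0.33, 0.3, 0, 0, 0, -1], [0.38, 0.46, 0.42, 0, 0, 0, -1], [0.475, 0.587, 0.533, 0, 0, 0, -1], [0.475, 0.587, 0.533, 0, 0, 0, -1], [0.475, 0.587, 0.533, 0, 0, 0, -1], [0.475, 0.587, 0.533, 0, 0, 0, -1], [0.475, 0.587, 0.533, 0, 0, 0, -1], [0.475, 0.587, 0.533, 0, 0, 0, -1]],
  ],
)

```text
time_s: 69.42
position: [0.5502, 0.3298, 0.2917]
tcp_rot: [[-0.104, 0.995, 0.001], [0.995, 0.104, 0.001], [0.001, 0.002, -1.0]]
force: [-0.9, 0.4, 0.7]
opening: 0.998
grasp_force: 0.0
```

Request:
carry_out(
  deltas=[
    [[0.04, 0.05, 0.07, 0, 0, 0, -1], [0.1, 0.14, 0.2, 0, 0, 0, -1], [0.18, 0.25, 0.34, 0, 0, 0, -1], [0.25, 0.35, 0.48, 0, 0, 0, -1], [0.316, 0.443, 0.6, 0, 0, 0, -1], [0.316, 0.443, 0.6, 0, 0, 0, -1], [0.316, 0.443, 0.6, 0, 0, 0, -1], [0.316, 0.443, 0.6, 0, 0, 0, -1], [0.316, 0.443, 0.6, 0, 0, 0, -1], [0.316, 0.443, 0.6, 0, 0, 0, -1]],
  ],
)

```text
time_s: 70.25
position: [0.6115, 0.3843, 0.2021]
tcp_rot: [[-0.104, 0.995, 0.002], [0.995, 0.104, 0.001], [0.001, 0.002, -1.0]]
force: [0.4, 0.3, 0.1]
opening: 1.002
grasp_force: 0.0
```

Request:
carry_out(
  deltas=[
    [[0, 0, 0.08, 0, 0, 0, -1], [0, 0, 0.2, 0, 0, 0, -1], [0, 0, 0.34, 0, 0, 0, -1], [0, 0, 0.47, 0, 0, 0, -1], [0, 0, 0.57, 0, 0, 0, -1], [0, 0, 0.64, 0, 0, 0, -1], [0, 0, 0.67, 0, 0, 0, -1], [0, 0, 0.67, 0, 0, 0, -1], [0, 0, 0.67, 0, 0, 0, 1], [0, 0, 0.67, 0, 0, 0, 1]],
  ],
)

```text
time_s: 71.08
position: [0.6121, 0.3848, 0.101]
tcp_rot: [[-0.105, 0.995, 0.002], [0.995, 0.105, 0.001], [0.001, 0.002, -1.0]]
force: [0.2, 0.5, 0.6]
opening: 0.921
grasp_force: 0.0
```

Request:
carry_out(
  deltas=[
    [[0, 0, 0, 0, 0, 0, 1], [0, 0, 0, 0, 0, 0, 1], [0, 0, 0, 0, 0, 0, 1], [0, 0, 0, 0, 0, 0, 1], [0, 0, 0, 0, 0, 0, 1], [0, 0, 0, 0, 0, 0, 1], [0, 0, 0, 0, 0, 0, 1], [0, 0, 0, 0, 0, 0, 1], [0, 0, 0, 0, 0, 0, 1], [0, 0, 0, 0, 0, 0, 1]],
  ],
)

```text
time_s: 71.92
position: [0.6093, 0.3842, 0.0994]
tcp_rot: [[-0.105, 0.994, -0.005], [0.994, 0.105, -0.001], [-0.001, -0.005, -1.0]]
force: [-3.9, -0.5, 2.7]
opening: 0.252
grasp_force: 30.0
```

Request:
carry_out(
  deltas=[
    [[0, -0.02, 0, 0, 0, 0, 1], [0, -0.06, 0, 0, 0, 0, 1], [0, -0.12, 0, 0, 0, 0, 1], [0, -0.18, 0, 0, 0, 0, 1], [0, -0.24, 0, 0, 0, 0, 1], [0, -0.3, 0, 0, 0, 0, 1], [0, -0.36, 0, 0, 0, 0, 1], [0, -0.42, 0, 0, 0, 0, 1], [0, -0.48, 0, 0, 0, 0, 1], [0, -0.53, 0, 0, 0, 0, 1]],
  ],
)

```text
time_s: 72.75
position: [0.5308, 0.3758, 0.0994]
tcp_rot: [[-0.105, 0.994, -0.001], [0.994, 0.105, -0.001], [-0.0, -0.001, -1.0]]
force: [2.3, 0.1, -4.8]
opening: 0.247
grasp_force: 30.0
```

Request:
carry_out(
  deltas=[
    [[0, -0.07, 0, 0, 0, 0, 1], [0, -0.15, 0, 0, 0, 0, 1], [0, -0.23, 0, 0, 0, 0, 1], [0, -0.31, 0, 0, 0, 0, 1], [0, -0.38, 0, 0, 0, 0, 1], [0, -0.44, 0, 0, 0, 0, 1], [0, -0.49, 0, 0, 0, 0, 1], [0, -0.52, 0, 0, 0, 0, 1], [0, -0.53, 0, 0, 0, 0, 1], [0, -0.53, 0, 0, 0, 0, 1]],
  ],
)

```text
time_s: 73.58
position: [0.4519, 0.3673, 0.0994]
tcp_rot: [[-0.105, 0.994, -0.003], [0.995, 0.105, -0.001], [-0.001, -0.003, -1.0]]
force: [-2.0, -1.9, -5.6]
opening: 0.253
grasp_force: 30.0
```

Request:
carry_out(
  deltas=[
    [[0, -0.01, 0, 0, 0, 0, 1], [0, -0.02, 0, 0, 0, 0, 1], [0, -0.03, 0, 0, 0, 0, 1], [0, -0.03, 0, 0, 0, 0, 1], [0, -0.03, 0, 0, 0, 0, 1], [0, -0.03, 0, 0, 0, 0, 1], [0, -0.03, 0, 0, 0, 0, 1], [0, -0.03, 0, 0, 0, 0, 1], [0, -0.03, 0, 0, 0, 0, 1], [0, -0.03, 0, 0, 0, 0, 1]],
  ],
)

```text
time_s: 74.42
position: [0.4502, 0.3671, 0.0994]
tcp_rot: [[-0.104, 0.995, 0.002], [0.995, 0.105, 0.0], [-0.0, 0.002, -1.0]]
force: [4.9, -2.7, -9.3]
opening: 0.255
grasp_force: 30.0
```

Force rises against the stop: shut. Release and go up.

Request:
carry_out(
  deltas=[
    [[0, 0.01, 0, 0, 0, 0, 1], [0, 0.01, 0, 0, 0, 0, -1], [0, 0.01, 0, 0, 0, 0, -1], [0, 0.01, 0, 0, 0, 0, -1], [0, 0.01, 0, 0, 0, 0, -1], [0, 0.01, 0, 0, 0, 0, -1], [0, 0.01, 0, 0, 0, 0, -1], [0, 0.01, 0, 0, 0, 0, -1], [0, 0.01, 0, 0, 0, 0, -1], [0, 0.01, -0.1, 0, 0, 0, -1]],
  ],
)

```text
time_s: 75.25
position: [0.4483, 0.3664, 0.1125]
tcp_rot: [[-0.104, 0.995, -0.006], [0.995, 0.104, -0.003], [-0.002, -0.006, -1.0]]
force: [0.2, 0.7, 0.7]
opening: 0.85
grasp_force: 0.0
```

Request:
carry_out(
  deltas=[
    [[0, 0, -0.1, 0, 0, 0, -1], [0, 0, -0.25, 0, 0, 0, -1], [0, 0, -0.45, 0, 0, 0, -1], [0, 0, -0.65, 0, 0, 0, -1], [0, 0, -0.85, 0, 0, 0, -1], [0, 0, -0.95, 0, 0, 0, -1], [0, 0, -1, 0, 0, 0, -1], [0, 0, -1, 0, 0, 0, -1], [0, 0, -1, 0, 0, 0, -1], [0, 0, -1, 0, 0, 0, -1]],
  ],
)

```text
time_s: 76.08
position: [0.4492, 0.3669, 0.2629]
tcp_rot: [[-0.105, 0.995, -0.004], [0.995, 0.105, -0.002], [-0.001, -0.004, -1.0]]
force: [1.5, 0.5, -0.1]
opening: 1.0
grasp_force: 0.0
```

```bash
python3 - <<'E'
from h import *
s=telemetry.read_state();im=capture("wrist");g=cv2.cvtColor(im,cv2.COLOR_RGB2HSV);print(s["position"],s["opening"])
m=((g[:,:,1]>85)&(g[:,:,2]<115)&(g[:,:,0]<20)).astype(np.uint8);m[238:]=0
n,l,a,c=cv2.connectedComponentsWithStats(m)
for i in range(1,n):
    if a[i,4]>200:print("dark",a[i],onz("wrist",c[i],.12,s))
# scoop and scraper still where laid
sc=capture("scene");cv2.imwrite("pics/scene27.png",sc[:,:,::-1]);a0=cv2.imread("pics/scene23.png")
d=np.abs(sc[180:225,80:150,::-1].astype(int)-a0[180:225,80:150]).sum(2);print("scraper area diff",(d>60).sum())
h=cv2.cvtColor(sc,cv2.COLOR_RGB2HSV);w=((h[:,:,1]<25)&(h[:,:,2]>165));w[:165]=0;w[230:]=0;w[:,:140]=0;w[:,215:]=0;ys,xs=np.nonzero(w);print("scoop lip corner",[onz("scene",(xs[np.argmax(ys)],ys.max()),.0085),xs.min(),xs.max(),ys.max()])
# lid near edge
q=[prj(C(.094,y,.089),"scene",s).round(1).tolist() for y in(-.08,.08)];print(q)
E
```

```text
[0.4492 0.3669 0.2629] 0.9996315669217058
dark [257 121  21  14 223] [0.4492 0.4248 0.12  ]
dark [ 250  136   28   75 1046] [0.45   0.3816 0.12  ]
scraper area diff 0
scoop lip corner [array([ 0.5615, -0.2807,  0.0085]), np.int64(155), np.int64(194), np.int64(216)]
[[367.4, 170.0], [418.8, 160.3]]
```

```bash
python3 -c "
from rig import job
print(job.hand_in())"
```

```text
the job is handed in; nothing more can be done
None
```

The job is handed in at about 76 s: by my camera checks all six offcuts are in the chest, the lid is shut to its stop, and the scraper and scoop lie released on the sheet (the scraper was knocked about 25 mm mid-run but stayed on it), though the hand-in returned no verdict.

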